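Put the rinsed parts bins on the drying blower

ROBOT

A 6-joint arm with a two-finger parallel gripper is mounted at the origin on the work surface. World frame = base frame: x ahead of the robot, y to its left, z up, the work surface at z = 0. Lengths are in mm, angles in rad, forces in N, time in s.
With the tool pointing down it reaches from about 250 to 850 mm from the base axis. Payload 12.5 kg.
Tool frame: the origin (TCP) lies between the finger pads; the fingertips stand 22 mm ahead of it and the grasp point (between the pads) lies 3 mm ahead of it (arm.tcp_to_tips is the distance from the TCP to the fingertips, in mm); x points along the fingers, y is the direction in which the jaws open and shut, and the axes are right-handed (so a half turn about x gives the same grasp; the last joint's range is limited). The gripper opens to 93 mm and grips with 3 to 60 N. Pads are 15 mm wide; open, the fingers measure 128 mm over their backs; the gripper's body (75 mm by 188 mm) begins 65 mm behind the grasp point.
Start: joints at [-1.404, 0.351, 1.652, -0, 1.139, -0.085], TCP at [137.052, -532.636, 240.633] pointing down, gripper open.
Joint ranges: [-2.75, 2.75], [-0.79, 2.1], [0.01, 2.65], [-1.57, 4.71], [0.07, 3.14], [-2.87, 2.87]. Speed limits (rad/s): [2.22, 2.22, 2.79, 3.14, 3.14, 3.14].

INTERFACE

Orientations are given as a 3x3 rotation matrix whose columns are the frame's x, y, z axes.
In Python, from plant import arm gives the robot as it stands.
- The arm moves only by the tool send_rows, never from a script. Its argument "motion" is a list of rows, each a list of 3 entries, a list of its own where there are three numbers: the opening, from 0 (shut) to 1 (fully open), then the shift along the tool's x, y, z as a fraction of full scale, then the turn, a rotation vector about the tool's x, y, z as a fraction of full scale. A call has exactly 10 rows; each row shifts and turns the pose as measured when the row begins, along the tool's axes as they then stand; what a row does not reach is not made up. Full scale, the value 1, is 0.04 m for a shift and 0.08 rad for a turn. A row lasts 1/10 s, in which the tool goes at most 50 mm and 8.59 degrees, less where a joint would pass 70% of its speed; a pose out of reach is approached as far as the arm can. A call with a number of a shift or a turn outside -1 to 1 is refused whole. A call with a gripper value outside its range is refused whole. The fingers move at their own pace and stop on an object; the grip force is fixed at half the most. Time passes only in rows, so rows that do not move let the fingers close, or fill a call up. It gives the time, the measured TCP pose, the force and the opening at its end, in the units of the state.
- arm.read_state(): the state, without advancing time (a new reading comes with each control period).
- arm.get_image(name): name is "scene" or "top" or "wrist"; returns (picture, depth): 420x560x3 uint8, blue, green, red; 420x560 float32, mm along the optical axis (not along the pixel's ray), 0 where there is no reading.
- arm.camera_model(name): a dict with "fx", "fy", "cx", "cy" (pixels), "k1" (the pictures are not rectified: a ray, as slopes to the right and down, at radius r is drawn at 1 + k1 r^2 times it, then the intrinsics apply), "R" (3x3) and "t" (3): a world point X has camera coordinates R X + t. Camera axes: x right, y down, z forward; pixel columns grow to the right and rows downward; lengths in mm; the calibration is good to about 2 mm. A picture is of the moment at which its call begins: read the wrist's pose just before it. camera_model takes no time and is no camera call; for the wrist camera it gives the pose at the moment of the call.
- arm.close_job(): hands the job in, once; it reports no verdict.
Trained networks look in the newest picture that a camera, given by its name, has taken for a name from the list of things; names that differ only in an ending like _2 or _b are one class to them, and where a whole thing is asked for, a point or a joint stands for the part that bears it (a point fixed in the world has none). Each returns a list of dicts, best first, with "conf" (0 to 1); they miss things now and then, are a little off and sometimes report something else, mostly with a low value. They report only what shows in the picture. A call takes as long as a camera call. They do not tell look-alikes from the thing itself.
- arm.silhouettes(name, camera): "pixels" (420x560 bool, what is visible of it) and "box" ([left, top, width, height] in pixels, round what is visible of it).
The state is a dict: "time": time; "qpos": joint angles; "joint_vel": joint speeds; "tau": joint torques, N m; "tcp_pos": TCP position; "ee_rot": TCP orientation; "force": force on the tool from outside, world axes, zero at the start; "ft_torque": the same for the moment, N m; "grip_width": finger opening in mm.
Only numpy, scipy, OpenCV 4.12 (cv2) and the standard library are available. Lean on these libraries where they do the work, as an engineer would, in place of code of your own. Each camera call takes 0.05 s, during which the arm holds its last target.

TASK

The rinsed red parts bins hang on the rail to drip: swing each one's lower end up so that its heel comes out from under the bar (do not wrench it up against the bar), lift its lip off the rail, and stand it mouth up and square on the sloping grille of the drying blower, its front against the stop along the lower edge. When all the bins are on the grille, lift the yellow guard well open, flip the switch beneath it fully over to on, and lower the guard shut again. Leave the jug, the wrench and the carton where they are.

Things in the scene. Friction and masses are not known exactly. Their poses are not given: they have to be found in the camera images.
- bin1_center (a point): open red plastic bin, one of two or three alike; absent ones read None. Point: centre of its 100 x 66 mm footprint, 35 mm above its underside. Axes: x from front to back, y left, z up out of its mouth. Empty, 110 to 220 g; floor 4 mm; side walls 3 mm thick, 50 mm tall, back wall (outer face x=+50 mm) 70 mm tall.
- bin2_center (a point): a bin like bin1, same point and axes. All bins have a 50 mm wide hanging lip at the top of the back wall: it runs back to x=+68 mm (underside z=+31 mm from this point) and turns down 11 mm at its end (inner face x=+64 mm). A heel, 50 mm wide and 5 mm thick, juts 10 mm back from the bottom edge of the back wall.
- bin3_center (a point): a bin like bin1, same point and axes. All bins have a low front wall, 8 mm thick and 66 mm wide with a blank white label, leaning outward 20 degrees from the bin's z: foot at x=-46 mm, z=-35 mm, middle of its top edge at x=-64 mm, z=+15 mm from this point. Easily pinched there, one finger inside the bin.
- rail: fixed steel rail on two blue posts (112 mm tall, at y=+-168 mm) over a drip tray 4 mm thick. Origin on the table under the rail's middle; y along it, x away from the side where bins hang. Flange: upright strip x=-2..2 mm, top edge z=111 mm. Bins hang on it by their lips, level, fronts to -x, centres at x=-61 mm, z=80 mm, at least 12 mm apart.
- rail_edge (a point): middle of the flange's top edge, axes as the rail. A lower bar (z=-56..-42 mm, x=-11..1 mm from here) lies over the bins' heels: a bin pulled straight up catches after 5 mm. Swing its bottom out and up 15 to 25 degrees about the tip of the lip's turned-down edge, just behind the flange, so that the heel clears the bar; then, kept tilted, the lip lifts off (15 mm or more) and the bin comes away to -x.
- grille: sloping grille on the grey drying blower, fixed. Origin: middle of the lower edge, on the bars, at the stop's inner face; x up the slope (15 deg), z square to it, y left. Surface 172 mm (x) by 270 mm (y=-135..135), 12 mm cheeks at the ends, stop 10 mm tall. A bin with its front against the stop has its centre at x=54, z=35 mm. Room for three at y=-88, 0, 88 mm.
- guard (a joint): yellow hood-shaped guard over the blower's switch, on the console at the right (-y) end of the blower: 93 x 80 mm, 47 mm tall, hinged at its far bottom edge. 0 = shut, 1.75 = fully back (rad). Its stiff hinge holds it wherever it is left (about 1 N at the tab moves it).
- guard_hinge (a point): middle of the guard's hinge axis, 65 mm above the table, fixed; axes as the blower's (x away from the robot side, y along the hinge axis, z up). The console's top is 5 mm below it.
- guard_tab (a point): middle of the guard's pull tab, an upright fin 10 mm thick (y), 36 mm long (x), 34 mm tall, sticking out from the guard's front; 111 mm in front of and 29 mm above the hinge when shut; it turns with the guard. Can be pinched along y and turned within the grip.
- switch (a joint): toggle lever under the guard, 34 mm long with a 14 mm black ball tip, pivot 55 mm in front of the hinge axis (-x) and 3 mm below it. 0 = off, leaning 0.45 rad to the right (-y); 0.9 = on, leaning 0.45 rad to the left (+y). Moves stiffly (about 1 N at the tip), stays where left.
- switch_tip (a point): centre of the toggle lever's ball tip; moves with the lever.
- jug: bystander: black oil jug, 75 x 110 x 190 mm, origin at its underside.
- wrench: bystander: steel wrench lying on the bench, 200 mm long.
- carton: bystander: cardboard carton, 100 x 130 x 75 mm, origin at its underside.
Things that resemble listed ones, but are neither listed nor needed, are in the scene too. Leave any black or turquoise look-alike of the part that bears bin3_center alone.

How it is judged (in metres and radians):
On the way, in this order (a step that is already met when the one before it is completed fails the run):
1. all the bins stand on the grille against the stop (x of bin1_center in the frame of grille between 0.045 and 0.074 m and y of bin1_center in the frame of grille between -0.106 and 0.106 m and z of bin1_center in the frame of grille between 0.028 and 0.043 m and angle between the z axis of each of bin1_center, bin2_center, bin3_center and the z axis of grille, either way round below 0.12 rad and angle between the x axis of each of bin1_center, bin2_center, bin3_center and the x axis of grille, either way round below 0.2 rad and linear speed of each of bin1, bin2, bin3 below 0.03 m/s and contact force between each of bin1, bin2, bin3 and the fingers below 0.1 N and x of bin2_center in the frame of grille between 0.045 and 0.074 m and y of bin2_center in the frame of grille between -0.106 and 0.106 m and z of bin2_center in the frame of grille between 0.028 and 0.043 m and x of bin3_center in the frame of grille between 0.045 and 0.074 m and y of bin3_center in the frame of grille between -0.106 and 0.106 m and z of bin3_center in the frame of grille between 0.028 and 0.043 m), for 0.2 s.
2. the guard is lifted well open (1.1 rad or more), the switch still off (value of joint guard above 1.1 rad and value of joint switch below 0.3 rad), for 0.1 s.
3. the switch is flipped over to on under the raised guard (value of joint guard above 0.8 rad and value of joint switch above 0.75 rad), for 0.1 s.
At the end, for the whole second after the job is handed in: Every bin present stands on the grille, released and at rest: mouth up (within 7 degrees of the slope), square to the stop within 11 degrees, its front within about 20 mm of the stop, wholly between the cheeks. The switch is on (over 0.75 rad) and the guard shut (under 0.08 rad) (all of step 1 and value of joint switch above 0.75 rad and value of joint guard below 0.08 rad); the robot touches nothing.
It fails at once if the jug is shifted by more than 40 mm or tipped over (distance of jug from where it was at the start of the episode above 0.04 m or angle between jug's own z axis and vertical above 0.5 rad).
It fails at once if the wrench is shifted by more than 40 mm or tipped over (distance of wrench from where it was at the start of the episode above 0.04 m or angle between wrench's own z axis and vertical above 0.5 rad).
It fails at once if the carton is shifted by more than 40 mm or tipped over (distance of carton from where it was at the start of the episode above 0.04 m or angle between carton's own z axis and vertical above 0.5 rad).
It fails at once if a bin held in the fingers is wrenched: its heel presses on the rail's lower bar with over 20 N ((contact force between bin1_heel and rail above 20 N and contact force between bin1 and the fingers above 1 N) or (contact force between bin2_heel and rail above 20 N and contact force between bin2 and the fingers above 1 N) or (contact force between bin3_heel and rail above 20 N and contact force between bin3 and the fingers above 1 N)).
Of bin1, bin2, bin3 only 2 to 3 are there at a start; the rules pass over those that are not, and their reading is None.
At some moment in a run one of bin1, bin2, bin3 may be knocked a few centimetres aside while the robot is not near it.
It also fails if it takes over 210 s, if anything falls off the work surface, if the arm or the gripper's body presses on something with over 40 N, if the wrist force passes 120 N, or if a joint passes its speed limit or range.

## Working session

There is one attempt and no reset: what is moved stays moved. The work goes in short steps, Python scripts to look and compute and a tool call to move; the robot and the scene stay as the last step left them, time stands still between calls to the robot, and variables do not carry over. Pictures are saved under pics/ and viewed, and the job is handed in when it is done.

Besides the shell and the picture viewer there is one more tool, called after "Emit:" by a JSON object that holds its "op" and its "data". send_rows: Moves the arm, as the interface text tells. Its arguments: {"type":"object","properties":{"motion":{"type":"array","items":{"type":"array"}}},"required":["motion"]}

```bash
ls -la; mkdir -p pics
cat > h.py <<'E'
import numpy as np, cv2
from plant import arm
def px2w(cam,u,v,d,m=None):
    m=m or arm.camera_model(cam)
    u=np.asarray(u,float);v=np.asarray(v,float);d=np.asarray(d,float)
    x=(u-m['cx'])/m['fx'];y=(v-m['cy'])/m['fy']
    a,b=x.copy(),y.copy()
    for _ in range(10):
        s=1+m['k1']*(a*a+b*b); a=x/s;b=y/s
    P=np.stack([a*d,b*d,d],-1)
    return (P-np.array(m['t']))@np.array(m['R'])
def w2px(cam,X,m=None):
    m=m or arm.camera_model(cam)
    P=np.asarray(X,float)@np.array(m['R']).T+np.array(m['t'])
    a=P[...,0]/P[...,2];b=P[...,1]/P[...,2];s=1+m['k1']*(a*a+b*b)
    return np.stack([a*s*m['fx']+m['cx'],b*s*m['fy']+m['cy']],-1)
E
python3 - <<'E'
from h import *
np.set_printoptions(precision=3,suppress=True)
s=arm.read_state();print(s)
for c in ["scene","top","wrist"]:
    m=arm.camera_model(c); im,d=arm.get_image(c)
    cv2.imwrite(f'pics/{c}0.png',im); np.save(f'{c}0.npy',d)
    print(c,m)
E
```

```text
total 12
drwxr-xr-x  3 agent agent 4096 Dec  7 06:48 .
drwxr-xr-x 23 root  root  4096 Dec  7 06:48 ..
drwxr-xr-x  2 agent agent 4096 Dec  7 06:48 pics
{'time': 0.0, 'qpos': array([-1.404,  0.351,  1.652,  0.   ,  1.139, -0.085]), 'joint_vel': array([-0.   ,  0.001,  0.   ,  0.001,  0.002,  0.001]), 'tau': array([  0.002, -49.731, -28.525,   0.07 ,   0.026,  -0.   ]), 'tcp_pos': array([ 137.001, -532.337,  240.106]), 'ee_rot': array([[-0.   ,  0.249, -0.968],
       [ 0.001, -0.968, -0.249],
       [-1.   , -0.001, -0.   ]]), 'force': array([ 0.639, -0.246, -0.404]), 'ft_torque': array([ 0.015,  0.04 , -0.022]), 'grip_width': 93.37018004583267}
scene {'fx': 449.07520208986074, 'fy': 449.07520208986074, 'cx': 278.00915764316983, 'cy': 202.7298522813432, 'k1': -0.03195587732295306, 'R': array([[-0.167,  0.986,  0.012],
       [ 0.844,  0.15 , -0.515],
       [-0.509, -0.076, -0.857]]), 't': array([ 101.852, -395.817, 1635.983])}
top {'fx': 427.82702988203425, 'fy': 427.82702988203425, 'cx': 285.0908045872807, 'cy': 207.35172651538645, 'k1': -0.0906477352831088, 'R': array([[ 0.006, -1.   , -0.003],
       [-0.993, -0.006, -0.118],
       [ 0.118,  0.004, -0.993]]), 't': array([ -13.569,  522.298, 1571.055])}
wrist {'fx': 320.97059666907734, 'fy': 320.97059666907734, 'cx': 277.4819396163541, 'cy': 212.07089585310422, 'k1': -0.06496994437792855, 'R': array([[ 0.25 , -0.968, -0.   ],
       [-0.924, -0.239,  0.3  ],
       [-0.29 , -0.075, -0.954]]), 't': array([-549.219,  -35.815,  391.103])}
```

View pics/scene0.png

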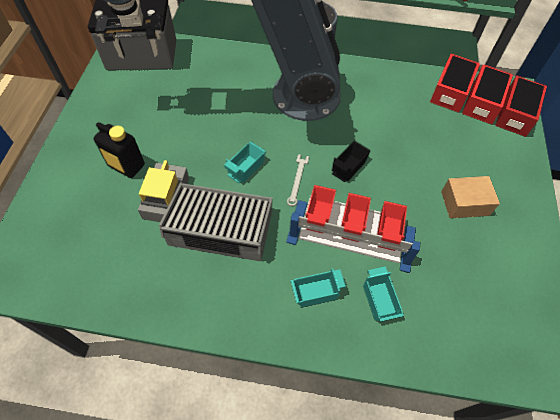

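View pics/top0.png

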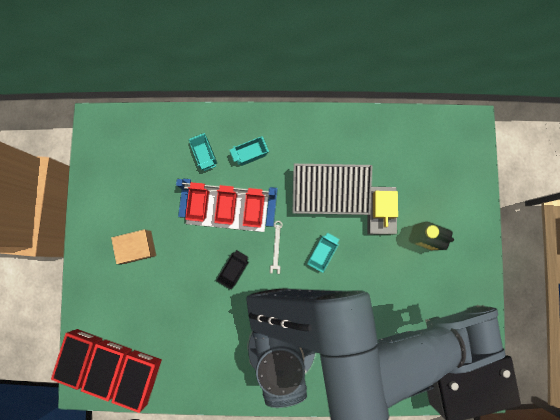

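View pics/wrist0.png

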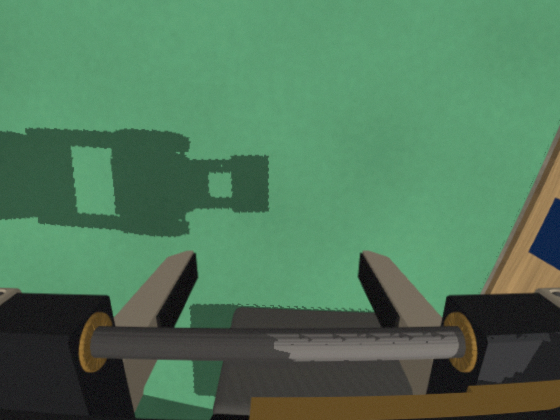

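Three red bins hang on the rail, at top-image (197,203), (227,206) and (254,209). The grille is at (332,190) and the yellow guard at (385,204). The turquoise and black trays and the three crates at lower left are look-alikes. Next I'll measure.

```bash
python3 - <<'E'
from h import *
np.set_printoptions(precision=1,suppress=True)
V={}
for c in ["scene","top"]:
    im,d=arm.get_image(c); m=arm.camera_model(c)
    v,u=np.mgrid[0:420,0:560]; W=px2w(c,u,v,d,m); V[c]=W
    np.save(f'W_{c}.npy',W); cv2.imwrite(f'pics/{c}1.png',im)
    for n in ["bin1_center","rail","grille","guard","switch","jug","wrench","carton"]:
        for r in arm.silhouettes(n,c):
            p=r['pixels']&(d>0); w=W[p]
            if len(w)<5: continue
            z=w[:,2]
            print(c,n,round(r['conf'],2),r['box'],len(w),'med',np.median(w,0),'p2',np.percentile(w,2,axis=0),'p98',np.percentile(w,98,axis=0))
            np.save(f'sil_{c}_{n}_{r["box"][0]}.npy',r['pixels'])
E
python3 - <<'E'
import cv2
for c,(x,y,w,h) in {'scene':(130,140,300,140),'top':(170,145,280,120)}.items():
    im=cv2.imread(f'pics/{c}1.png')[y:y+h,x:x+w]
    cv2.imwrite(f'pics/{c}1c.png',cv2.resize(im,None,fx=2.66,fy=2.66,interpolation=cv2.INTER_CUBIC))
E
```

```text
scene bin1_center 0.74 [376.7, 201.5, 30.5, 41.8] 972 med [512.5 314.4  72.4] p2 [471.2 277.   42.5] p98 [602.  346.4 115.2]
scene bin1_center 0.48 [140.6, 160.0, 134.7, 98.2] 8508 med [ 592.6 -217.7   79.9] p2 [ 448.3 -407.     6. ] p98 [676.7 -37.6 113.1]
scene rail 0.78 [287.0, 201.3, 134.6, 74.4] 3782 med [581.6 216.4   8.7] p2 [456.8  34.4  -1.8] p98 [619.1 384.2 110.7]
scene rail 0.64 [139.7, 161.3, 38.3, 49.0] 1151 med [ 538.3 -366.4  109.5] p2 [ 464.3 -410.8   57. ] p98 [ 580.5 -329.7  115.6]
scene grille 0.56 [156.2, 182.3, 117.4, 70.6] 4739 med [ 586.6 -179.8   83.2] p2 [ 502.3 -315.1   60.1] p98 [674.8 -37.5 106.7]
scene guard 0.89 [142.6, 161.6, 35.7, 49.9] 1083 med [ 535.6 -365.3  109.8] p2 [ 459.  -409.1   63. ] p98 [ 580.2 -329.7  115.7]
scene jug 0.68 [95.2, 121.2, 46.2, 55.2] 1721 med [ 442.1 -509.4  122.2] p2 [ 401.8 -588.8   11.2] p98 [ 466.6 -477.4  188.6]
scene wrench 0.85 [287.5, 157.6, 20.9, 45.9] 312 med [376.1  24.2   5.5] p2 [284.4   9.   -1.1] p98 [473.2  43.3  10. ]
scene carton 0.66 [441.9, 176.9, 56.6, 41.4] 1996 med [389.6 544.6  72. ] p2 [318.6 483.4  
[... 299 characters left out ...]
, 178.6, 103.5, 51.1] 1850 med [519.4 180.5   7.7] p2 [441.8  29.3  -3.5] p98 [610.6 390.8 112.3]
top guard 0.89 [374.8, 193.7, 25.8, 33.3] 717 med [ 523.6 -367.1  111.4] p2 [ 458.4 -410.1   75.9] p98 [ 573.9 -330.5  119.1]
top switch 0.3 [244.5, 190.9, 20.5, 37.1] 723 med [517.5 105.   52.4] p2 [450.2  69.1  22.4] p98 [577.4 139.7 118.4]
top jug 0.77 [408.6, 221.7, 43.5, 31.1] 899 med [ 410.5 -513.9  147.3] p2 [ 370.1 -582.6   29.1] p98 [ 457.5 -476.7  192.6]
top wrench 0.5 [268.6, 223.9, 13.8, 48.2] 294 med [367.3  22.3   6.2] p2 [280.4   4.8  -5.4] p98 [462.4  48.4  13.4]
top carton 0.64 [110.5, 230.8, 46.1, 36.6] 1082 med [369.5 545.5  73.7] p2 [316.4 482.8  21.3] p98 [422.9 616.9  81.6]
```

View pics/scene1c.png

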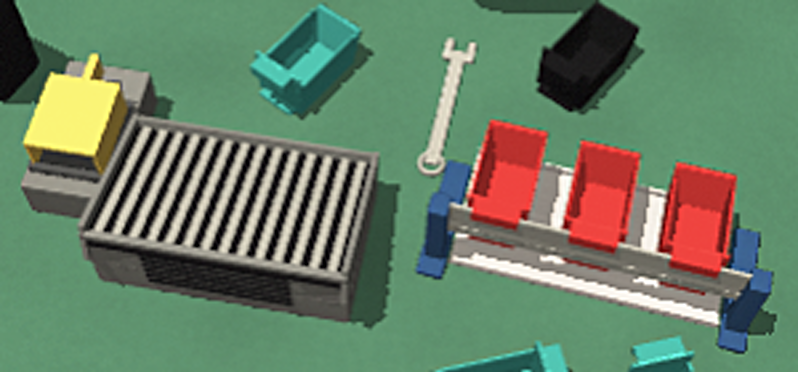

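View pics/top1c.png

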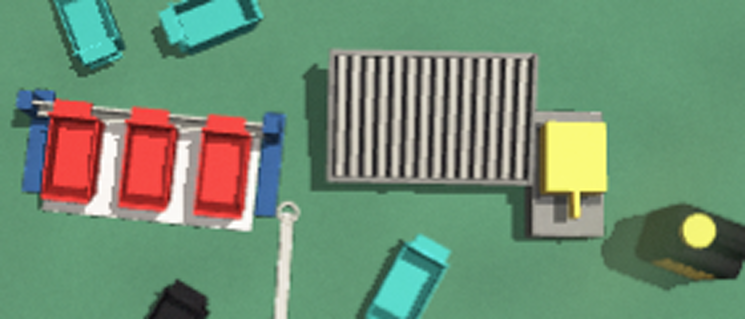

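Run:
```python
from h import *
np.set_printoptions(precision=1,suppress=True)
for c in ["scene","top"]:
    im=cv2.imread(f'pics/{c}1.png').astype(int);W=np.load(f'W_{c}.npy')
    b,g,r=im[...,0],im[...,1],im[...,2]
    inb=(W[...,0]>400)&(W[...,0]<700)
    blue=(b>r+40)&(b>g+20)&inb&(W[...,1]>0)&(W[...,1]<420)
    print(c,'blue',blue.sum())
    top=blue&(W[...,2]>106)
    for lo,hi in((0,200),(200,420)):
        s=top&(W[...,1]>lo)&(W[...,1]<hi);w=W[s];print('post',len(w),w.mean(0),w.min(0),w.max(0))
    red=(r>g+60)&(r>b+60)&inb&(W[...,1]>0)&(W[...,1]<420)
    n,l,st,ce=cv2.connectedComponentsWithStats(red.astype(np.uint8))
    for i in range(1,n):
        if st[i,4]<100: continue
        w=W[l==i];print('red',st[i],np.median(w,0))
        hi=w[w[:,2]>108];print('  lip',len(hi),hi.mean(0),np.percentile(hi,[5,95],axis=0).ravel())
        lab=w[(w[:,2]<100)];
        # side wall tops etc.
    # flange strip: grey pixels around z 111
    gs=inb&(abs(r-g)<25)&(abs(g-b)<25)&(W[...,2]>103)&(W[...,2]<118)&(W[...,1]>20)&(W[...,1]<400)&(W[...,0]>540)
    w=W[gs];print('flange',len(w)); 
    if len(w)>10:
        A=np.polyfit(w[:,1],w[:,0],1);print(A,np.arctan(A[0]))
    # grille
    gr=inb&(W[...,1]<-20)&(W[...,1]>-330)&(W[...,2]>50)&(W[...,2]<115)
    s=gr&(W[...,1]>-300)&(W[...,1]<-70)&(W[...,0]>525)&(W[...,0]<650)
    w=W[s]
    for _ in range(8):
        A=np.c_[w[:,:2],np.ones(len(w))];co=np.linalg.lstsq(A,w[:,2],rcond=None)[0];res=w[:,2]-A@co
        w=w[abs(res)<max(2.5,1.5*res.std())]
    print('plane',co[:2],co[2],'slope',np.degrees(np.arctan(np.hypot(*co[:2]))),'yaw',np.degrees(np.arctan2(co[1],co[0])),len(w),res.std())
    w=W[gr]; print(np.percentile(w,[.5,99.5],axis=0))
    yel=(r>b+70)&(g>b+70)&inb&(W[...,1]<-250)
    w=W[yel];print('yel',len(w))
    t=w[w[:,0]<480];print('tab',len(t),np.median(t,0),t.min(0),t.max(0))
    t=w[(w[:,2]>105)&(w[:,0]>490)];print('guardtop',len(t),t.mean(0),np.percentile(t,[1,99],axis=0))
```

```text
scene blue 777
post 61 [573.6  40.6 110.2] [559.   29.7 106.9] [587.9  50.7 114.8]
post 65 [606.  373.5 110.8] [592.5 363.  106.2] [617.4 383.4 119.1]
red [305 185  31  41 873] [488.3 105.1  68.3]
  lip 152 [571.4  99.3 113.3] [560.3  75.5 109.7 583.1 122.8 117.7]
red [341 193  30  42 902] [499.4 210.2  68.6]
  lip 160 [581.1 201.3 113.5] [570.3 176.8 109.7 592.6 225.4 117. ]
red [378 201  29  43 953] [512.4 316.2  73.1]
  lip 171 [591.  306.4 113. ] [579.8 281.5 109.1 602.8 331.1 116.6]
flange 154
[  0.1 567.4] 0.10057874224486905
plane [ 0.3 -0. ] -74.03115430812394 slope 14.951444619905708 yaw -0.4520389216747076 1854 1.33268450754877
[[ 407.1 -329.3   51.7]
 [ 678.2  -36.7  112.6]]
yel 1138
tab 348 [ 447.  -525.1  106.6] [ 406.8 -583.    29.7] [ 478.9 -365.2  191.8]
guardtop 730 [ 535.3 -370.6  111. ] [[ 491.  -410.8  105.8]
 [ 577.2 -331.2  116.2]]
top blue 521
post 42 [570.2  37.3 110.9] [557.5  26.  106.3] [582.8  47.4 118.2]
post 37 [602.4 372.8 111.2] [591.5 360.9 106.2] [614.3 384.2 118.5]
red [185 182  24  40 730] [536.7 315.9  59.3]
  lip 93 [588.1 306.9 115.2] [577.5 283.1 109.7 598.5 331.6 119.9]
red [214 185  23  40 716] [527.5 210.   53.5]
  lip 95 [577.9 201.1 114.7] [567.2 175.8 109.2 587.9 226.3 120.2]
red [242 188  23  40 715] [517.5 107.5  51.9]
  lip 94 [568.3  98.6 115.2] [557.8  75.6 110.6 578.3 122.1 121.2]
flange 73
[  0.1 563. ] 0.09935637056503983
plane [ 0.3 -0. ] -74.81324444555935 slope 15.088470376884558 yaw -0.9691879666012163 1086 1.4169694308965413
[[ 406.8 -328.8   55. ]
 [ 671.4  -42.2  112.9]]
yel 749
tab 149 [ 429.2 -507.6  188.8] [ 405.6 -533.8  102.6] [ 477.1 -366.   197.2]
guardtop 539 [ 532.2 -371.3  112.2] [[ 490.7 -411.6  105.7]
 [ 574.2 -331.   120. ]]
```

```bash
cat >> h.py <<'E'
from scipy.spatial.transform import Rotation as Ro
def plan(P,Rt,n=None,grip=None,maxs=0.95,maxr=0.95,show=True):
    """straight plan from the present pose to (P,Rt): rows of fractions"""
    s=arm.read_state(); p=np.array(s['tcp_pos'],float);R=np.array(s['ee_rot'],float)
    dR=Ro.from_matrix(R.T@Rt).as_rotvec(); dp=np.asarray(P,float)-p
    need=max(np.linalg.norm(dp)/(40*maxs),np.abs(dR).max()/(0.08*maxr))
    N=n or max(1,int(np.ceil(need)))
    print('t %.2f tcp'%s['time'],p.round(1),'dp',dp.round(1),'drot',dR.round(3),'rows',N,'need %.1f'%need,'F',np.array(s['force']).round(1),'grip',round(s['grip_width'],1))
    if show:
        for i in range(N):
            Rc=R@Ro.from_rotvec(dR*i/N).as_matrix()
            sh=Rc.T@(dp/N)/40
            print([ [round(float(x),2)+0 for x in sh],[round(float(x),2)+0 for x in dR/N/0.08]])
PSI=-0.098
def yaw(a): return Ro.from_euler('z',a).as_matrix()
def Rbin(psi,pitch): # bin axes: yaw psi then rotation about its y by pitch (rad)
    return yaw(psi)@Ro.from_euler('y',pitch).as_matrix()
def Rtool(Rb,lean=np.radians(20)):
    x=np.array([np.sin(lean),0,-np.cos(lean)]); z=np.array([0,-1,0.]); y=np.cross(z,x)
    return Rb@np.c_[x,y,z]
E
python3 - <<'E'
from h import *
plan([420,90,300],Rtool(Rbin(PSI,0),0))
E
```

```text
t 1.05 tcp [ 137.1 -532.6  240.6] dp [282.9 622.6  59.4] drot [-1.221 -0.     0.   ] rows 19 need 18.1 F [0.2 0.3 0.2] grip 92.8
[[-0.08, -0.7, -0.56], [-0.8, 0.0, 0.0]]
[[-0.08, -0.66, -0.61], [-0.8, 0.0, 0.0]]
[[-0.08, -0.62, -0.65], [-0.8, 0.0, 0.0]]
[[-0.08, -0.58, -0.69], [-0.8, 0.0, 0.0]]
[[-0.08, -0.53, -0.72], [-0.8, 0.0, 0.0]]
[[-0.08, -0.49, -0.76], [-0.8, 0.0, 0.0]]
[[-0.08, -0.44, -0.79], [-0.8, 0.0, 0.0]]
[[-0.08, -0.39, -0.81], [-0.8, 0.0, 0.0]]
[[-0.08, -0.33, -0.84], [-0.8, 0.0, 0.0]]
[[-0.08, -0.28, -0.86], [-0.8, 0.0, 0.0]]
[[-0.08, -0.22, -0.87], [-0.8, 0.0, 0.0]]
[[-0.08, -0.17, -0.88], [-0.8, 0.0, 0.0]]
[[-0.08, -0.11, -0.89], [-0.8, 0.0, 0.0]]
[[-0.08, -0.05, -0.9], [-0.8, 0.0, 0.0]]
[[-0.08, 0.01, -0.9], [-0.8, 0.0, 0.0]]
[[-0.08, 0.06, -0.9], [-0.8, 0.0, 0.0]]
[[-0.08, 0.12, -0.89], [-0.8, 0.0, 0.0]]
[[-0.08, 0.18, -0.88], [-0.8, 0.0, 0.0]]
[[-0.08, 0.24, -0.87], [-0.8, 0.0, 0.0]]
```

Emit:
{"op": "send_rows", "data": {"motion": [[1, [-0.15, -0.7, -0.56], [-0.8, 0, 0]], [1, [-0.15, -0.66, -0.6], [-0.8, 0, 0]], [1, [-0.15, -0.62, -0.65], [-0.8, 0, 0]], [1, [-0.1, -0.58, -0.7], [-0.8, 0, 0]], [1, [-0.1, -0.53, -0.72], [-0.8, 0, 0]], [1, [-0.1, -0.5, -0.76], [-0.8, 0, 0]], [1, [-0.08, -0.44, -0.8], [-0.8, 0, 0]], [1, [-0.08, -0.4, -0.8], [-0.8, 0, 0]], [1, [-0.08, -0.33, -0.84], [-0.8, 0, 0]], [1, [0, -0.28, -0.86], [-0.8, 0, 0]]]}}

```text
time: 2.05
tcp_pos: [285.7, -193.6, 281.5]
ee_rot: [[0.002, 0.789, -0.614], [-0.002, -0.614, -0.789], [-1.0, 0.003, 0.0]]
force: [1.0, -0.5, 0.5]
grip_width: 93.3
```

Run:
```python
from h import *
plan([420,90,300],Rtool(Rbin(PSI,0),0))
```

```text
t 2.05 tcp [ 285.7 -193.6  281.5] dp [134.3 283.6  18.5] drot [-0.563  0.001 -0.003] rows 9 need 8.3 F [ 1.  -0.5  0.5] grip 93.3
[[-0.05, -0.19, -0.85], [-0.78, 0.0, 0.0]]
[[-0.05, -0.14, -0.86], [-0.78, 0.0, 0.0]]
[[-0.05, -0.08, -0.87], [-0.78, 0.0, 0.0]]
[[-0.05, -0.03, -0.87], [-0.78, 0.0, 0.0]]
[[-0.05, 0.03, -0.87], [-0.78, 0.0, 0.0]]
[[-0.05, 0.08, -0.87], [-0.78, 0.0, 0.0]]
[[-0.05, 0.14, -0.86], [-0.78, 0.0, 0.0]]
[[-0.05, 0.19, -0.85], [-0.78, 0.0, 0.0]]
[[-0.05, 0.24, -0.84], [-0.78, 0.0, 0.0]]
```

Emit:
{"op": "send_rows", "data": {"motion": [[1, [-0.05, -0.19, -0.85], [-0.78, 0, 0]], [1, [-0.05, -0.14, -0.86], [-0.78, 0, 0]], [1, [-0.05, -0.08, -0.87], [-0.78, 0, 0]], [1, [-0.05, -0.03, -0.87], [-0.78, 0, 0]], [1, [-0.05, 0.03, -0.87], [-0.78, 0, 0]], [1, [-0.05, 0.08, -0.87], [-0.78, 0, 0]], [1, [-0.05, 0.14, -0.86], [-0.78, 0, 0]], [1, [-0.05, 0.19, -0.85], [-0.78, 0, 0]], [0.7, [-0.05, 0.24, -0.84], [-0.78, 0, 0]], [0.7, [0, 0, 0], [0, 0, 0]]]}}

```text
time: 3.05
tcp_pos: [420.9, 107.9, 302.0]
ee_rot: [[0.009, 0.998, -0.07], [-0.003, -0.07, -0.998], [-1.0, 0.01, 0.003]]
force: [-0.9, 0.3, -0.5]
grip_width: 81.9
```

Run:
```python
from h import *
plan([420,90,300],Rtool(Rbin(PSI,0),0))
m=arm.camera_model('wrist');im,d=arm.get_image('wrist');cv2.imwrite('pics/w2.png',im)
v,u=np.mgrid[0:420,0:560];W=px2w('wrist',u,v,d,m);np.save('W_w2.npy',W)
```

```text
t 3.05 tcp [420.9 107.9 302. ] dp [ -0.9 -17.9  -2. ] drot [ 0.028  0.003 -0.01 ] rows 1 need 0.5 F [-0.9  0.3 -0.5] grip 81.9
[[0.05, 0.01, 0.45], [0.35, 0.03, -0.12]]
```

View pics/w2.png

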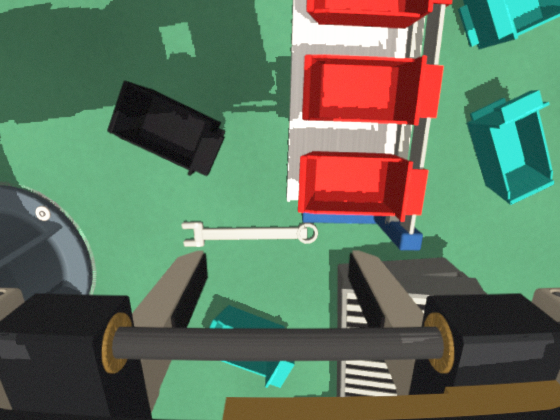

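```bash
cat >> h.py <<'E'
def redbins(W,im,xlim=(380,720),ylim=(-340,420),zmin=25,amin=150):
    im=im.astype(int);b,g,r=im[...,0],im[...,1],im[...,2]
    red=(r>g+60)&(r>b+60)&(W[...,0]>xlim[0])&(W[...,0]<xlim[1])&(W[...,1]>ylim[0])&(W[...,1]<ylim[1])&(W[...,2]>zmin)
    n,l,st,ce=cv2.connectedComponentsWithStats(red.astype(np.uint8))
    return [(st[i],W[l==i]) for i in range(1,n) if st[i,4]>amin]
def local(w,c,Rb): return (w-np.asarray(c))@Rb
E
python3 - <<'E'
from h import *
np.set_printoptions(precision=1,suppress=True)
W=np.load('W_w2.npy');im=cv2.imread('pics/w2.png')
Rb=Rbin(PSI,0)
for st,w in redbins(W,im,ylim=(40,420)):
    L=local(w,[0,0,0],Rb)
    rim=L[(L[:,2]>91)&(L[:,2]<99)]; lip=L[L[:,2]>110]
    print(st,'rim',len(rim),np.percentile(rim,[1,99],axis=0).ravel(),'lip',len(lip),np.percentile(lip,[1,99],axis=0).ravel() if len(lip) else '',lip.mean(0))
    # yaw by lip edge/minAreaRect
    if len(rim)>50: print(cv2.minAreaRect(w[w[:,2]>90][:,:2].astype(np.float32)))
E
```

```text
[ 306    0  146   28 3103] rim 501 [434.5 329.5  91.1 548.3 343.8  98. ] lip 163 [403.9 233.4 110.3 566.5 341.2 445.2] [545.7 332.1 130. ]
((494.70184326171875, 270.1279296875), (195.00045776367188, 73.7612533569336), 27.19095230102539)
[ 302   54  141   72 8873] rim 1149 [434.5 225.   91.1 559.6 290.8  98.5] lip 1330 [403.9 227.8 110.4 567.7 288.3 445.2] [552.7 258.  120.4]
((509.3799743652344, 211.322509765625), (71.00718688964844, 164.34927368164062), 84.05580139160156)
[ 298  151  131   71 7554] rim 978 [434.3 121.   91.1 547.6 187.6  98.6] lip 1080 [403.9 124.7 110.5 568.3 233.4 445.2] [552.5 157.5 122.2]
((492.0462951660156, 111.5751953125), (96.82386779785156, 187.26364135742188), 66.96075439453125)
```

```bash
cat >> h.py <<'E'
U=np.array([np.sin(np.radians(20)),0,-np.cos(np.radians(20))])
def grasp(c,Rb,d=30,back=0,out=0):
    """tool pose pinching the front wall of a bin at (c,Rb)"""
    q=np.array([-64,0,15.])+(d-22-back)*U
    return np.asarray(c)+Rb@q, Rtool(Rb)
BL={'A':(501,154.3,80),'B':(501,257.5,80),'C':(501,362.3,80)}
def cen(k): return Rbin(PSI,0)@np.array(BL[k],float)
E
python3 - <<'E'
from h import *
np.set_printoptions(precision=1,suppress=True)
print(cen('A'))
p,R=grasp(cen('A'),Rbin(PSI,0),back=60);plan(p,R)
print(grasp(cen('A'),Rbin(PSI,0))[0])
E
```

```text
[513.7 104.5  80. ]
t 3.10 tcp [420.2 106.6 301.8] dp [  12.1    5.9 -157.9] drot [ 0.  -0.   0.3] rows 5 need 4.5 F [-0.4  0.6  0. ] grip 77.5
[[0.79, 0.05, -0.04], [0.07, 0.0, 0.85]]
[[0.79, 0.0, -0.04], [0.07, 0.0, 0.85]]
[[0.79, -0.06, -0.04], [0.07, 0.0, 0.85]]
[[0.78, -0.11, -0.04], [0.07, 0.0, 0.85]]
[[0.77, -0.16, -0.04], [0.07, 0.0, 0.85]]
[452.7 110.5  87.5]
```

Emit:
{"op": "send_rows", "data": {"motion": [[0.7, [0.79, 0.05, -0.04], [0.07, 0, 0.85]], [0.7, [0.79, 0, -0.04], [0.07, 0, 0.85]], [0.7, [0.79, -0.06, -0.04], [0.07, 0, 0.85]], [0.7, [0.78, -0.1, -0.04], [0.07, 0, 0.85]], [0.7, [0.6, -0.16, -0.04], [0.07, 0, 0.7]], [0.7, [0, 0, 0], [0, 0, 0]], [0.7, [0, 0, 0], [0, 0, 0]], [0.7, [0, 0, 0], [0, 0, 0]], [0.7, [0, 0, 0], [0, 0, 0]], [0.7, [0, 0, 0], [0, 0, 0]]]}}

```text
time: 4.1
tcp_pos: [432.7, 107.6, 152.0]
ee_rot: [[0.344, 0.933, -0.109], [-0.034, -0.104, -0.994], [-0.938, 0.346, -0.004]]
force: [0.3, 0.6, 0.8]
grip_width: 65.1
```

Run:
```python
from h import *
p,R=grasp(cen('A'),Rbin(PSI,0),back=60);plan(p,R)
p,R=grasp(cen('A'),Rbin(PSI,0),back=0);plan(p,R,n=6)
m=arm.camera_model('wrist');im,d=arm.get_image('wrist');cv2.imwrite('pics/w3.png',im)
print(w2px('wrist',[cen('A')+Rbin(PSI,0)@np.array(q,float) for q in [(-64,-33,15),(-64,33,15),(47,33,15),(47,-33,15)]],m))
```

```text
t 4.10 tcp [432.7 107.6 152. ] dp [-0.4  4.9 -8.2] drot [-0.012  0.    -0.004] rows 1 need 0.3 F [0.3 0.6 0.8] grip 65.1
[[0.18, -0.09, -0.12], [-0.15, 0.0, -0.05]]
t 4.10 tcp [432.7 107.6 152. ] dp [ 20.    2.9 -64.5] drot [-0.012  0.    -0.004] rows 6 need 1.8 F [0.3 0.6 0.8] grip 65.1
[[0.28, -0.02, -0.02], [-0.03, 0.0, -0.01]]
[[0.28, -0.02, -0.02], [-0.03, 0.0, -0.01]]
[[0.28, -0.02, -0.02], [-0.03, 0.0, -0.01]]
[[0.28, -0.02, -0.02], [-0.03, 0.0, -0.01]]
[[0.28, -0.02, -0.02], [-0.03, 0.0, -0.01]]
[[0.28, -0.02, -0.02], [-0.03, 0.0, -0.01]]
[[273.31649999 277.48152074]
 [271.77466446 186.63493798]
 [408.03810575 174.21713706]
 [399.26574669 252.79211488]]
```

View pics/w3.png

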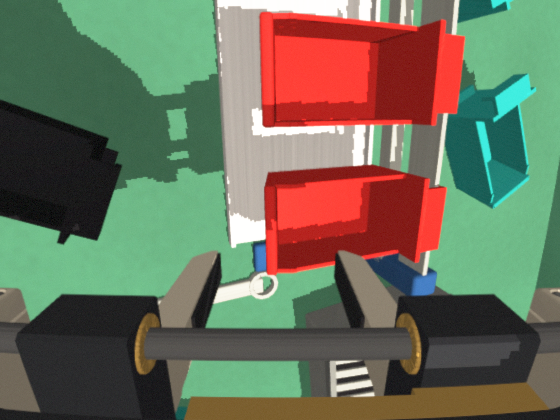

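Run:
```python
from h import *
np.set_printoptions(precision=1,suppress=True)
m=arm.camera_model('wrist');im,d=arm.get_image('wrist');im0=cv2.imread('pics/w3.png')
v,u=np.mgrid[0:420,0:560];W=px2w('wrist',u,v,d,m)
L=local(W,[0,0,0],Rbin(PSI,0))
for r in (180,190,210,230,250,262):
    print(r,[tuple(L[r,c].round(0)) for c in range(260,290,4)])
for c in (268,271,274,330):
    print(c,[tuple(L[r,c].round(0)) for r in list(range(166,182,3))+list(range(258,278,3))])
```

```text
180 [(np.float64(457.0), np.float64(173.0), np.float64(4.0)), (np.float64(461.0), np.float64(172.0), np.float64(5.0)), (np.float64(442.0), np.float64(187.0), np.float64(72.0)), (np.float64(445.0), np.float64(187.0), np.float64(72.0)), (np.float64(447.0), np.float64(187.0), np.float64(76.0)), (np.float64(450.0), np.float64(187.0), np.float64(76.0)), (np.float64(453.0), np.float64(187.0), np.float64(76.0)), (np.float64(455.0), np.float64(187.0), np.float64(78.0))]
190 [(np.float64(457.0), np.float64(163.0), np.float64(4.0)), (np.float64(433.0), np.float64(184.0), np.float64(90.0)), (np.float64(435.0), np.float64(185.0), np.float64(92.0)), (np.float64(438.0), np.float64(184.0), np.float64(92.0)), (np.float64(446.0), np.float64(181.0), np.float64(79.0)), (np.float64(461.0), np.float64(172.0), np.float64(47.0)), (np.float64(464.0), np.float64(172.0), np.float64(48.0)), (np.float64(468.0), np.float64(172.0), np.float64(47.0))]
210 [(np.float64(456.0), np.float64(143.0), np.float64(4.0)), (np.float64(460.0), np.float64(143.0), np.float64(4.0)), (np.float64(435.0), np.float64(171.0), np.floa
[... 4019 characters left out ...]
t64(3.0)), (np.float64(504.0), np.float64(187.0), np.float64(51.0)), (np.float64(498.0), np.float64(187.0), np.float64(62.0)), (np.float64(492.0), np.float64(187.0), np.float64(74.0)), (np.float64(486.0), np.float64(187.0), np.float64(83.0)), (np.float64(481.0), np.float64(187.0), np.float64(93.0)), (np.float64(486.0), np.float64(125.0), np.float64(88.0)), (np.float64(484.0), np.float64(125.0), np.float64(92.0)), (np.float64(484.0), np.float64(122.0), np.float64(93.0)), (np.float64(539.0), np.float64(64.0), np.float64(-1.0)), (np.float64(538.0), np.float64(61.0), np.float64(0.0)), (np.float64(538.0), np.float64(58.0), np.float64(0.0)), (np.float64(539.0), np.float64(53.0), np.float64(-0.0))]
```

Emit:
{"op": "send_rows", "data": {"motion": [[0.7, [0.28, -0.02, -0.02], [-0.03, 0, 0]], [0.7, [0.28, -0.02, -0.02], [-0.03, 0, 0]], [0.7, [0.28, -0.02, -0.02], [-0.03, 0, 0]], [0.7, [0.28, -0.02, -0.02], [-0.03, 0, 0]], [0.7, [0.28, -0.02, -0.02], [-0.03, 0, 0]], [0.7, [0.28, -0.02, -0.02], [0, 0, 0]], [0.7, [0, 0, 0], [0, 0, 0]], [0.7, [0, 0, 0], [0, 0, 0]], [0.7, [0, 0, 0], [0, 0, 0]], [0.7, [0, 0, 0], [0, 0, 0]]]}}

```text
time: 5.2
tcp_pos: [452.4, 111.4, 79.2]
ee_rot: [[0.34, 0.936, -0.095], [-0.033, -0.089, -0.995], [-0.94, 0.341, 0.0]]
force: [0.5, 1.3, -0.1]
grip_width: 65.4
```

Run:
```python
from h import *
p,R=grasp(cen('A'),Rbin(PSI,0),back=0);plan(p,R,n=1)
```

```text
t 5.20 tcp [452.4 111.4  79.2] dp [ 0.3 -0.8  8.3] drot [ 0.003 -0.001  0.001] rows 1 need 0.2 F [ 0.5  1.3 -0.1] grip 65.4
[[-0.19, 0.08, 0.02], [0.03, -0.01, 0.01]]
```

Emit:
{"op": "send_rows", "data": {"motion": [[0.7, [-0.16, 0.06, 0.02], [0.03, 0, 0]], [0.7, [0, 0, 0], [0, 0, 0]], [0.7, [0, 0, 0], [0, 0, 0]], [0, [0, 0, 0], [0, 0, 0]], [0, [0, 0, 0], [0, 0, 0]], [0, [0, 0, 0], [0, 0, 0]], [0, [0, 0, 0], [0, 0, 0]], [0, [0, 0, 0], [0, 0, 0]], [0, [0, 0, 0], [0, 0, 0]], [0, [0, 0, 0], [0, 0, 0]]]}}

```text
time: 6.2
tcp_pos: [452.5, 110.7, 86.7]
ee_rot: [[0.341, 0.935, -0.097], [-0.032, -0.092, -0.995], [-0.939, 0.343, -0.001]]
force: [-0.3, -0.7, -0.4]
grip_width: 14.1
```

Run:
```python
from h import *
p,R=grasp(cen('A'),Rbin(PSI,0),back=0);plan(p,R,n=1)
```

```text
t 6.20 tcp [452.5 110.7  86.7] dp [ 0.2 -0.1  0.8] drot [ 0.    -0.001 -0.001] rows 1 need 0.0 F [-0.3 -0.7 -0.4] grip 14.1
[[-0.02, 0.01, 0.0], [0.0, -0.01, -0.01]]
```

```bash
cat >> h.py <<'E'
def swing_pose(k,th,up=0,dx=0,c0=None,psi=PSI,p0=None,R0=None):
    """tool pose after swinging bin by th about lip tip; p0,R0 = tool pose at th=0"""
    Rb=Rbin(psi,0); c=cen(k) if c0 is None else c0
    piv=c+Rb@np.array([66,0,20.])
    D=Rb@Ro.from_euler('y',th).as_matrix()@Rb.T
    return piv+D@(p0-piv)+np.array([0,0,up])+Rb@np.array([dx,0,0]), D@R0
E
python3 - <<'E'
from h import *
s=arm.read_state();np.savez('gA.npz',p=s['tcp_pos'],R=s['ee_rot']);print(s['grip_width'])
p0,R0=np.array(s['tcp_pos']),np.array(s['ee_rot'])
p,R=swing_pose('A',np.radians(12),up=1.5,dx=0.5,p0=p0,R0=R0);plan(p,R,n=6)
E
```

```text
14.093034532746271
t 6.20 tcp [452.5 110.7  86.7] dp [ 0.5 -0.1 28.3] drot [ 0.     0.    -0.209] rows 6 need 2.8 F [-0.3 -0.7 -0.4] grip 14.1
[[-0.11, 0.04, 0.0], [0.0, 0.0, -0.44]]
[[-0.11, 0.04, 0.0], [0.0, 0.0, -0.44]]
[[-0.11, 0.03, 0.0], [0.0, 0.0, -0.44]]
[[-0.11, 0.03, 0.0], [0.0, 0.0, -0.44]]
[[-0.11, 0.03, 0.0], [0.0, 0.0, -0.44]]
[[-0.12, 0.02, 0.0], [0.0, 0.0, -0.44]]
```

Emit:
{"op": "send_rows", "data": {"motion": [[0, [0, 0, 0], [0, 0, 0]], [0, [0, 0, 0], [0, 0, 0]], [0, [-0.11, 0.04, 0], [0, 0, -0.44]], [0, [-0.11, 0.04, 0], [0, 0, -0.44]], [0, [-0.11, 0.03, 0], [0, 0, -0.44]], [0, [-0.11, 0.03, 0], [0, 0, -0.44]], [0, [-0.11, 0.03, 0], [0, 0, -0.44]], [0, [-0.11, 0.02, 0], [0, 0, -0.4]], [0, [0, 0, 0], [0, 0, 0]], [0, [0, 0, 0], [0, 0, 0]]]}}

```text
time: 7.2
tcp_pos: [452.8, 111.2, 115.6]
ee_rot: [[0.135, 0.986, -0.096], [-0.01, -0.095, -0.995], [-0.991, 0.135, -0.003]]
force: [0.4, 0.3, -1.8]
grip_width: 7.5
```

Run:
```python
from h import *
g=np.load('gA.npz');p0,R0=g['p'],g['R']
p,R=swing_pose('A',np.radians(12),up=1.5,dx=0.5,p0=p0,R0=R0);plan(p,R,n=6,show=0)
p,R=swing_pose('A',np.radians(24),up=3,dx=0.5,p0=p0,R0=R0);plan(p,R,n=6)
im,d=arm.get_image('wrist');cv2.imwrite('pics/w4.png',im)
```

```text
t 7.20 tcp [452.8 111.2 115.6] dp [ 0.2 -0.5 -0.6] drot [ 0.001 -0.002  0.005] rows 6 need 0.1 F [ 0.4  0.3 -1.8] grip 7.5
t 7.20 tcp [452.8 111.2 115.6] dp [ 5.7 -1.1 27.1] drot [ 0.002 -0.002 -0.204] rows 6 need 2.7 F [ 0.4  0.3 -1.8] grip 7.5
[[-0.11, 0.04, 0.0], [0.0, 0.0, -0.43]]
[[-0.11, 0.04, 0.0], [0.0, 0.0, -0.43]]
[[-0.11, 0.03, 0.0], [0.0, 0.0, -0.43]]
[[-0.11, 0.03, 0.0], [0.0, 0.0, -0.43]]
[[-0.11, 0.02, 0.0], [0.0, 0.0, -0.43]]
[[-0.11, 0.02, 0.0], [0.0, 0.0, -0.43]]
```

View pics/w4.png

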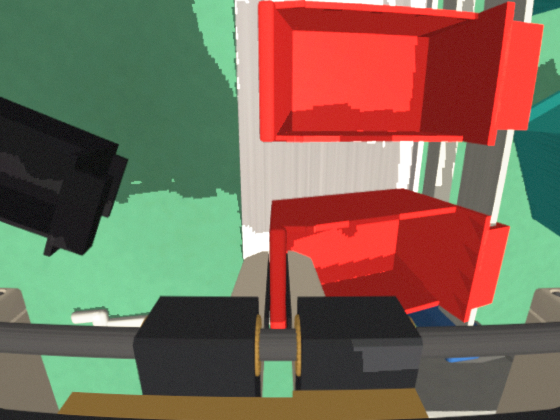

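The bin is pinched by its front wall, at about (280,270), and is swinging up with the lip near (495,265) still over the flange. I'll carry on to 24°.

Emit:
{"op": "send_rows", "data": {"motion": [[0, [-0.11, 0.04, 0], [0, 0, -0.43]], [0, [-0.11, 0.04, 0], [0, 0, -0.43]], [0, [-0.11, 0.03, 0], [0, 0, -0.43]], [0, [-0.11, 0.03, 0], [0, 0, -0.43]], [0, [-0.11, 0.02, 0], [0, 0, -0.43]], [0, [-0.11, 0.02, 0], [0, 0, -0.43]], [0, [0, 0, 0], [0, 0, 0]], [0, [0, 0, 0], [0, 0, 0]], [0, [-0.15, 0, 0], [0, 0, 0]], [0, [-0.2, 0, 0], [0, 0, 0]]]}}

```text
time: 8.25
tcp_pos: [458.3, 110.1, 154.1]
ee_rot: [[-0.072, 0.993, -0.095], [0.007, -0.095, -0.995], [-0.997, -0.073, -0.0]]
force: [0.8, 0.0, -1.7]
grip_width: 7.6
```

Run:
```python
from h import *
g=np.load('gA.npz');p0,R0=g['p'],g['R']
p,R=swing_pose('A',np.radians(24),up=3,dx=0.5,p0=p0,R0=R0);plan(p,R,n=6,show=0)
```

```text
t 8.25 tcp [458.3 110.1 154.1] dp [  0.3  -0.1 -11.4] drot [0.003 0.001 0.004] rows 6 need 0.3 F [ 0.8  0.  -1.7] grip 7.6
```

Emit:
{"op": "send_rows", "data": {"motion": [[0, [-0.4, -0.03, 0], [0, 0, 0]], [0, [-0.5, -0.04, 0], [0, 0, 0]], [0, [-0.6, -0.1, 0], [0, 0, 0]], [0, [-0.6, -0.2, 0], [0, 0, 0]], [0, [-0.6, -0.4, 0], [0, 0, 0]], [0, [-0.6, -0.4, 0.1], [0, 0, 0]], [0, [-0.6, -0.3, 0.3], [0, 0, 0]], [0, [-0.3, -0.2, 0.5], [0, 0, 0.2]], [0, [0, 0, 0.7], [0, 0, 0.4]], [0, [0, 0, 0.7], [0, 0, 0.4]]]}}

```text
time: 9.25
tcp_pos: [388.6, 23.5, 338.4]
ee_rot: [[0.011, 0.996, -0.09], [-0.002, -0.09, -0.996], [-1.0, 0.011, 0.001]]
force: [0.0, 0.1, -2.4]
grip_width: 7.7
```

Run:
```python
from h import *
np.set_printoptions(precision=1,suppress=True)
plan([430,-140,300],Rtool(Rbin(0,0)))
# blower edges from first clouds
for c in ["scene","top"]:
    W=np.load(f'W_{c}.npy')
    # height map along strips in y
    for y0 in (-290,-240,-180,-120,-70):
        s=(abs(W[...,1]-y0)<12)&(W[...,0]>470)&(W[...,0]<700)&(W[...,2]>15)
        w=W[s];b=np.round(w[:,0]/4).astype(int)
        print(c,y0,' '.join(f'{k*4}:{np.percentile(w[b==k][:,2],90):.0f}' for k in np.unique(b) if k*4<530 or k*4>645))
    for x0 in (540,580,620):
        s=(abs(W[...,0]-x0)<15)&(W[...,1]>-335)&(W[...,1]<-20)&(W[...,2]>20)
        w=W[s];b=np.round(w[:,1]/4).astype(int)
        print(c,x0,' '.join(f'{k*4}:{np.percentile(w[b==k][:,2],90)-.268*(x0-580)-81:.0f}' for k in np.unique(b) if k*4<-295 or k*4>-66))
```

```text
t 9.25 tcp [388.6  23.5 338.4] dp [  41.4 -163.5  -38.4] drot [-0.1  0.   0.3] rows 5 need 4.6 F [ 0.   0.1 -2.4] grip 7.7
[[0.2, 0.28, 0.8], [-0.22, 0.04, 0.84]]
[[0.21, 0.25, 0.8], [-0.22, 0.04, 0.84]]
[[0.22, 0.22, 0.81], [-0.22, 0.04, 0.84]]
[[0.23, 0.19, 0.81], [-0.22, 0.04, 0.84]]
[[0.24, 0.16, 0.81], [-0.22, 0.04, 0.84]]
scene -290 496:70 500:71 504:73 508:64 512:68 516:68 520:68 524:71 528:70 648:102 652:103 656:103 660:106 664:108 668:111 672:106 676:100
scene -240 496:70 500:73 504:74 508:66 512:66 516:67 520:67 524:68 528:70 648:102 652:104 656:103 660:105 664:108 668:110 672:109 676:97
scene -180 500:75 504:72 508:66 512:64 516:67 520:67 524:68 528:70 648:102 652:104 656:103 660:107 664:107 668:111 672:111 676:99 680:91
scene -120 496:67 500:70 504:72 508:69 512:63 516:69 520:66 524:67 528:68 648:102 652:102 656:104 660:104 664:109 668:111 672:109 676:100 680:94
scene -70 496:69 500:73 504:72 508:70 512:63 516:66 520:67 524:68 528:70 648:101 652:102 656:104 660:104 664:107 668:112 672:110 676:103 680:95
scene 540 -336:44 -332:41 -328:22 -320:15 -316:18 -312:15 -308:2 -304
[... 603 characters left out ...]
512:68 516:66 520:72 524:72 528:74 648:105 652:106 656:109 660:110 664:108 668:111 672:113
top -120 496:73 500:77 504:68 508:67 512:69 516:71 520:72 524:72 528:72 648:108 652:105 656:104 660:109 664:113 668:114 672:110
top -70 496:70 500:75 504:68 508:67 512:68 516:69 520:71 524:74 528:77 648:103 652:105 656:107 660:105 664:111 668:112 672:112
top 540 -332:44 -328:4 -324:-13 -320:18 -316:22 -312:8 -308:5 -304:9 -300:9 -296:3 -64:3 -60:7 -56:5 -52:5 -48:1 -44:22 -40:-31
top 580 -332:31 -328:-13 -324:-8 -320:11 -316:18 -312:19 -308:5 -304:6 -300:11 -296:4 -64:4 -60:6 -56:9 -52:6 -48:10 -44:20
top 620 -320:17 -316:20 -312:9 -308:6 -304:9 -300:7 -296:4 -64:6 -60:9 -56:6 -52:3 -48:5 -44:18 -40:20
```

```bash
cat >> h.py <<'E'
G=np.array([505,-179,63.5]);PSIG=-0.012
Rg=Rbin(PSIG,-np.radians(15))
def slot(y,x=57,z=35.5): return G+Rg@np.array([x,y,z])
def place(k,y,x=57,z=35.5):
    g=np.load(f'g{k}.npz');p0,R0=g['p'],g['R'];Rb=Rbin(PSI,0)
    c=g['c'] if 'c' in g else cen(k)
    t=R0.T@(c-p0); r=R0.T@Rb   # bin in tool
    Rt=Rg@r.T
    return slot(y,x,z)-Rt@t, Rt
E
python3 - <<'E'
from h import *
p,R=place('A',-88,z=105);plan(p,R)
E
```

```text
t 9.25 tcp [388.6  23.5 338.4] dp [  82.1 -290.  -168.2] drot [-0.075  0.026  0.6  ] rows 10 need 9.1 F [ 0.   0.1 -2.4] grip 7.7
[[0.42, 0.26, 0.7], [-0.09, 0.03, 0.75]]
[[0.44, 0.23, 0.71], [-0.09, 0.03, 0.75]]
[[0.45, 0.2, 0.71], [-0.09, 0.03, 0.75]]
[[0.46, 0.17, 0.71], [-0.09, 0.03, 0.75]]
[[0.46, 0.14, 0.71], [-0.09, 0.03, 0.75]]
[[0.47, 0.1, 0.72], [-0.09, 0.03, 0.75]]
[[0.47, 0.07, 0.72], [-0.09, 0.03, 0.75]]
[[0.47, 0.03, 0.72], [-0.09, 0.03, 0.75]]
[[0.47, 0.0, 0.72], [-0.09, 0.03, 0.75]]
[[0.47, -0.03, 0.72], [-0.09, 0.03, 0.75]]
```

Emit:
{"op": "send_rows", "data": {"motion": [[0, [0.3, 0.26, 0.8], [-0.09, 0.03, 0.75]], [0, [0.35, 0.23, 0.8], [-0.09, 0.03, 0.75]], [0, [0.4, 0.2, 0.8], [-0.09, 0.03, 0.75]], [0, [0.46, 0.17, 0.8], [-0.09, 0.03, 0.75]], [0, [0.46, 0.14, 0.75], [-0.09, 0.03, 0.75]], [0, [0.47, 0.1, 0.72], [-0.09, 0.03, 0.75]], [0, [0.47, 0.07, 0.72], [-0.09, 0.03, 0.75]], [0, [0.47, 0.03, 0.65], [-0.09, 0.03, 0.75]], [0, [0.4, 0, 0.4], [-0.09, 0.03, 0.6]], [0, [0.2, 0, 0.2], [0, 0, 0.3]]]}}

```text
time: 10.25
tcp_pos: [461.7, -258.8, 197.9]
ee_rot: [[0.559, 0.829, -0.023], [-0.022, -0.013, -1.0], [-0.829, 0.559, 0.011]]
force: [0.5, -0.3, -1.0]
grip_width: 7.5
```

Run:
```python
from h import *
p,R=place('A',-88,z=105);plan(p,R,show=0)
p,R=place('A',-88,z=50);plan(p,R)
for c in ('wrist','scene'):
    im,d=arm.get_image(c);cv2.imwrite(f'pics/{c}5.png',im)
    m=arm.camera_model(c);v,u=np.mgrid[0:420,0:560];np.save(f'W_{c}5.npy',px2w(c,u,v,d,m))
im=cv2.imread('pics/scene5.png')[120:300,120:430];cv2.imwrite('pics/scene5c.png',cv2.resize(im,None,fx=2.5,fy=2.5))
```

```text
t 10.25 tcp [ 461.7 -258.8  197.9] dp [  9.   -7.6 -27.7] drot [-0.003  0.016  0.018] rows 1 need 0.8 F [ 0.5 -0.3 -1. ] grip 7.5
t 10.25 tcp [ 461.7 -258.8  197.9] dp [ 23.2  -7.8 -80.8] drot [-0.003  0.016  0.018] rows 3 need 2.2 F [ 0.5 -0.3 -1. ] grip 7.5
[[0.67, -0.22, 0.05], [-0.01, 0.07, 0.08]]
[[0.67, -0.22, 0.06], [-0.01, 0.07, 0.08]]
[[0.66, -0.22, 0.06], [-0.01, 0.07, 0.08]]
```

View pics/wrist5.png

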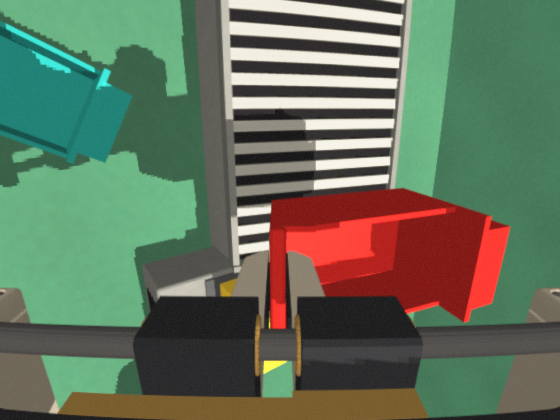

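View pics/scene5c.png

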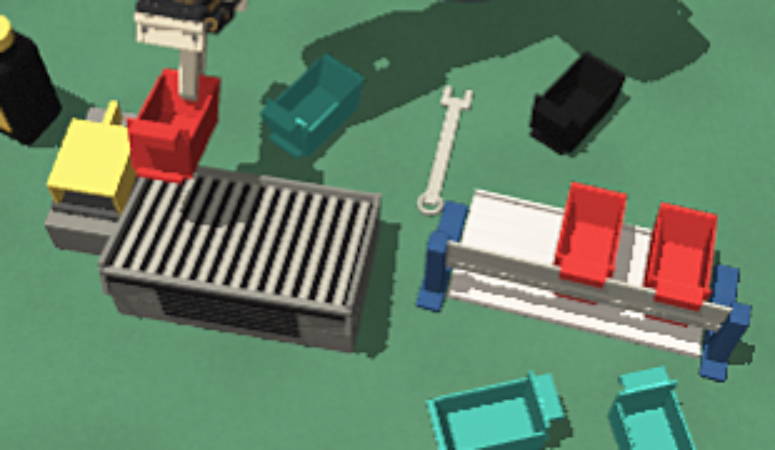

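Run:
```python
from h import *
np.set_printoptions(precision=0,suppress=True)
W=np.load('W_wrist5.npy')
L=(W-G)@Rg
for y0 in (-60,-40,-20,0,20,40,60,90,110):
    s=(abs(L[...,1]-y0)<6)&(L[...,0]>-30)&(L[...,0]<185)&(L[...,2]>-30)&(L[...,2]<30)
    l=L[s];b=np.round(l[:,0]/3).astype(int)
    print(y0,' '.join(f'{k*3}:{np.percentile(l[b==k][:,2],85):.0f}' for k in np.unique(b) if k*3<21 or k*3>160), 'surf',np.percentile(l[(l[:,0]>20)&(l[:,0]<150)][:,2],85) if len(l) else '')
for x0 in (40,80,120):
    s=(abs(L[...,0]-x0)<8)&(L[...,1]>115)&(L[...,1]<160)&(L[...,2]>-30)&(L[...,2]<30)
    l=L[s];b=np.round(l[:,1]/2).astype(int)
    print(x0,' '.join(f'{k*2}:{np.percentile(l[b==k][:,2],85):.0f}' for k in np.unique(b)))
```

```text
-60 -9:-22 -6:9 -3:10 0:10 3:-0 6:-1 9:-1 12:-0 15:-0 18:-1 162:-1 165:1 168:3 171:2 174:1 surf -0.5113951744564577
-40 -9:-22 -6:9 -3:10 0:10 3:-1 6:-1 9:-1 12:-1 15:-1 18:-1 162:-0 165:1 168:3 171:2 174:1 surf -0.7613269267990133
-20 -9:-22 -6:9 -3:10 0:10 3:-1 6:-1 9:-1 12:-1 15:-1 18:-2 162:-1 165:2 168:2 171:2 174:1 surf -1.049236779251631
0 -9:-23 -6:9 -3:10 0:10 3:-1 6:-1 9:-2 12:-2 15:-1 18:-1 162:-2 165:1 168:2 171:2 174:1 surf -1.3579776324336321
20 -9:-24 -6:8 -3:11 0:10 3:-1 6:-2 9:-2 12:-2 15:-1 18:-1 162:-2 165:1 168:3 171:2 174:1 surf -1.5624079835395743
40 -9:-23 -6:9 -3:10 0:10 3:-1 6:-1 9:-1 12:-1 15:-1 18:-1 162:-2 165:2 168:2 171:2 174:1 surf -0.8282862400013586
60 -9:-22 -6:9 -3:10 0:10 3:-1 6:-0 9:-0 12:-1 15:-1 18:-1 162:-1 165:2 168:3 171:2 174:0 surf -0.647442772417238
90 -9:-23 -6:-6 3:0 6:-1 9:0 12:-0 15:-0 18:-0 162:-0 165:2 168:3 171:2 174:1 surf -0.0057790596185377475
110  surf 
40 
80 
120
```

Emit:
{"op": "send_rows", "data": {"motion": [[0, [0.5, -0.2, 0.08], [0, 0.07, 0.1]], [0, [0.55, -0.2, 0.07], [0, 0.07, 0.08]], [0, [0.5, -0.2, 0.05], [0, 0.05, 0.05]], [0, [0.3, -0.12, 0], [0, 0, 0]], [0, [0, 0, 0], [0, 0, 0]], [0, [0, 0, 0], [0, 0, 0]], [0, [0, 0, 0], [0, 0, 0]], [0, [0, 0, 0], [0, 0, 0]], [0, [0, 0, 0], [0, 0, 0]], [0, [0, 0, 0], [0, 0, 0]]]}}

```text
time: 11.35
tcp_pos: [482.5, -263.6, 128.0]
ee_rot: [[0.578, 0.816, -0.006], [-0.005, -0.004, -1.0], [-0.816, 0.579, 0.001]]
force: [-0.7, 0.8, -1.6]
grip_width: 7.8
```

Run:
```python
from h import *
p,R=place('A',-88,x=58,z=36);plan(p,R,n=3)
```

```text
t 11.35 tcp [ 482.5 -263.6  128. ] dp [  7.   -3.1 -24.2] drot [ 0.005 -0.001 -0.005] rows 3 need 0.7 F [-0.7  0.8 -1.6] grip 7.8
[[0.2, -0.07, 0.03], [0.02, 0.0, -0.02]]
[[0.2, -0.07, 0.03], [0.02, 0.0, -0.02]]
[[0.2, -0.07, 0.03], [0.02, 0.0, -0.02]]
```

Emit:
{"op": "send_rows", "data": {"motion": [[0, [0.18, -0.07, 0.03], [0.02, 0, -0.02]], [0, [0.18, -0.07, 0.03], [0.02, 0, -0.02]], [0, [0.15, -0.07, 0.03], [0, 0, 0]], [0, [0, 0, 0], [0, 0, 0]], [0, [0, 0, 0], [0, 0, 0]], [0, [0, 0, 0], [0, 0, 0]], [0, [0, 0, 0], [0, 0, 0]], [0, [0, 0, 0], [0, 0, 0]], [0, [0, 0, 0], [0, 0, 0]], [0, [0, 0, 0], [0, 0, 0]]]}}

```text
time: 12.35
tcp_pos: [487.9, -268.0, 105.0]
ee_rot: [[0.577, 0.817, -0.01], [-0.005, -0.009, -1.0], [-0.817, 0.577, -0.001]]
force: [-4.2, 1.3, 4.7]
grip_width: 8.2
```

Run:
```python
from h import *
p,R=place('A',-88,x=58,z=36);plan(p,R,n=3)
im,d=arm.get_image('wrist');cv2.imwrite('pics/w6.png',im)
```

```text
t 12.35 tcp [ 487.9 -268.   105. ] dp [ 1.6  1.3 -1.2] drot [ 0.001 -0.001 -0.003] rows 3 need 0.1 F [-4.2  1.3  4.7] grip 8.2
[[0.02, 0.01, -0.01], [0.0, 0.0, -0.01]]
[[0.02, 0.01, -0.01], [0.0, 0.0, -0.01]]
[[0.02, 0.01, -0.01], [0.0, 0.0, -0.01]]
```

View pics/w6.png

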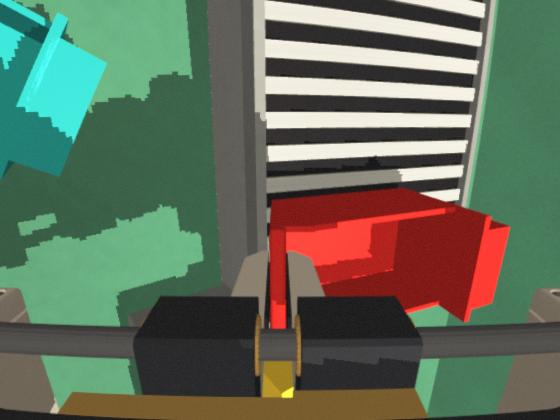

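Emit:
{"op": "send_rows", "data": {"motion": [[0.3, [0, 0, 0], [0, 0, 0]], [0.35, [0, 0, 0], [0, 0, 0]], [0.35, [0, 0, 0], [0, 0, 0]], [0.35, [0, 0, 0], [0, 0, 0]], [0.35, [0, 0, 0], [0, 0, 0]], [0.35, [-0.2, 0, 0], [0, 0, 0]], [0.35, [-0.4, 0, 0], [0, 0, 0]], [0.4, [-0.6, 0, 0], [0, 0, 0]], [0.5, [-0.7, 0, 0], [0, 0, 0]], [0.6, [-0.7, 0, 0], [0, 0, 0]]]}}

```text
time: 13.4
tcp_pos: [425.4, -266.5, 190.7]
ee_rot: [[0.572, 0.82, -0.009], [-0.002, -0.01, -1.0], [-0.82, 0.572, -0.004]]
force: [0.9, 0.2, -0.1]
grip_width: 48.5
```

```bash
cat >> h.py <<'E'
def binfit(w,c,Rb,zoff=True,report=True):
    """refine a bin pose by least squares of points to the bin's surfaces (boxes)"""
    from scipy.optimize import least_squares
    B=[((-48,-33,-35),(50,33,-31)),((-58,-33,-35),(50,-30,15)),((-58,30,-35),(50,33,15)),((47,-33,-35),(50,33,35)),((47,-25,31),(68,25,35)),((64,-25,20),(68,25,35)),((50,-25,-35),(60,25,-30))]
    B=[(np.array(a,float),np.array(b,float)) for a,b in B]
    Rf=Ro.from_euler('y',-np.radians(20)).as_matrix()
    def sd(q):
        ds=[]
        for a,b in B:
            m=(a+b)/2;h=(b-a)/2;e=np.abs(q-m)-h
            ds.append(np.abs(np.linalg.norm(np.maximum(e,0),axis=1)+np.minimum(e.max(1),0)))
        qf=(q-np.array([-55,0,-10.]))@Rf; e=np.abs(qf)-np.array([4,33,26.6])
        ds.append(np.abs(np.linalg.norm(np.maximum(e,0),axis=1)+np.minimum(e.max(1),0)))
        return np.min(ds,axis=0)
    def f(v):
        R=Rb@Ro.from_rotvec(v[3:]).as_matrix()
        return sd((w-(c+v[:3]))@R)
    w=w[f(np.zeros(6))<30]
    if len(w)>600: w=w[np.random.default_rng(0).choice(len(w),600,False)]
    r=least_squares(f,np.zeros(6),loss='soft_l1',f_scale=2,x_scale=[1,1,1,.02,.02,.02],diff_step=1e-3)
    return c+r.x[:3],Rb@Ro.from_rotvec(r.x[3:]).as_matrix(),np.median(f(r.x))
def cloud(cam):
    m=arm.camera_model(cam);im,d=arm.get_image(cam)
    v,u=np.mgrid[0:420,0:560];W=px2w(cam,u,v,d,m)
    W[d<=0]=1e4
    return W,im
E
python3 - <<'E'
from h import *
np.set_printoptions(precision=3,suppress=True)
plan([300,0,300],np.eye(3),show=0)
for cam in ('scene','top','wrist'):
    W,im=cloud(cam);cv2.imwrite(f'pics/{cam}7.png',im)
    for st,w in redbins(W,im):
        med=np.median(w,0)
        if med[1]<20: c,Rb=slot(-88),Rg
        else: c,Rb=min((cen(k) for k in 'BC'),key=lambda q:abs(q[1]-med[1])),Rbin(PSI,0)
        c2,R2,res=binfit(w,c,Rb)
        if med[1]<20: print(cam,'grille',(Rg.T@(c2-G)).round(1),Ro.from_matrix(Rg.T@R2).as_rotvec(),res)
        else: print(cam,'rail',(Rbin(PSI,0).T@c2).round(1),Ro.from_matrix(Rbin(PSI,0).T@R2).as_rotvec(),res)
im=cv2.imread('pics/scene7.png')[120:300,120:430];cv2.imwrite('pics/scene7c.png',cv2.resize(im,None,fx=2.5,fy=2.5))
E
```

```text
t 13.40 tcp [ 425.4 -266.5  190.7] dp [-125.4  266.5  109.3] drot [-1.446 -0.746  0.756] rows 20 need 19.0 F [ 0.9  0.2 -0.1] grip 48.5
scene grille [ 58.5 -88.1  34.5] [-0.018 -0.014 -0.011] 0.7894108424683548
scene rail [501.2 257.1  79.9] [-0.016 -0.022 -0.001] 0.9279803954069967
scene rail [501.2 362.9  79.6] [-0.006 -0.024  0.002] 0.8161951681956037
top grille [ 56.3 -89.3  36.6] [-0.031 -0.02  -0.017] 1.1712915749263182
top rail [498.9 362.5  80.5] [-0.002 -0.018 -0.   ] 0.8525977692871685
top rail [499.6 256.2  80.4] [-0.019 -0.026  0.007] 0.9233104040123106
wrist grille [ 55.8 -89.2  35. ] [-0.007 -0.003  0.01 ] 0.3412719121429042
```

View pics/scene7c.png

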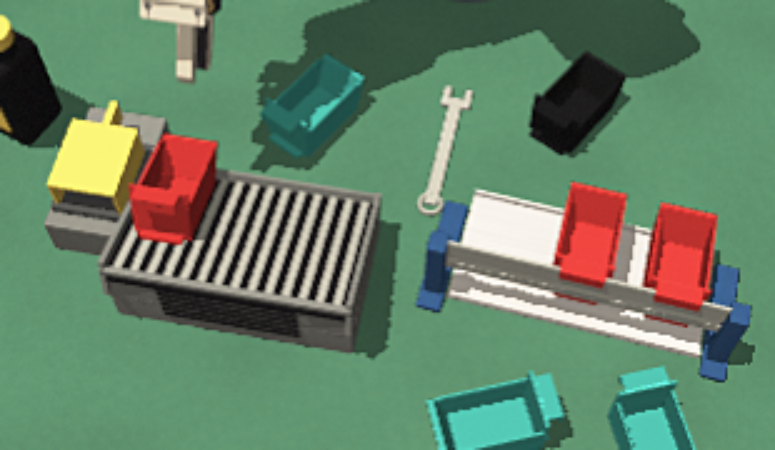

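```bash
sed -i "s/^BL=.*/BL={'A':(501,154.3,80),'B':(501,256.9,80),'C':(500.5,362.7,80)}/" h.py
python3 - <<'E'
from h import *
p,R=grasp(cen('B'),Rbin(PSI,0),back=60);plan(p+[0,0,20],R)
E
```

```text
t 13.55 tcp [ 426.4 -267.4  191.2] dp [ 16.  482.  -27.3] drot [ 0.077 -0.042 -0.263] rows 13 need 12.7 F [-0.1 -0.2 -0.4] grip 55.1
[[0.06, -0.01, -0.93], [0.07, -0.04, -0.25]]
[[0.05, -0.02, -0.93], [0.07, -0.04, -0.25]]
[[0.05, -0.02, -0.93], [0.07, -0.04, -0.25]]
[[0.05, -0.03, -0.93], [0.07, -0.04, -0.25]]
[[0.05, -0.03, -0.93], [0.07, -0.04, -0.25]]
[[0.04, -0.04, -0.93], [0.07, -0.04, -0.25]]
[[0.04, -0.04, -0.93], [0.07, -0.04, -0.25]]
[[0.04, -0.05, -0.93], [0.07, -0.04, -0.25]]
[[0.04, -0.05, -0.93], [0.07, -0.04, -0.25]]
[[0.04, -0.06, -0.93], [0.07, -0.04, -0.25]]
[[0.03, -0.06, -0.93], [0.07, -0.04, -0.25]]
[[0.03, -0.06, -0.93], [0.07, -0.04, -0.25]]
[[0.03, -0.07, -0.93], [0.07, -0.04, -0.25]]
```

Emit:
{"op": "send_rows", "data": {"motion": [[0.7, [-0.2, -0.01, -0.93], [0.07, -0.04, -0.3]], [0.7, [-0.2, -0.02, -0.93], [0.07, -0.04, -0.3]], [0.7, [-0.1, -0.02, -0.93], [0.07, -0.04, -0.3]], [0.7, [0, -0.03, -0.95], [0.07, -0.04, -0.3]], [0.7, [0.05, -0.03, -0.95], [0.07, -0.04, -0.3]], [0.7, [0.05, -0.04, -0.95], [0.07, -0.04, -0.3]], [0.7, [0.05, -0.04, -0.95], [0.07, -0.04, -0.3]], [0.7, [0.04, -0.05, -0.95], [0.07, -0.04, -0.3]], [0.7, [0.04, -0.05, -0.95], [0.07, -0.04, -0.25]], [0.7, [0.04, -0.06, -0.95], [0.07, -0.04, -0.25]]]}}

```text
time: 14.55
tcp_pos: [423.2, 92.9, 188.2]
ee_rot: [[0.374, 0.924, -0.075], [-0.023, -0.071, -0.997], [-0.927, 0.375, -0.005]]
force: [1.4, -0.1, 0.7]
grip_width: 65.3
```

Run:
```python
from h import *
p,R=grasp(cen('B'),Rbin(PSI,0),back=50);plan(p,R)
```

```text
t 14.55 tcp [423.2  92.9 188.2] dp [ 22.5 121.4 -53.8] drot [ 0.02  -0.013 -0.035] rows 4 need 3.5 F [ 1.4 -0.1  0.7] grip 65.3
[[0.35, -0.05, -0.77], [0.06, -0.04, -0.11]]
[[0.34, -0.05, -0.77], [0.06, -0.04, -0.11]]
[[0.34, -0.05, -0.77], [0.06, -0.04, -0.11]]
[[0.34, -0.05, -0.77], [0.06, -0.04, -0.11]]
```

Emit:
{"op": "send_rows", "data": {"motion": [[0.7, [0.2, -0.05, -0.8], [0.06, -0.04, -0.11]], [0.7, [0.3, -0.05, -0.75], [0.06, -0.04, -0.11]], [0.7, [0.35, -0.05, -0.65], [0.06, -0.04, -0.1]], [0.7, [0.35, -0.05, -0.4], [0.06, -0.04, -0.1]], [0.7, [0.1, 0, -0.1], [0, 0, 0]], [0.7, [0, 0, 0], [0, 0, 0]], [0.7, [0, 0, 0], [0, 0, 0]], [0.7, [0, 0, 0], [0, 0, 0]], [0.7, [0, 0, 0], [0, 0, 0]], [0.7, [0, 0, 0], [0, 0, 0]]]}}

```text
time: 15.55
tcp_pos: [440.9, 210.4, 130.2]
ee_rot: [[0.333, 0.939, -0.086], [-0.027, -0.082, -0.996], [-0.942, 0.334, -0.001]]
force: [0.1, 0.1, 0.4]
grip_width: 65.1
```

Run:
```python
from h import *
np.set_printoptions(precision=3,suppress=True)
p,R=grasp(cen('B'),Rbin(PSI,0),back=50);plan(p,R,show=0)
p,R=grasp(cen('B'),Rbin(PSI,0));plan(p,R,n=5)
W,im=cloud('wrist');cv2.imwrite('pics/w8.png',im)
for st,w in redbins(W,im,ylim=(40,420)):
    med=np.median(w,0);c=min((cen(k) for k in 'BC'),key=lambda q:abs(q[1]-med[1]))
    c2,R2,res=binfit(w,c,Rbin(PSI,0));print(st,(Rbin(PSI,0).T@c2).round(1),Ro.from_matrix(Rbin(PSI,0).T@R2).as_rotvec(),res)
```

```text
t 15.55 tcp [440.9 210.4 130.2] dp [4.8 3.9 4.3] drot [ 0.011 -0.005  0.008] rows 1 need 0.2 F [0.1 0.1 0.4] grip 65.1
t 15.55 tcp [440.9 210.4 130.2] dp [ 21.9   2.2 -42.7] drot [ 0.011 -0.005  0.008] rows 5 need 1.3 F [0.1 0.1 0.4] grip 65.1
[[0.24, 0.03, -0.02], [0.03, -0.01, 0.02]]
[[0.24, 0.03, -0.02], [0.03, -0.01, 0.02]]
[[0.24, 0.03, -0.02], [0.03, -0.01, 0.02]]
[[0.24, 0.03, -0.02], [0.03, -0.01, 0.02]]
[[0.24, 0.03, -0.02], [0.03, -0.01, 0.02]]
[  281     0   222   129 24678] [499.3 363.3  78.3] [ 0.    -0.021  0.006] 0.35398293463752317
[  279   172   197   117 17813] [499.7 257.9  78.2] [-0.001 -0.022  0.004] 0.3315497844447459
```

View pics/w8.png

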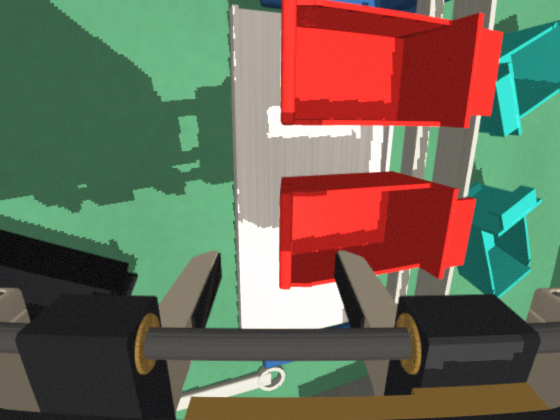

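Emit:
{"op": "send_rows", "data": {"motion": [[0.7, [0.22, 0.04, -0.02], [0.03, 0, 0.02]], [0.7, [0.22, 0.04, -0.02], [0.03, 0, 0.02]], [0.7, [0.22, 0.03, -0.02], [0.03, 0, 0.02]], [0.7, [0.22, 0.03, -0.02], [0.03, 0, 0.02]], [0.7, [0.15, 0.03, -0.02], [0.03, 0, 0.02]], [0.7, [0, 0, 0], [0, 0, 0]], [0.7, [0, 0, 0], [0, 0, 0]], [0.7, [0, 0, 0], [0, 0, 0]], [0.7, [0, 0, 0], [0, 0, 0]], [0.7, [0, 0, 0], [0, 0, 0]]]}}

```text
time: 16.6
tcp_pos: [463.5, 212.6, 90.3]
ee_rot: [[0.341, 0.935, -0.099], [-0.028, -0.095, -0.995], [-0.94, 0.342, -0.006]]
force: [-0.4, -0.5, -0.1]
grip_width: 65.7
```

Run:
```python
from h import *
p,R=grasp(cen('B'),Rbin(PSI,0));plan(p,R,n=1)
```

```text
t 16.60 tcp [463.5 212.6  90.3] dp [-0.7  0.  -2.8] drot [-0.003 -0.005 -0.   ] rows 1 need 0.1 F [-0.4 -0.5 -0.1] grip 65.7
[[0.06, -0.04, 0.0], [-0.04, -0.07, -0.01]]
```

Emit:
{"op": "send_rows", "data": {"motion": [[0, [0.06, -0.04, 0], [-0.04, -0.07, 0]], [0, [0, 0, 0], [0, 0, 0]], [0, [0, 0, 0], [0, 0, 0]], [0, [0, 0, 0], [0, 0, 0]], [0, [0, 0, 0], [0, 0, 0]], [0, [0, 0, 0], [0, 0, 0]], [0, [0, 0, 0], [0, 0, 0]], [0, [0, 0, 0], [0, 0, 0]], [0, [0, 0, 0], [0, 0, 0]], [0, [0, 0, 0], [0, 0, 0]]]}}

```text
time: 17.6
tcp_pos: [461.9, 212.8, 87.7]
ee_rot: [[0.341, 0.935, -0.097], [-0.034, -0.091, -0.995], [-0.94, 0.342, 0.001]]
force: [-1.6, 0.5, 2.6]
grip_width: 7.7
```

Run:
```python
from h import *
s=arm.read_state();k='B';np.savez(f'g{k}.npz',p=s['tcp_pos'],R=s['ee_rot'],c=cen(k));print(s['grip_width'])
p0,R0=np.array(s['tcp_pos']),np.array(s['ee_rot'])
p,R=swing_pose(k,np.radians(12),up=1.5,dx=0.5,p0=p0,R0=R0);plan(p,R,n=6)
```

```text
7.672849837360522
t 17.60 tcp [461.9 212.8  87.7] dp [ 0.7 -0.1 28.4] drot [-0.     0.    -0.209] rows 6 need 2.8 F [-1.6  0.5  2.6] grip 7.7
[[-0.11, 0.04, 0.0], [0.0, 0.0, -0.44]]
[[-0.11, 0.04, 0.0], [0.0, 0.0, -0.44]]
[[-0.11, 0.04, 0.0], [0.0, 0.0, -0.44]]
[[-0.11, 0.03, 0.0], [0.0, 0.0, -0.44]]
[[-0.12, 0.03, 0.0], [0.0, 0.0, -0.44]]
[[-0.12, 0.02, 0.0], [0.0, 0.0, -0.44]]
```

Emit:
{"op": "send_rows", "data": {"motion": [[0, [-0.11, 0.04, 0], [0, 0, -0.44]], [0, [-0.11, 0.04, 0], [0, 0, -0.44]], [0, [-0.11, 0.03, 0], [0, 0, -0.44]], [0, [-0.11, 0.03, 0], [0, 0, -0.44]], [0, [-0.11, 0.03, 0], [0, 0, -0.44]], [0, [-0.11, 0.02, 0], [0, 0, -0.4]], [0, [0, 0, 0], [0, 0, 0]], [0, [0, 0, 0], [0, 0, 0]], [0, [-0.11, 0.04, 0], [0, 0, -0.43]], [0, [-0.11, 0.04, 0], [0, 0, -0.43]]]}}

```text
time: 18.6
tcp_pos: [463.6, 212.7, 124.6]
ee_rot: [[0.063, 0.993, -0.096], [-0.006, -0.095, -0.995], [-0.998, 0.064, 0.0]]
force: [-0.7, -0.3, 0.3]
grip_width: 8.3
```

Run:
```python
from h import *
g=np.load('gB.npz');p0,R0=g['p'],g['R']
p,R=swing_pose('B',np.radians(24),up=3,dx=0.5,p0=p0,R0=R0);plan(p,R,n=4)
```

```text
t 18.60 tcp [463.6 212.7 124.6] dp [ 4.9 -0.5 19.3] drot [ 0.001 -0.    -0.133] rows 4 need 1.8 F [-0.7 -0.3  0.3] grip 8.3
[[-0.12, 0.04, 0.0], [0.0, 0.0, -0.42]]
[[-0.12, 0.03, 0.0], [0.0, 0.0, -0.42]]
[[-0.12, 0.03, 0.0], [0.0, 0.0, -0.42]]
[[-0.12, 0.03, 0.0], [0.0, 0.0, -0.42]]
```

Emit:
{"op": "send_rows", "data": {"motion": [[0, [-0.12, 0.04, 0], [0, 0, -0.42]], [0, [-0.12, 0.03, 0], [0, 0, -0.42]], [0, [-0.12, 0.03, 0], [0, 0, -0.42]], [0, [-0.12, 0.03, 0], [0, 0, -0.42]], [0, [0, 0, 0], [0, 0, 0]], [0, [0, 0, 0], [0, 0, 0]], [0, [-0.15, 0, 0], [0, 0, 0]], [0, [-0.3, -0.02, 0], [0, 0, 0]], [0, [-0.5, -0.04, 0], [0, 0, 0]], [0, [-0.5, -0.04, 0], [0, 0, 0]]]}}

```text
time: 19.6
tcp_pos: [465.8, 211.2, 200.0]
ee_rot: [[-0.076, 0.993, -0.096], [0.0, -0.096, -0.995], [-0.997, -0.076, 0.007]]
force: [-0.0, -0.1, -1.9]
grip_width: 8.0
```

Run:
```python
from h import *
g=np.load('gB.npz');p0,R0=g['p'],g['R']
p,R=swing_pose('B',np.radians(24),up=30,dx=0.5,p0=p0,R0=R0);plan(p,R,n=4,show=0)
p,R=place('B',0,z=170);plan(p,R)
```

```text
t 19.60 tcp [465.8 211.2 200. ] dp [  2.7   1.  -29.1] drot [0.001 0.007 0.006] rows 4 need 0.8 F [-0.  -0.1 -1.9] grip 8.0
t 19.60 tcp [465.8 211.2 200. ] dp [ -11.7 -389.5   33.8] drot [-0.081  0.029  0.687] rows 11 need 10.3 F [-0.  -0.1 -1.9] grip 8.0
[[-0.07, 0.05, 0.88], [-0.09, 0.03, 0.78]]
[[-0.07, 0.05, 0.88], [-0.09, 0.03, 0.78]]
[[-0.07, 0.05, 0.88], [-0.09, 0.03, 0.78]]
[[-0.07, 0.05, 0.88], [-0.09, 0.03, 0.78]]
[[-0.07, 0.04, 0.88], [-0.09, 0.03, 0.78]]
[[-0.07, 0.04, 0.89], [-0.09, 0.03, 0.78]]
[[-0.07, 0.04, 0.89], [-0.09, 0.03, 0.78]]
[[-0.07, 0.04, 0.89], [-0.09, 0.03, 0.78]]
[[-0.07, 0.04, 0.89], [-0.09, 0.03, 0.78]]
[[-0.07, 0.03, 0.89], [-0.09, 0.03, 0.78]]
[[-0.07, 0.03, 0.89], [-0.09, 0.03, 0.78]]
```

Emit:
{"op": "send_rows", "data": {"motion": [[0, [-0.6, -0.4, 0], [0, 0, 0]], [0, [-0.6, -0.5, 0], [0, 0, 0]], [0, [-0.5, -0.5, 0.3], [0, 0, 0]], [0, [-0.2, -0.3, 0.7], [-0.09, 0, 0.4]], [0, [0, 0, 0.9], [-0.09, 0.03, 0.8]], [0, [0, 0.1, 0.9], [-0.09, 0.03, 0.8]], [0, [0.1, 0.1, 0.9], [-0.09, 0.03, 0.8]], [0, [0.2, 0.1, 0.9], [-0.09, 0.03, 0.8]], [0, [0.2, 0.1, 0.9], [-0.09, 0.03, 0.8]], [0, [0.2, 0.1, 0.9], [-0.09, 0.03, 0.8]]]}}

```text
time: 20.6
tcp_pos: [404.6, -43.3, 269.5]
ee_rot: [[0.358, 0.933, -0.034], [-0.015, -0.031, -0.999], [-0.934, 0.358, 0.003]]
force: [1.3, 1.1, -2.5]
grip_width: 7.9
```

Run:
```python
from h import *
p,R=place('B',0,z=100);plan(p,R)
```

```text
t 20.60 tcp [404.6 -43.3 269.5] dp [  67.6 -135.2 -103.3] drot [-0.019  0.012  0.245] rows 5 need 4.8 F [ 1.3  1.1 -2.5] grip 7.9
[[0.61, 0.15, 0.66], [-0.05, 0.03, 0.61]]
[[0.62, 0.12, 0.66], [-0.05, 0.03, 0.61]]
[[0.62, 0.09, 0.67], [-0.05, 0.03, 0.61]]
[[0.62, 0.05, 0.67], [-0.05, 0.03, 0.61]]
[[0.62, 0.02, 0.67], [-0.05, 0.03, 0.61]]
```

Emit:
{"op": "send_rows", "data": {"motion": [[0, [0.5, 0.15, 0.7], [-0.05, 0.03, 0.61]], [0, [0.6, 0.12, 0.66], [-0.05, 0.03, 0.61]], [0, [0.62, 0.09, 0.6], [-0.05, 0.03, 0.6]], [0, [0.62, 0.05, 0.5], [-0.05, 0.03, 0.6]], [0, [0.4, 0.02, 0.3], [-0.05, 0.03, 0.4]], [0, [0, 0, 0], [0, 0, 0]], [0, [0, 0, 0], [0, 0, 0]], [0, [0, 0, 0], [0, 0, 0]], [0, [0, 0, 0], [0, 0, 0]], [0, [0, 0, 0], [0, 0, 0]]]}}

```text
time: 21.6
tcp_pos: [460.9, -153.1, 188.7]
ee_rot: [[0.559, 0.829, -0.012], [-0.009, -0.009, -1.0], [-0.829, 0.559, 0.003]]
force: [-0.3, 0.6, -2.3]
grip_width: 8.3
```

Run:
```python
from h import *
p,R=place('B',0,z=100);plan(p,R,show=0)
p,R=place('B',0,x=58,z=45);plan(p,R)
p,R=place('B',0,x=58,z=36);plan(p,R,show=0)
im,d=arm.get_image('wrist');cv2.imwrite('pics/w9.png',im)
```

```text
t 21.60 tcp [ 460.9 -153.1  188.7] dp [ 11.3 -25.4 -22.5] drot [0.001 0.002 0.018] rows 1 need 0.9 F [-0.3  0.6 -2.3] grip 8.3
t 21.60 tcp [ 460.9 -153.1  188.7] dp [ 26.5 -25.6 -75.4] drot [0.001 0.002 0.018] rows 3 need 2.2 F [-0.3  0.6 -2.3] grip 8.3
[[0.65, -0.17, 0.21], [0.0, 0.01, 0.08]]
[[0.64, -0.17, 0.21], [0.0, 0.01, 0.08]]
[[0.64, -0.17, 0.21], [0.0, 0.01, 0.08]]
t 21.60 tcp [ 460.9 -153.1  188.7] dp [ 28.8 -25.6 -84. ] drot [0.001 0.002 0.018] rows 3 need 2.4 F [-0.3  0.6 -2.3] grip 8.3
```

View pics/w9.png

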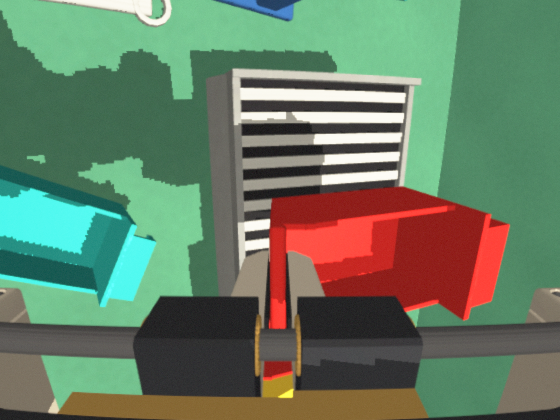

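Bin B is rigid in the grip over the middle of the grille. I'll go down in steps.

Emit:
{"op": "send_rows", "data": {"motion": [[0, [0.2, 0, 0.4], [0, 0, 0.08]], [0, [0.5, -0.15, 0.22], [0, 0, 0.08]], [0, [0.5, -0.17, 0], [0, 0, 0.08]], [0, [0.5, -0.17, 0], [0, 0, 0]], [0, [0.2, -0.05, 0], [0, 0, 0]], [0, [0, 0, 0], [0, 0, 0]], [0, [0, 0, 0], [0, 0, 0]], [0, [0, 0, 0], [0, 0, 0]], [0, [0, 0, 0], [0, 0, 0]], [0, [0, 0, 0], [0, 0, 0]]]}}

```text
time: 22.65
tcp_pos: [488.9, -179.4, 116.5]
ee_rot: [[0.58, 0.814, -0.011], [-0.014, -0.004, -1.0], [-0.814, 0.58, 0.009]]
force: [0.7, -0.6, -1.7]
grip_width: 7.7
```

Run:
```python
from h import *
p,R=place('B',0,x=58,z=36);plan(p,R,n=3)
```

```text
t 22.65 tcp [ 488.9 -179.4  116.5] dp [  0.8   0.7 -11.9] drot [ 0.005  0.006 -0.008] rows 3 need 0.3 F [ 0.7 -0.6 -1.7] grip 7.7
[[0.08, -0.05, -0.01], [0.02, 0.03, -0.03]]
[[0.08, -0.05, -0.01], [0.02, 0.03, -0.03]]
[[0.08, -0.05, -0.01], [0.02, 0.03, -0.03]]
```

Emit:
{"op": "send_rows", "data": {"motion": [[0, [0.08, -0.05, 0], [0.02, 0.03, -0.03]], [0, [0.08, -0.05, 0], [0.02, 0.03, -0.03]], [0, [0.08, -0.05, 0], [0.02, 0.03, -0.03]], [0, [0.02, -0.01, 0], [0, 0, 0]], [0, [0, 0, 0], [0, 0, 0]], [0, [0, 0, 0], [0, 0, 0]], [0, [0, 0, 0], [0, 0, 0]], [0, [0, 0, 0], [0, 0, 0]], [0, [0, 0, 0], [0, 0, 0]], [0, [0, 0, 0], [0, 0, 0]]]}}

```text
time: 23.65
tcp_pos: [490.2, -179.8, 105.5]
ee_rot: [[0.578, 0.816, -0.011], [-0.006, -0.009, -1.0], [-0.816, 0.578, 0.0]]
force: [-4.4, 0.2, 5.2]
grip_width: 7.6
```

Run:
```python
from h import *
p,R=place('B',0,x=58,z=36);plan(p,R,n=3)
```

```text
t 23.65 tcp [ 490.2 -179.8  105.5] dp [-0.5  1.1 -0.8] drot [ 0.    -0.001 -0.005] rows 3 need 0.1 F [-4.4  0.2  5.2] grip 7.6
[[0.0, -0.01, -0.01], [0.0, 0.0, -0.02]]
[[0.0, -0.01, -0.01], [0.0, 0.0, -0.02]]
[[0.0, -0.01, -0.01], [0.0, 0.0, -0.02]]
```

Emit:
{"op": "send_rows", "data": {"motion": [[0.3, [0, 0, 0], [0, 0, 0]], [0.35, [0, 0, 0], [0, 0, 0]], [0.35, [0, 0, 0], [0, 0, 0]], [0.35, [0, 0, 0], [0, 0, 0]], [0.35, [0, 0, 0], [0, 0, 0]], [0.35, [-0.2, 0, 0], [0, 0, 0]], [0.35, [-0.4, 0, 0], [0, 0, 0]], [0.4, [-0.6, 0, 0], [0, 0, 0]], [0.5, [-0.7, 0, 0], [0, 0, 0]], [0.6, [-0.7, 0, 0], [0, 0, 0]]]}}

```text
time: 24.65
tcp_pos: [428.7, -178.7, 189.6]
ee_rot: [[0.573, 0.82, -0.01], [-0.003, -0.01, -1.0], [-0.82, 0.573, -0.003]]
force: [0.5, -0.1, 0.5]
grip_width: 48.7
```

```bash
cat >> h.py <<'E'
def report(cams=('scene','top','wrist'),tag='x',slots=(-88,0,88)):
    np.set_printoptions(precision=3,suppress=True)
    for cam in cams:
        W,im=cloud(cam);cv2.imwrite(f'pics/{cam}{tag}.png',im)
        for st,w in redbins(W,im):
            med=np.median(w,0)
            if med[1]<20: c,Rb=min((slot(y) for y in slots),key=lambda q:abs(q[1]-med[1])),Rg
            else: c,Rb=min((cen(k) for k in 'ABC'),key=lambda q:abs(q[1]-med[1])),Rbin(PSI,0)
            if med[1]<20: 
                c2,R2,res=binfit(w,c,Rb);print(cam,st[4],'grille',(Rg.T@(c2-G)).round(1),Ro.from_matrix(Rg.T@R2).as_rotvec(),round(res,2))
            else: 
                c2,R2,res=binfit(w,c,Rb);print(cam,st[4],'rail',(Rbin(PSI,0).T@c2).round(1),Ro.from_matrix(Rbin(PSI,0).T@R2).as_rotvec(),round(res,2))
E
python3 - <<'E'
from h import *
report(tag='10')
p,R=grasp(cen('C'),Rbin(PSI,0),back=60);plan(p+[0,0,20],R)
E
```

```text
scene 2125 grille [ 58.1 -84.2  34.6] [ 0.005 -0.016 -0.016] 1.21
scene 940 rail [501.1 362.8  79.9] [ 0.006 -0.02   0.   ] 1.01
top 722 grille [57.1 -2.2 36.8] [-0.014 -0.011  0.013] 1.08
top 725 grille [ 55.2 -89.3  37.1] [-0.023 -0.007 -0.006] 1.14
top 724 rail [498.9 362.4  80.9] [-0.023 -0.017  0.009] 0.82
wrist 17983 grille [57.  -2.4 35. ] [-0.001 -0.002  0.039] 0.94
t 24.80 tcp [ 429.7 -179.4  190.2] dp [ 22.5 499.3 -26.4] drot [ 0.077 -0.041 -0.264] rows 14 need 13.2 F [ 0.3  0.8 -0.6] grip 55.1
[[0.06, 0.0, -0.89], [0.07, -0.04, -0.24]]
[[0.05, -0.01, -0.89], [0.07, -0.04, -0.24]]
[[0.05, -0.01, -0.89], [0.07, -0.04, -0.24]]
[[0.05, -0.01, -0.89], [0.07, -0.04, -0.24]]
[[0.05, -0.02, -0.89], [0.07, -0.04, -0.24]]
[[0.04, -0.02, -0.89], [0.07, -0.04, -0.24]]
[[0.04, -0.03, -0.89], [0.07, -0.04, -0.24]]
[[0.04, -0.03, -0.89], [0.07, -0.04, -0.24]]
[[0.04, -0.03, -0.89], [0.07, -0.04, -0.24]]
[[0.04, -0.04, -0.89], [0.07, -0.04, -0.24]]
[[0.03, -0.04, -0.89], [0.07, -0.04, -0.24]]
[[0.03, -0.05, -0.89], [0.07, -0.04, -0.24]]
[[0.03, -0.05, -0.89], [0.07, -0.04, -0.24]]
[[0.03, -0.06, -0.89], [0.07, -0.04, -0.24]]
```

View pics/scene10.png

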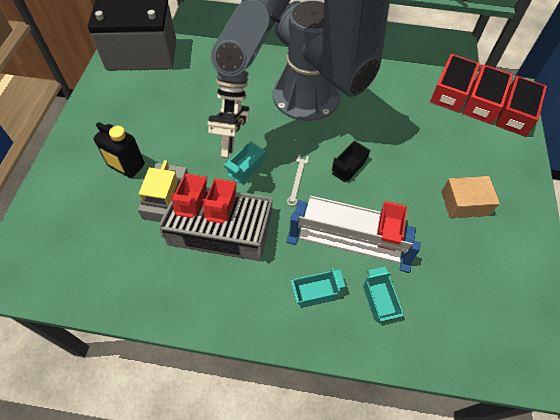

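Two bins stand well on the grille, at (190,195) and (218,200). The third, bin C, still hangs at (393,222), and I'll pick it the same way.

Emit:
{"op": "send_rows", "data": {"motion": [[0.7, [-0.2, 0, -0.93], [0.07, -0.04, -0.3]], [0.7, [-0.2, -0.01, -0.95], [0.07, -0.04, -0.3]], [0.7, [-0.1, -0.01, -0.95], [0.07, -0.04, -0.3]], [0.7, [0, -0.01, -0.95], [0.07, -0.04, -0.3]], [0.7, [0.05, -0.02, -0.95], [0.07, -0.04, -0.3]], [0.7, [0.05, -0.02, -0.95], [0.07, -0.04, -0.3]], [0.7, [0.05, -0.03, -0.95], [0.07, -0.04, -0.3]], [0.7, [0.04, -0.03, -0.95], [0.07, -0.04, -0.3]], [0.7, [0.04, -0.03, -0.95], [0.07, -0.04, -0.25]], [0.7, [0.04, -0.04, -0.95], [0.07, -0.04, -0.25]]]}}

```text
time: 25.8
tcp_pos: [430.9, 149.5, 186.7]
ee_rot: [[0.386, 0.92, -0.062], [-0.014, -0.062, -0.998], [-0.922, 0.386, -0.011]]
force: [0.2, -1.1, -0.0]
grip_width: 65.3
```

Run:
```python
from h import *
p,R=grasp(cen('C'),Rbin(PSI,0),back=50);plan(p,R)
```

```text
t 25.80 tcp [430.9 149.5 186.7] dp [ 24.7 170.2 -52.2] drot [ 0.029 -0.023 -0.047] rows 5 need 4.7 F [ 0.2 -1.1 -0. ] grip 65.3
[[0.28, -0.04, -0.85], [0.07, -0.06, -0.12]]
[[0.27, -0.04, -0.86], [0.07, -0.06, -0.12]]
[[0.27, -0.04, -0.86], [0.07, -0.06, -0.12]]
[[0.27, -0.05, -0.86], [0.07, -0.06, -0.12]]
[[0.26, -0.05, -0.86], [0.07, -0.06, -0.12]]
```

Emit:
{"op": "send_rows", "data": {"motion": [[0.7, [0.2, -0.04, -0.9], [0.07, -0.06, -0.12]], [0.7, [0.25, -0.04, -0.86], [0.07, -0.06, -0.12]], [0.7, [0.27, -0.04, -0.8], [0.07, -0.06, -0.12]], [0.7, [0.27, -0.05, -0.7], [0.07, -0.06, -0.12]], [0.7, [0.2, -0.05, -0.5], [0.05, -0.05, -0.1]], [0.7, [0.05, 0, -0.1], [0, 0, 0]], [0.7, [0, 0, 0], [0, 0, 0]], [0.7, [0, 0, 0], [0, 0, 0]], [0.7, [0, 0, 0], [0, 0, 0]], [0.7, [0, 0, 0], [0, 0, 0]]]}}

```text
time: 26.8
tcp_pos: [446.4, 318.6, 123.6]
ee_rot: [[0.319, 0.945, -0.079], [-0.027, -0.074, -0.997], [-0.948, 0.32, 0.002]]
force: [-0.4, -0.4, -0.3]
grip_width: 65.2
```

Run:
```python
from h import *
np.set_printoptions(precision=3,suppress=True)
p,R=grasp(cen('C'),Rbin(PSI,0),back=50);plan(p,R,show=0)
p,R=grasp(cen('C'),Rbin(PSI,0));plan(p,R,n=5)
report(cams=('wrist',),tag='11')
```

```text
t 26.80 tcp [446.4 318.6 123.6] dp [ 9.1  1.1 10.8] drot [ 0.019 -0.005  0.024] rows 1 need 0.4 F [-0.4 -0.4 -0.3] grip 65.2
t 26.80 tcp [446.4 318.6 123.6] dp [ 26.2  -0.6 -36.2] drot [ 0.019 -0.005  0.024] rows 5 need 1.2 F [-0.4 -0.4 -0.3] grip 65.2
[[0.21, 0.07, -0.01], [0.05, -0.01, 0.06]]
[[0.21, 0.06, -0.01], [0.05, -0.01, 0.06]]
[[0.21, 0.06, -0.01], [0.05, -0.01, 0.06]]
[[0.21, 0.06, -0.01], [0.05, -0.01, 0.06]]
[[0.21, 0.06, -0.01], [0.05, -0.01, 0.06]]
wrist 18050 rail [499.3 363.2  78.3] [ 0.006 -0.021  0.003] 0.29
```

View pics/wrist11.png

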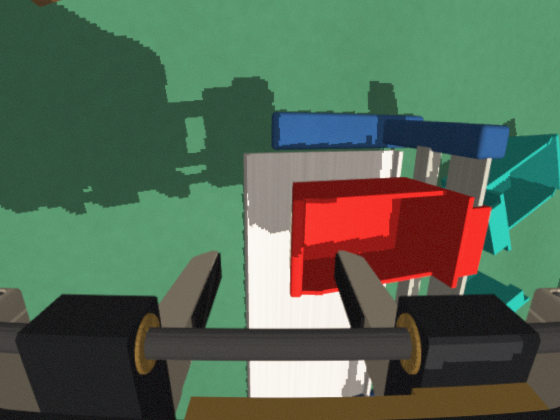

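Emit:
{"op": "send_rows", "data": {"motion": [[0.7, [0.05, 0.1, 0], [0.05, 0, 0.08]], [0.7, [0.2, 0.08, 0], [0.05, 0, 0.08]], [0.7, [0.2, 0.05, -0.01], [0.05, 0, 0.06]], [0.7, [0.2, 0.05, -0.01], [0.05, 0, 0.06]], [0.7, [0.2, 0.03, -0.01], [0, 0, 0]], [0.7, [0.05, 0, 0], [0, 0, 0]], [0.7, [0, 0, 0], [0, 0, 0]], [0.7, [0, 0, 0], [0, 0, 0]], [0.7, [0, 0, 0], [0, 0, 0]], [0.7, [0, 0, 0], [0, 0, 0]]]}}

```text
time: 27.85
tcp_pos: [472.8, 316.9, 91.5]
ee_rot: [[0.342, 0.935, -0.096], [-0.029, -0.092, -0.995], [-0.939, 0.343, -0.005]]
force: [0.3, 0.1, 0.2]
grip_width: 65.0
```

Run:
```python
from h import *
p,R=grasp(cen('C'),Rbin(PSI,0));plan(p,R,n=1)
```

```text
t 27.85 tcp [472.8 316.9  91.5] dp [-0.1  1.1 -4. ] drot [ 0.    -0.005 -0.001] rows 1 need 0.1 F [0.3 0.1 0.2] grip 65.0
[[0.09, -0.04, -0.03], [0.0, -0.06, -0.01]]
```

Emit:
{"op": "send_rows", "data": {"motion": [[0.7, [0.09, -0.04, -0.03], [0, -0.06, 0]], [0, [0, 0, 0], [0, 0, 0]], [0, [0, 0, 0], [0, 0, 0]], [0, [0, 0, 0], [0, 0, 0]], [0, [0, 0, 0], [0, 0, 0]], [0, [0, 0, 0], [0, 0, 0]], [0, [0, 0, 0], [0, 0, 0]], [0, [0, 0, 0], [0, 0, 0]], [0, [0, 0, 0], [0, 0, 0]], [0, [0, 0, 0], [0, 0, 0]]]}}

```text
time: 28.85
tcp_pos: [471.8, 318.6, 87.8]
ee_rot: [[0.341, 0.935, -0.098], [-0.033, -0.092, -0.995], [-0.939, 0.343, -0.0]]
force: [-0.1, -0.5, 4.3]
grip_width: 8.1
```

Run:
```python
from h import *
s=arm.read_state();k='C';np.savez(f'g{k}.npz',p=s['tcp_pos'],R=s['ee_rot'],c=cen(k));print(s['grip_width'])
p0,R0=np.array(s['tcp_pos']),np.array(s['ee_rot'])
p,R=swing_pose(k,np.radians(12),up=1.5,dx=0.5,p0=p0,R0=R0);plan(p,R,n=6)
```

```text
8.076514757721728
t 28.85 tcp [471.8 318.6  87.8] dp [ 0.8 -0.1 28.4] drot [ 0.     0.    -0.209] rows 6 need 2.8 F [-0.1 -0.5  4.3] grip 8.1
[[-0.11, 0.04, 0.0], [0.0, 0.0, -0.44]]
[[-0.11, 0.04, 0.0], [0.0, 0.0, -0.44]]
[[-0.11, 0.04, 0.0], [0.0, 0.0, -0.44]]
[[-0.11, 0.03, 0.0], [0.0, 0.0, -0.44]]
[[-0.12, 0.03, 0.0], [0.0, 0.0, -0.44]]
[[-0.12, 0.02, 0.0], [0.0, 0.0, -0.44]]
```

Emit:
{"op": "send_rows", "data": {"motion": [[0, [-0.11, 0.04, 0], [0, 0, -0.44]], [0, [-0.11, 0.04, 0], [0, 0, -0.44]], [0, [-0.11, 0.03, 0], [0, 0, -0.44]], [0, [-0.11, 0.03, 0], [0, 0, -0.44]], [0, [-0.11, 0.03, 0], [0, 0, -0.44]], [0, [-0.11, 0.02, 0], [0, 0, -0.4]], [0, [0, 0, 0], [0, 0, 0]], [0, [0, 0, 0], [0, 0, 0]], [0, [-0.11, 0.04, 0], [0, 0, -0.43]], [0, [-0.11, 0.04, 0], [0, 0, -0.43]]]}}

```text
time: 29.85
tcp_pos: [473.4, 318.4, 124.8]
ee_rot: [[0.065, 0.993, -0.095], [-0.006, -0.095, -0.995], [-0.998, 0.065, 0.0]]
force: [0.5, -0.5, -0.5]
grip_width: 8.2
```

Run:
```python
from h import *
g=np.load('gC.npz');p0,R0=g['p'],g['R']
p,R=swing_pose('C',np.radians(24),up=3,dx=0.5,p0=p0,R0=R0);plan(p,R,n=4)
```

```text
t 29.85 tcp [473.4 318.4 124.8] dp [ 5.  -0.5 19.1] drot [ 0.003  0.    -0.134] rows 4 need 1.8 F [ 0.5 -0.5 -0.5] grip 8.2
[[-0.12, 0.04, 0.0], [0.01, 0.0, -0.42]]
[[-0.12, 0.04, 0.0], [0.01, 0.0, -0.42]]
[[-0.12, 0.03, 0.0], [0.01, 0.0, -0.42]]
[[-0.12, 0.03, 0.0], [0.01, 0.0, -0.42]]
```

Emit:
{"op": "send_rows", "data": {"motion": [[0, [-0.12, 0.04, 0], [0, 0, -0.42]], [0, [-0.12, 0.03, 0], [0, 0, -0.42]], [0, [-0.12, 0.03, 0], [0, 0, -0.42]], [0, [-0.12, 0.03, 0], [0, 0, -0.42]], [0, [0, 0, 0], [0, 0, 0]], [0, [0, 0, 0], [0, 0, 0]], [0, [-0.15, 0, 0], [0, 0, 0]], [0, [-0.3, -0.02, 0], [0, 0, 0]], [0, [-0.5, -0.04, 0], [0, 0, 0]], [0, [-0.5, -0.04, 0], [0, 0, 0]]]}}

```text
time: 30.85
tcp_pos: [475.8, 316.9, 200.2]
ee_rot: [[-0.073, 0.993, -0.094], [-0.001, -0.095, -0.995], [-0.997, -0.072, 0.008]]
force: [0.4, -0.4, -1.1]
grip_width: 7.6
```

Emit:
{"op": "send_rows", "data": {"motion": [[0, [-0.6, -0.4, 0], [0, 0, 0]], [0, [-0.6, -0.5, 0], [0, 0, 0]], [0, [-0.5, -0.5, 0.3], [0, 0, 0]], [0, [-0.2, -0.3, 0.7], [-0.09, 0, 0.4]], [0, [0, 0, 0.9], [-0.09, 0.03, 0.8]], [0, [0, 0.1, 0.9], [-0.09, 0.03, 0.8]], [0, [0, 0.1, 0.9], [-0.09, 0.03, 0.8]], [0, [0, 0.1, 0.9], [-0.09, 0.03, 0.8]], [0, [0, 0, 0.9], [-0.09, 0.03, 0.8]], [0, [0.1, 0, 0.9], [-0.09, 0.03, 0.8]]]}}

```text
time: 31.85
tcp_pos: [402.7, 62.9, 291.5]
ee_rot: [[0.362, 0.932, -0.034], [-0.011, -0.032, -0.999], [-0.932, 0.362, -0.001]]
force: [1.6, -0.3, -1.1]
grip_width: 8.1
```

Run:
```python
from h import *
p,R=place('C',88,z=100);plan(p,R)
```

```text
t 31.85 tcp [402.7  62.9 291.5] dp [  70.6 -153.  -125.2] drot [-0.02   0.01   0.241] rows 6 need 5.5 F [ 1.6 -0.3 -1.1] grip 8.1
[[0.6, 0.11, 0.63], [-0.04, 0.02, 0.5]]
[[0.6, 0.08, 0.63], [-0.04, 0.02, 0.5]]
[[0.6, 0.05, 0.63], [-0.04, 0.02, 0.5]]
[[0.6, 0.03, 0.63], [-0.04, 0.02, 0.5]]
[[0.6, 0.0, 0.63], [-0.04, 0.02, 0.5]]
[[0.6, -0.03, 0.63], [-0.04, 0.02, 0.5]]
```

Emit:
{"op": "send_rows", "data": {"motion": [[0, [0.3, 0.1, 0.9], [-0.04, 0.02, 0.5]], [0, [0.4, 0.08, 0.85], [-0.04, 0.02, 0.5]], [0, [0.6, 0.06, 0.75], [-0.04, 0.02, 0.5]], [0, [0.7, 0.06, 0.6], [-0.04, 0.02, 0.5]], [0, [0.7, 0.04, 0.4], [-0.04, 0.02, 0.5]], [0, [0.5, 0.02, 0.2], [-0.04, 0.02, 0.5]], [0, [0.1, 0, 0], [0, 0, 0]], [0, [0, 0, 0], [0, 0, 0]], [0, [0, 0, 0], [0, 0, 0]], [0, [0, 0, 0], [0, 0, 0]]]}}

```text
time: 32.85
tcp_pos: [466.2, -83.9, 197.0]
ee_rot: [[0.574, 0.819, -0.01], [-0.005, -0.009, -1.0], [-0.819, 0.574, -0.001]]
force: [0.2, 0.1, -0.6]
grip_width: 7.7
```

Run:
```python
from h import *
p,R=place('C',88,z=100);plan(p,R,show=0)
p,R=place('C',88,x=58,z=45);plan(p,R)
p,R=place('C',88,x=58,z=36);plan(p,R,show=0)
report(tag='12')
```

```text
t 32.85 tcp [466.2 -83.9 197. ] dp [  7.   -6.2 -30.8] drot [ 0.    -0.002  0.001] rows 1 need 0.8 F [ 0.2  0.1 -0.6] grip 7.7
t 32.85 tcp [466.2 -83.9 197. ] dp [ 22.2  -6.4 -83.6] drot [ 0.    -0.002  0.001] rows 3 need 2.3 F [ 0.2  0.1 -0.6] grip 7.7
[[0.68, -0.25, 0.05], [0.0, -0.01, 0.0]]
[[0.68, -0.25, 0.05], [0.0, -0.01, 0.0]]
[[0.68, -0.25, 0.05], [0.0, -0.01, 0.0]]
t 32.85 tcp [466.2 -83.9 197. ] dp [ 24.5  -6.4 -92.3] drot [ 0.    -0.002  0.001] rows 3 need 2.5 F [ 0.2  0.1 -0.6] grip 7.7
scene 3161 grille [59.4 -5.4 35.9] [-0.145 -0.007 -0.01 ] 1.99
top 724 grille [57.2 -2.2 36.9] [ 0.002 -0.014  0.023] 1.18
top 722 grille [ 55.4 -89.4  37.1] [-0.019 -0.005 -0.013] 1.19
top 501 grille [83.2 89.4 26.2] [ 0.043 -0.942  0.135] 1.89
wrist 23027 grille [ 68.4 106.2  40.8] [ 0.056 -0.55  -0.256] 0.75
wrist 1051 grille [ 71.8 -88.9  34.9] [0.001 0.001 0.008] 0.37
```

View pics/wrist12.png

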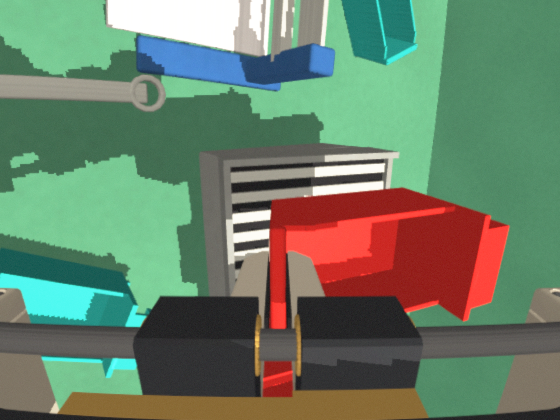

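Bin C is rigid in the grip over the near slot. The top camera shows the other two bins still in place. I'll lower it.

Emit:
{"op": "send_rows", "data": {"motion": [[0, [0.4, -0.15, 0.08], [0, 0, 0]], [0, [0.6, -0.22, 0.06], [0, 0, 0]], [0, [0.6, -0.25, 0.03], [0, 0, 0]], [0, [0.35, -0.15, 0], [0, 0, 0]], [0, [0.05, 0, 0], [0, 0, 0]], [0, [0, 0, 0], [0, 0, 0]], [0, [0, 0, 0], [0, 0, 0]], [0, [0, 0, 0], [0, 0, 0]], [0, [0, 0, 0], [0, 0, 0]], [0, [0, 0, 0], [0, 0, 0]]]}}

```text
time: 34.0
tcp_pos: [487.3, -89.7, 128.9]
ee_rot: [[0.581, 0.814, -0.007], [-0.004, -0.006, -1.0], [-0.814, 0.581, -0.0]]
force: [0.4, 0.2, -2.0]
grip_width: 7.7
```

Run:
```python
from h import *
p,R=place('C',88,x=58,z=36);plan(p,R,n=3)
```

```text
t 34.00 tcp [487.3 -89.7 128.9] dp [  3.4  -0.6 -24.2] drot [ 0.003 -0.003 -0.008] rows 3 need 0.6 F [ 0.4  0.2 -2. ] grip 7.7
[[0.18, -0.09, 0.0], [0.01, -0.01, -0.03]]
[[0.18, -0.09, 0.0], [0.01, -0.01, -0.03]]
[[0.18, -0.09, 0.0], [0.01, -0.01, -0.03]]
```

Emit:
{"op": "send_rows", "data": {"motion": [[0, [0.16, -0.08, 0], [0, 0, -0.03]], [0, [0.16, -0.09, 0], [0, 0, -0.03]], [0, [0.16, -0.09, 0], [0, 0, -0.03]], [0, [0.04, -0.02, 0], [0, 0, 0]], [0, [0, 0, 0], [0, 0, 0]], [0, [0, 0, 0], [0, 0, 0]], [0, [0, 0, 0], [0, 0, 0]], [0, [0, 0, 0], [0, 0, 0]], [0, [0, 0, 0], [0, 0, 0]], [0, [0, 0, 0], [0, 0, 0]]]}}

```text
time: 35.0
tcp_pos: [491.2, -90.2, 107.6]
ee_rot: [[0.579, 0.816, -0.008], [-0.006, -0.005, -1.0], [-0.816, 0.579, 0.002]]
force: [0.1, 0.7, -1.3]
grip_width: 7.6
```

Run:
```python
from h import *
p,R=place('C',88,x=58,z=36);plan(p,R,n=3)
```

```text
t 35.00 tcp [491.2 -90.2 107.6] dp [-0.4 -0.1 -2.9] drot [ 0.004 -0.001 -0.005] rows 3 need 0.1 F [ 0.1  0.7 -1.3] grip 7.6
[[0.02, -0.02, 0.0], [0.02, 0.0, -0.02]]
[[0.02, -0.02, 0.0], [0.02, 0.0, -0.02]]
[[0.02, -0.02, 0.0], [0.02, 0.0, -0.02]]
```

Emit:
{"op": "send_rows", "data": {"motion": [[0, [0.05, -0.04, 0], [0, 0, -0.03]], [0, [0.04, -0.03, 0], [0, 0, -0.03]], [0, [0, 0, 0], [0, 0, 0]], [0, [0, 0, 0], [0, 0, 0]], [0, [0, 0, 0], [0, 0, 0]], [0.35, [0, 0, 0], [0, 0, 0]], [0.35, [0, 0, 0], [0, 0, 0]], [0.35, [0, 0, 0], [0, 0, 0]], [0.35, [0, 0, 0], [0, 0, 0]], [0.35, [0, 0, 0], [0, 0, 0]]]}}

```text
time: 36.0
tcp_pos: [492.4, -90.4, 105.4]
ee_rot: [[0.58, 0.815, -0.007], [-0.006, -0.005, -1.0], [-0.815, 0.58, 0.002]]
force: [0.0, 1.1, -0.0]
grip_width: 32.6
```

Run:
```python
from h import *
p,R=place('C',88,x=58,z=36);plan(p,R,n=1)
```

```text
t 36.00 tcp [492.4 -90.4 105.4] dp [-1.6  0.1 -0.6] drot [ 0.005 -0.001 -0.007] rows 1 need 0.1 F [ 0.   1.1 -0. ] grip 32.6
[[-0.01, -0.04, 0.0], [0.06, -0.01, -0.08]]
```

Emit:
{"op": "send_rows", "data": {"motion": [[0.35, [-0.2, 0, 0], [0, 0, 0]], [0.35, [-0.4, 0, 0], [0, 0, 0]], [0.4, [-0.6, 0, 0], [0, 0, 0]], [0.5, [-0.7, 0, 0], [0, 0, 0]], [0.5, [-0.8, 0, 0], [0, 0, -0.4]], [0.5, [-0.8, 0.1, 0.1], [0, 0, -0.8]], [0.5, [-0.6, 0, 0.4], [0, 0, -0.8]], [0.5, [-0.3, -0.3, 0.6], [0, 0, -0.8]], [0.5, [0, -0.3, 0.6], [0, 0, -0.8]], [0.5, [0, 0, 0.3], [0, 0, -0.8]]]}}

```text
time: 37.0
tcp_pos: [393.9, -164.6, 214.0]
ee_rot: [[0.311, 0.95, 0.007], [0.012, 0.003, -1.0], [-0.95, 0.311, -0.01]]
force: [-0.5, 1.0, -0.6]
grip_width: 46.6
```

Run:
```python
from h import *
report(tag='13')
plan([400,-200,300],Rtool(Rbin(PSIG,0),0),show=0)
im=cv2.imread('pics/scene13.png')[120:300,80:390];cv2.imwrite('pics/scene13c.png',cv2.resize(im,None,fx=2.5,fy=2.5))
```

```text
scene 2108 grille [ 58.2 -84.1  35. ] [ 0.024 -0.006 -0.002] 1.22
scene 1043 grille [59.6 90.  34.9] [-0.025 -0.013  0.004] 0.93
top 718 grille [57.6 86.5 37.4] [-0.012 -0.008  0.012] 0.93
top 725 grille [57.3 -2.1 36.8] [-0.004 -0.02   0.015] 1.09
top 723 grille [ 55.5 -89.1  37.1] [-0.021 -0.003 -0.016] 1.15
wrist 13209 grille [57.7 89.  34.9] [-0.001 -0.002  0.006] 0.4
wrist 14253 grille [57.3 -2.1 35.1] [-0.001 -0.003 -0.029] 0.94
t 37.15 tcp [ 395.5 -163.4  214. ] dp [  4.5 -36.6  86. ] drot [ 0.018 -0.014 -0.321] rows 5 need 4.2 F [-0.   1.3  0.2] grip 46.6
```

View pics/scene13c.png

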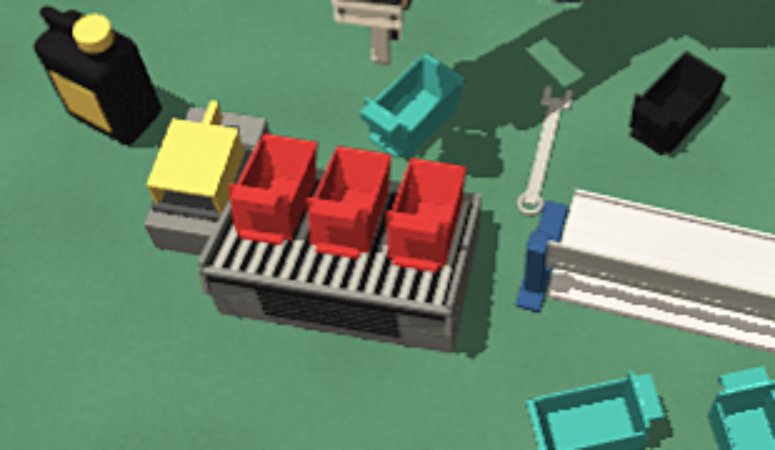

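View pics/wrist13.png

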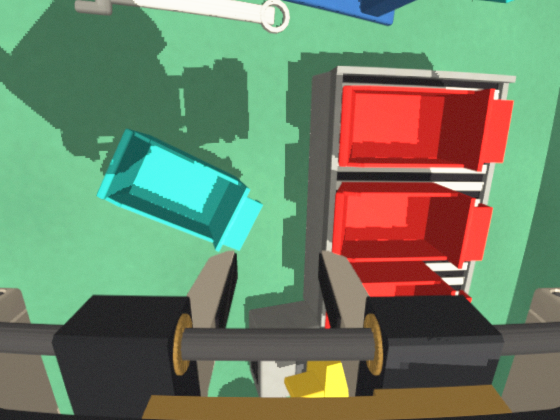

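Run:
```python
from h import *
np.set_printoptions(precision=1,suppress=True)
for cam in ('scene','top'):
    W,im=cloud(cam);im=im.astype(int);b,g,r=im[...,0],im[...,1],im[...,2]
    yel=(r>b+70)&(g>b+70)&(W[...,1]<-320)&(W[...,1]>-425)&(W[...,0]>430)&(W[...,0]<620)
    w=W[yel];t=w[w[:,0]<485]
    print(cam,'tab',len(t),t.mean(0),t.min(0),t.max(0))
    t=w[w[:,0]>492];print('guard top',np.percentile(t[t[:,2]>105],[2,50,98],axis=0))
    print(cv2.minAreaRect(t[t[:,2]>106][:,:2].astype(np.float32)))
    j=(W[...,0]>350)&(W[...,0]<490)&(W[...,1]<-440)&(W[...,1]>-640)&(W[...,2]>25)
    w=W[j];print('jug',len(w),w.min(0),w.max(0)); print(cv2.minAreaRect(w[(w[:,2]>100)][:,:2].astype(np.float32)),cv2.boxPoints(cv2.minAreaRect(w[(w[:,2]>100)][:,:2].astype(np.float32))))
    for z in (40,80,120,150,170):
        q=w[abs(w[:,2]-z)<15]; 
        if len(q): print(z,len(q),'maxy',q[q[:,1].argmax()],'maxx',q[q[:,0].argmax()])
```

```text
scene tab 37 [ 469.  -371.4  110. ] [ 448.9 -410.7  105. ] [ 485.  -332.9  116.1]
guard top [[ 494.  -410.1  106.9]
 [ 536.8 -370.6  110.9]
 [ 577.4 -331.4  115.3]]
((536.27880859375, -371.56243896484375), (83.3788833618164, 88.14766693115234), 89.68069458007812)
jug 1620 [ 370.  -597.9   25.2] [ 469.  -475.   192.6]
((421.35076904296875, -535.1533203125), (108.91503143310547, 75.53240203857422), 70.66178131103516) [[ 367.7 -574. ]
 [ 439.  -599. ]
 [ 475.  -496.3]
 [ 403.7 -471.3]]
40 218 maxy [ 406.8 -475.5   53.7] maxx [ 468.9 -502.    35.3]
80 229 maxy [ 413.5 -475.4   83.1] maxx [ 469.  -507.8   82.1]
120 253 maxy [ 414.5 -475.   119.1] maxx [ 467.9 -499.   113.2]
150 493 maxy [ 415.  -475.9  138.7] maxx [ 467.7 -501.3  137. ]
170 185 maxy [ 437.1 -486.7  181.7] maxx [ 450.8 -508.2  184.5]
top tab 48 [ 474.7 -370.5  111.1] [ 448.1 -409.8  105.1] [ 484.5 -331.5  120.5]
guard top [[ 494.7 -410.8  106.1]
 [ 534.1 -371.4  112.1]
 [ 573.8 -331.3  119.1]]
((534.3441772460938, -371.27252197265625), (82.97509002685547, 81.04309844970703), 89.86338806152344)
jug 902 [ 366.3 -591.6   25.2] [ 463.3 -474.   199.4]
((415.44287109375, -535.0380859375), (109.18916320800781, 76.56336975097656), 70.96690368652344) [[ 361.4 -574.2]
 [ 433.8 -599.1]
 [ 469.4 -495.9]
 [ 397.1 -470.9]]
40 54 maxy [ 402.4 -478.5   29.3] maxx [ 462.3 -498.3   32. ]
80 76 maxy [ 403.2 -474.4   94. ] maxx [ 463.3 -499.4   65.6]
120 91 maxy [ 405.6 -474.   119.7] maxx [ 463.  -499.5  112.6]
150 420 maxy [ 401.3 -475.9  136.4] maxx [ 460.9 -498.9  136.8]
170 106 maxy [ 403.7 -483.2  158.5] maxx [ 452.5 -517.4  155.5]
```

```bash
cat >> h.py <<'E'
H=np.array([582,-371,65.])  # hinge
def Rtab(lean=0.0): # jaws along y, lean>0: body toward robot
    x=np.array([np.sin(lean),0,-np.cos(lean)]);y=np.array([0,1.,0]);return yaw(PSIG)@np.c_[x,y,np.cross(x,y)]
def tabpos(th,dr=0):
    a=np.arctan2(29,111)+th;r=np.hypot(29,111)+dr
    return H+yaw(PSIG)@np.array([-r*np.cos(a),0,r*np.sin(a)])
E
python3 - <<'E'
from h import *
print(tabpos(0))
plan([468,-370,195],Rtab())
E
```

```text
[ 471.0079919  -369.66803197   94.        ]
t 37.25 tcp [ 394.9 -162.3  213.5] dp [  73.1 -207.7  -18.5] drot [-1.537  0.239 -0.262] rows 21 need 20.2 F [-0.3  0.2  0.6] grip 46.4
[[0.04, 0.07, 0.25], [-0.91, 0.14, -0.16]]
[[0.04, 0.06, 0.25], [-0.91, 0.14, -0.16]]
[[0.04, 0.04, 0.26], [-0.91, 0.14, -0.16]]
[[0.03, 0.02, 0.26], [-0.91, 0.14, -0.16]]
[[0.03, 0.0, 0.26], [-0.91, 0.14, -0.16]]
[[0.03, -0.02, 0.26], [-0.91, 0.14, -0.16]]
[[0.03, -0.04, 0.26], [-0.91, 0.14, -0.16]]
[[0.02, -0.05, 0.26], [-0.91, 0.14, -0.16]]
[[0.02, -0.07, 0.25], [-0.91, 0.14, -0.16]]
[[0.02, -0.09, 0.25], [-0.91, 0.14, -0.16]]
[[0.02, -0.11, 0.24], [-0.91, 0.14, -0.16]]
[[0.02, -0.13, 0.23], [-0.91, 0.14, -0.16]]
[[0.02, -0.14, 0.22], [-0.91, 0.14, -0.16]]
[[0.02, -0.16, 0.21], [-0.91, 0.14, -0.16]]
[[0.02, -0.17, 0.2], [-0.91, 0.14, -0.16]]
[[0.02, -0.19, 0.19], [-0.91, 0.14, -0.16]]
[[0.02, -0.2, 0.17], [-0.91, 0.14, -0.16]]
[[0.02, -0.21, 0.16], [-0.91, 0.14, -0.16]]
[[0.02, -0.22, 0.14], [-0.91, 0.14, -0.16]]
[[0.02, -0.23, 0.12], [-0.91, 0.14, -0.16]]
[[0.02, -0.24, 0.11], [-0.91, 0.14, -0.16]]
```

Emit:
{"op": "send_rows", "data": {"motion": [[0.5, [-0.1, 0.07, 0.25], [-0.91, 0.14, -0.16]], [0.5, [-0.1, 0.06, 0.25], [-0.91, 0.14, -0.16]], [0.5, [-0.1, 0.04, 0.26], [-0.91, 0.14, -0.16]], [0.5, [0.03, 0.02, 0.26], [-0.91, 0.14, -0.16]], [0.5, [0.03, 0, 0.26], [-0.91, 0.14, -0.16]], [0.5, [0.03, -0.02, 0.26], [-0.91, 0.14, -0.16]], [0.5, [0.03, -0.04, 0.26], [-0.91, 0.14, -0.16]], [0.5, [0.02, -0.05, 0.26], [-0.91, 0.14, -0.16]], [0.5, [0.02, -0.07, 0.25], [-0.91, 0.14, -0.16]], [0.5, [0.02, -0.09, 0.25], [-0.91, 0.14, -0.16]]]}}

```text
time: 38.25
tcp_pos: [425.6, -252.2, 217.8]
ee_rot: [[0.165, 0.691, 0.704], [0.082, 0.701, -0.708], [-0.983, 0.174, 0.059]]
force: [-1.0, 0.8, -0.0]
grip_width: 46.6
```

Run:
```python
from h import *
print(arm.read_state()['qpos'].round(2))
plan([468,-370,195],Rtab())
```

```text
[-0.72  0.24  1.88  0.21  0.96 -1.62]
t 38.25 tcp [ 425.6 -252.2  217.8] dp [  42.4 -117.8  -22.8] drot [-0.769  0.124 -0.144] rows 11 need 10.1 F [-1.   0.8 -0. ] grip 46.6
[[0.04, -0.13, 0.25], [-0.87, 0.14, -0.16]]
[[0.04, -0.15, 0.25], [-0.87, 0.14, -0.16]]
[[0.04, -0.16, 0.23], [-0.87, 0.14, -0.16]]
[[0.04, -0.18, 0.22], [-0.87, 0.14, -0.16]]
[[0.04, -0.19, 0.21], [-0.87, 0.14, -0.16]]
[[0.04, -0.21, 0.2], [-0.87, 0.14, -0.16]]
[[0.04, -0.22, 0.18], [-0.87, 0.14, -0.16]]
[[0.04, -0.23, 0.17], [-0.87, 0.14, -0.16]]
[[0.05, -0.24, 0.15], [-0.87, 0.14, -0.16]]
[[0.05, -0.25, 0.13], [-0.87, 0.14, -0.16]]
[[0.05, -0.26, 0.12], [-0.87, 0.14, -0.16]]
```

Emit:
{"op": "send_rows", "data": {"motion": [[0.5, [0.04, -0.13, 0.25], [-0.95, 0.15, -0.18]], [0.5, [0.04, -0.15, 0.25], [-0.95, 0.15, -0.18]], [0.5, [0.04, -0.16, 0.23], [-0.95, 0.15, -0.18]], [0.5, [0.04, -0.18, 0.22], [-0.95, 0.15, -0.18]], [0.5, [0.04, -0.2, 0.21], [-0.95, 0.15, -0.18]], [0.5, [0.04, -0.21, 0.2], [-0.95, 0.15, -0.18]], [0.5, [0.04, -0.22, 0.18], [-0.95, 0.15, -0.18]], [0.5, [0.04, -0.23, 0.17], [-0.95, 0.15, -0.18]], [0.5, [0.05, -0.24, 0.15], [-0.8, 0.14, -0.16]], [0.5, [0, -0.2, 0.1], [-0.4, 0, 0]]]}}

```text
time: 39.25
tcp_pos: [470.2, -346.4, 195.3]
ee_rot: [[0.021, 0.031, 0.999], [0.023, 0.999, -0.031], [-1.0, 0.024, 0.021]]
force: [1.4, -0.4, -0.6]
grip_width: 46.6
```

Run:
```python
from h import *
np.set_printoptions(precision=1,suppress=True)
print(arm.read_state()['qpos'].round(2))
plan([468,-370,195],Rtab(),n=1)
W,im=cloud('wrist');cv2.imwrite('pics/w14.png',im);im=im.astype(int);b,g,r=im[...,0],im[...,1],im[...,2]
yel=(r>b+70)&(g>b+70)&(W[...,1]<-320)&(W[...,1]>-425)&(W[...,0]>430)&(W[...,0]<620)
w=W[yel];t=w[w[:,0]<487];print(len(w),len(t),np.percentile(t,[1,50,99],axis=0)if len(t) else '')
t=w[w[:,0]>492];print(np.percentile(t,[1,50,99],axis=0)if len(t) else '')
```

```text
[-0.7  0.5  1.6  0.   1.1 -2.3]
t 39.25 tcp [ 470.2 -346.4  195.3] dp [ -2.2 -23.6  -0.3] drot [-0.  0. -0.] rows 1 need 0.6 F [ 1.4 -0.4 -0.6] grip 46.6
[[-0.01, -0.59, -0.04], [-0.24, 0.26, -0.29]]
8481 3117 [[ 448.3 -410.    65.9]
 [ 483.4 -370.   104.7]
 [ 486.7 -332.6  211.3]]
[[ 492.5 -409.4  109.6]
 [ 526.3 -357.5  111.9]
 [ 562.6 -331.9  113.4]]
```

View pics/w14.png

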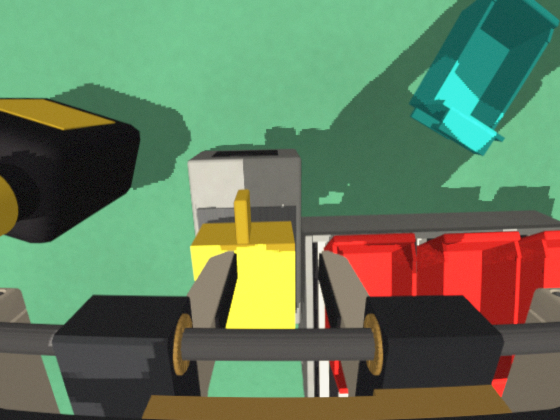

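Run:
```python
from h import *
np.set_printoptions(precision=1,suppress=True)
W,im=cloud('wrist')
for rr in (194,198,204,212,220,230,238,242,246): print(rr,W[rr,[232,236,239,242,246,250]].round(0).tolist())
plan([468,-370,195],Rtab(),n=1)
```

```text
194 [[458.0, -384.0, 60.0], [458.0, -380.0, 61.0], [449.0, -374.0, 94.0], [449.0, -372.0, 95.0], [448.0, -368.0, 97.0], [452.0, -366.0, 86.0]]
198 [[462.0, -384.0, 59.0], [449.0, -375.0, 105.0], [448.0, -373.0, 108.0], [448.0, -371.0, 108.0], [449.0, -368.0, 107.0], [454.0, -366.0, 88.0]]
204 [[468.0, -385.0, 59.0], [452.0, -375.0, 111.0], [452.0, -373.0, 111.0], [452.0, -370.0, 112.0], [452.0, -368.0, 112.0], [458.0, -366.0, 92.0]]
212 [[475.0, -385.0, 61.0], [458.0, -375.0, 111.0], [458.0, -373.0, 111.0], [458.0, -371.0, 112.0], [458.0, -368.0, 112.0], [464.0, -366.0, 96.0]]
220 [[482.0, -386.0, 62.0], [464.0, -376.0, 111.0], [465.0, -374.0, 111.0], [464.0, -371.0, 111.0], [465.0, -368.0, 111.0], [469.0, -366.0, 100.0]]
230 [[483.0, -383.0, 83.0], [483.0, -380.0, 84.0], [472.0, -374.0, 112.0], [473.0, -372.0, 111.0], [472.0, -369.0, 113.0], [475.0, -366.0, 105.0]]
238 [[484.0, -381.0, 100.0], [483.0, -378.0, 101.0], [479.0, -375.0, 111.0], [479.0, -372.0, 111.0], [479.0, -369.0, 111.0], [480.0, -366.0, 109.0]]
242 [[483.0, -381.0, 108.0], [483.0, -377.0, 109.0], [482.0, -375.0, 111.0], [482.0, -372.0, 112.0], [483.0, -369.0, 111.0], [484.0, -367.0, 109.0]]
246 [[485.0, -380.0, 113.0], [485.0, -377.0, 113.0], [485.0, -375.0, 112.0], [485.0, -373.0, 113.0], [486.0, -370.0, 112.0], [485.0, -366.0, 113.0]]
t 39.35 tcp [ 470.  -346.9  195.5] dp [ -2.  -23.1  -0.5] drot [-0.  0. -0.] rows 1 need 0.6 F [-0.8  0.2 -0.6] grip 46.4
[[0.0, -0.58, -0.03], [-0.28, 0.26, -0.29]]
```

```bash
sed -i "s/^H=.*/H=np.array([577,-371.8,65.])/" h.py
python3 - <<'E'
from h import *
print(tabpos(0))
plan([467,-371,170],Rtab(),n=3)
plan([467,-371,99],Rtab(),n=3)
E
```

```text
[ 466.0079919  -370.46803197   94.        ]
t 39.35 tcp [ 470.  -346.9  195.5] dp [ -3.  -24.1 -25.5] drot [-0.022  0.021 -0.023] rows 3 need 0.9 F [-0.8  0.2 -0.6] grip 46.4
[[0.21, -0.21, -0.02], [-0.09, 0.09, -0.1]]
[[0.21, -0.2, -0.02], [-0.09, 0.09, -0.1]]
[[0.21, -0.2, -0.02], [-0.09, 0.09, -0.1]]
t 39.35 tcp [ 470.  -346.9  195.5] dp [ -3.  -24.1 -96.5] drot [-0.022  0.021 -0.023] rows 3 need 2.6 F [-0.8  0.2 -0.6] grip 46.4
[[0.8, -0.22, -0.04], [-0.09, 0.09, -0.1]]
[[0.8, -0.21, -0.03], [-0.09, 0.09, -0.1]]
[[0.8, -0.21, -0.03], [-0.09, 0.09, -0.1]]
```

Emit:
{"op": "send_rows", "data": {"motion": [[0.5, [0.1, -0.21, -0.02], [-0.09, 0.09, -0.1]], [0.5, [0.1, -0.2, -0.02], [-0.09, 0.09, -0.1]], [0.5, [0.15, -0.2, -0.02], [-0.09, 0.09, -0.1]], [0.5, [0.3, 0, 0], [0, 0, 0]], [0.5, [0.4, 0, 0], [0, 0, 0]], [0.5, [0.2, 0, 0], [0, 0, 0]], [0.5, [0, 0, 0], [0, 0, 0]], [0.5, [0, 0, 0], [0, 0, 0]], [0.5, [0, 0, 0], [0, 0, 0]], [0.5, [0, 0, 0], [0, 0, 0]]]}}

```text
time: 40.35
tcp_pos: [466.2, -370.5, 140.4]
ee_rot: [[-0.002, 0.013, 1.0], [-0.0, 1.0, -0.013], [-1.0, -0.0, -0.002]]
force: [-0.8, 0.3, -0.5]
grip_width: 46.5
```

Run:
```python
from h import *
plan([467,-371,99],Rtab(),n=2)
im,d=arm.get_image('wrist');cv2.imwrite('pics/w15.png',im)
```

```text
t 40.35 tcp [ 466.2 -370.5  140.4] dp [  0.8  -0.5 -41.4] drot [-0.001 -0.002  0.   ] rows 2 need 1.1 F [-0.8  0.3 -0.5] grip 46.5
[[0.52, -0.01, 0.01], [0.0, -0.01, 0.0]]
[[0.52, -0.01, 0.01], [0.0, -0.01, 0.0]]
```

View pics/w15.png

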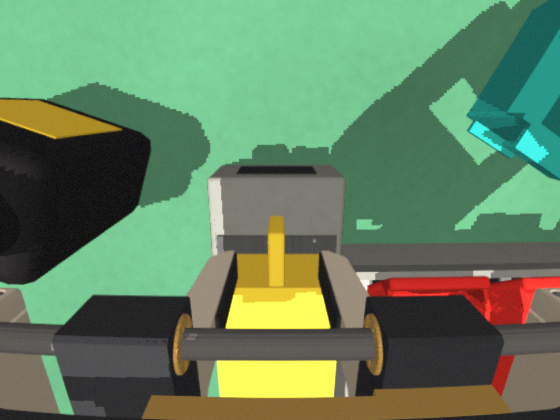

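The tab is at (277,250), centred between the fingers. Next I'll go down and pinch it.

Emit:
{"op": "send_rows", "data": {"motion": [[0.5, [0.3, 0, 0], [0, 0, 0]], [0.5, [0.4, 0, 0], [0, 0, 0]], [0.5, [0.25, 0, 0], [0, 0, 0]], [0.5, [0, 0, 0], [0, 0, 0]], [0.4, [0, 0, 0], [0, 0, 0]], [0, [0, 0, 0], [0, 0, 0]], [0, [0, 0, 0], [0, 0, 0]], [0, [0, 0, 0], [0, 0, 0]], [0, [0, 0, 0], [0, 0, 0]], [0, [0, 0, 0], [0, 0, 0]]]}}

```text
time: 41.4
tcp_pos: [466.9, -371.5, 101.9]
ee_rot: [[0.001, 0.012, 1.0], [-0.003, 1.0, -0.012], [-1.0, -0.003, 0.001]]
force: [0.9, -3.7, -1.4]
grip_width: 9.6
```

Run:
```python
from h import *
p0=arm.read_state()['tcp_pos']; r0=p0-H; print('off',r0)
def tp(th): return H+Ro.from_euler('y',th).as_matrix()@r0
for a in (0.2,.4,.6,.8,1.0,1.2,1.3,1.4): print(a,tp(a).round(1))
plan(tp(0.2),Rtab(),n=3)
```

```text
off [-110.0713255     0.34248117   36.88637575]
0.2 [ 476.5 -371.5  123. ]
0.4 [ 490.  -371.5  141.8]
0.6 [ 507.  -371.5  157.6]
0.8 [ 526.8 -371.5  169.7]
1.0 [ 548.6 -371.5  177.6]
1.2 [ 571.5 -371.5  181. ]
1.3 [ 583.1 -371.5  180.9]
1.4 [ 594.6 -371.5  179.7]
t 41.40 tcp [ 466.9 -371.5  101.9] dp [ 9.5  0.  21.1] drot [-0.     0.001  0.003] rows 3 need 0.6 F [ 0.9 -3.7 -1.4] grip 9.6
[[-0.18, 0.0, 0.08], [0.0, 0.01, 0.01]]
[[-0.18, 0.0, 0.08], [0.0, 0.01, 0.01]]
[[-0.18, 0.0, 0.08], [0.0, 0.01, 0.01]]
```

```bash
cat >> h.py <<'E'
def arc_rows(th0,th1,n,q0,k=0.35,leanfix=None):
    """rows following the tab about the hinge, from present pose"""
    s=arm.read_state();p=np.array(s['tcp_pos']);R=np.array(s['ee_rot'])
    for i in range(1,n+1):
        th=th0+(th1-th0)*i/n
        Rn=Rtab(-k*th); pn=H+yaw(PSIG)@Ro.from_euler('y',th).as_matrix()@q0-3*Rn[:,0]
        sh=R.T@(pn-p)/40; rv=Ro.from_matrix(R.T@Rn).as_rotvec()/.08
        print([[round(float(x),2)+0 for x in sh],[round(float(x),2)+0 for x in rv]],pn.round(0)); p,R=pn,Rn
Q0=np.array([-110,0.3,33.9])
E
python3 - <<'E'
from h import *
arc_rows(0,0.65,8,Q0)
E
```

```text
[[-0.22, 0.03, 0.08], [-0.01, 0.37, 0.04]] [ 470. -370.  111.]
[[-0.22, 0.0, 0.09], [0.0, 0.36, 0.0]] [ 474. -370.  119.]
[[-0.21, 0.0, 0.1], [0.0, 0.36, 0.0]] [ 479. -370.  127.]
[[-0.21, 0.0, 0.11], [0.0, 0.36, 0.0]] [ 484. -370.  135.]
[[-0.2, 0.0, 0.12], [0.0, 0.36, 0.0]] [ 490. -370.  143.]
[[-0.19, 0.0, 0.13], [0.0, 0.36, 0.0]] [ 496. -371.  149.]
[[-0.19, 0.0, 0.14], [0.0, 0.36, 0.0]] [ 503. -371.  156.]
[[-0.18, 0.0, 0.15], [0.0, 0.36, 0.0]] [ 511. -371.  161.]
```

Emit:
{"op": "send_rows", "data": {"motion": [[0, [-0.22, 0, 0.08], [0, 0.36, 0]], [0, [-0.22, 0, 0.09], [0, 0.36, 0]], [0, [-0.21, 0, 0.1], [0, 0.36, 0]], [0, [-0.21, 0, 0.11], [0, 0.36, 0]], [0, [-0.2, 0, 0.12], [0, 0.36, 0]], [0, [-0.19, 0, 0.13], [0, 0.36, 0]], [0, [-0.19, 0, 0.14], [0, 0.36, 0]], [0, [-0.18, 0, 0.15], [0, 0.36, 0]], [0, [0, 0, 0], [0, 0, 0]], [0, [0, 0, 0], [0, 0, 0]]]}}

```text
time: 42.4
tcp_pos: [508.0, -372.0, 159.6]
ee_rot: [[-0.243, 0.013, 0.97], [0.002, 1.0, -0.013], [-0.97, -0.001, -0.243]]
force: [-0.4, 0.6, 1.0]
grip_width: 10.0
```

Run:
```python
from h import *
W,im=cloud('scene');cv2.imwrite('pics/s16.png',cv2.resize(im[110:270,80:330],None,fx=3,fy=3))
arc_rows(0.65,1.4,9,Q0)
print(arm.read_state()['force'])
```

```text
[[-0.24, 0.03, 0.22], [-0.02, 0.14, 0.01]] [ 519. -371.  167.]
[[-0.16, 0.0, 0.18], [0.0, 0.36, 0.0]] [ 527. -371.  171.]
[[-0.15, 0.0, 0.19], [0.0, 0.36, 0.0]] [ 536. -371.  175.]
[[-0.14, 0.0, 0.19], [0.0, 0.36, 0.0]] [ 545. -371.  178.]
[[-0.13, 0.0, 0.2], [0.0, 0.36, 0.0]] [ 555. -371.  180.]
[[-0.12, 0.0, 0.21], [0.0, 0.36, 0.0]] [ 564. -371.  182.]
[[-0.11, 0.0, 0.21], [0.0, 0.36, 0.0]] [ 574. -371.  183.]
[[-0.1, 0.0, 0.22], [0.0, 0.36, 0.0]] [ 583. -372.  183.]
[[-0.09, 0.0, 0.23], [0.0, 0.36, 0.0]] [ 593. -372.  182.]
[ 0.35968279 -0.19013134  1.04840218]
```

View pics/s16.png

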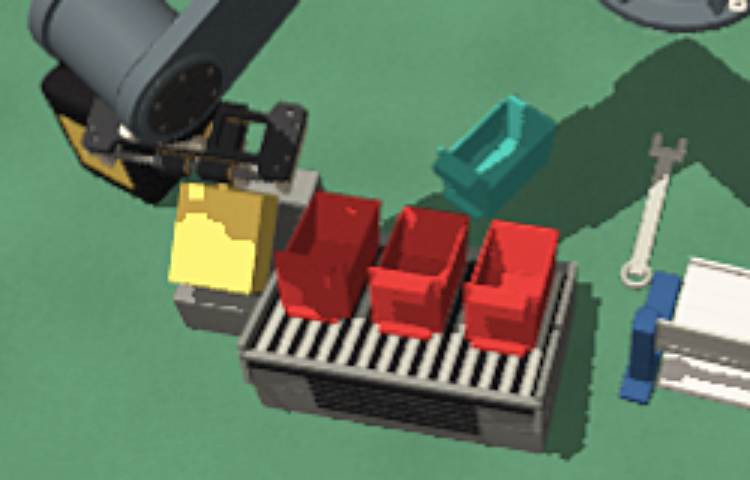

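The guard is rising, seen at (220,240), and the bins are undisturbed. I'll continue the arc.

Emit:
{"op": "send_rows", "data": {"motion": [[0, [-0.2, 0.02, 0.18], [0, 0.2, 0]], [0, [-0.16, 0, 0.18], [0, 0.36, 0]], [0, [-0.15, 0, 0.19], [0, 0.36, 0]], [0, [-0.14, 0, 0.19], [0, 0.36, 0]], [0, [-0.13, 0, 0.2], [0, 0.36, 0]], [0, [-0.12, 0, 0.21], [0, 0.36, 0]], [0, [-0.11, 0, 0.21], [0, 0.36, 0]], [0, [-0.1, 0, 0.22], [0, 0.36, 0]], [0, [-0.09, 0, 0.23], [0, 0.36, 0]], [0, [0, 0, 0], [0, 0, 0]]]}}

```text
time: 43.45
tcp_pos: [579.3, -372.9, 183.6]
ee_rot: [[-0.505, 0.019, 0.863], [0.012, 1.0, -0.015], [-0.863, 0.003, -0.505]]
force: [-1.8, 1.4, -2.6]
grip_width: 10.1
```

Run:
```python
from h import *
W,im=cloud('scene');cv2.imwrite('pics/s17.png',cv2.resize(im[110:270,80:330],None,fx=3,fy=3))
W,im=cloud('wrist');cv2.imwrite('pics/w17.png',im)
s=arm.read_state();print(s['tcp_pos'],s['force'],s['grip_width'],s['qpos'])
```

```text
[ 579.0151655  -372.95881642  183.49463127] [-1.29057472  1.43996148  3.44062781] 9.815546577298253 [-0.54667122  0.9176082   0.90998004 -0.25905923  1.77510967 -2.09166366]
```

View pics/s17.png

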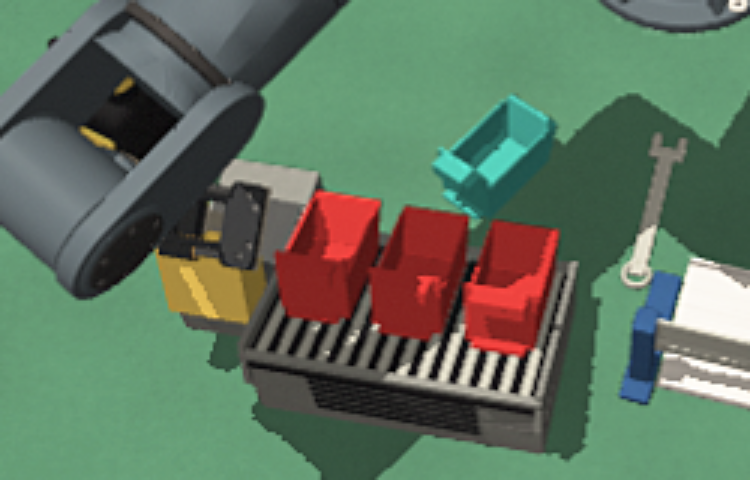

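View pics/w17.png

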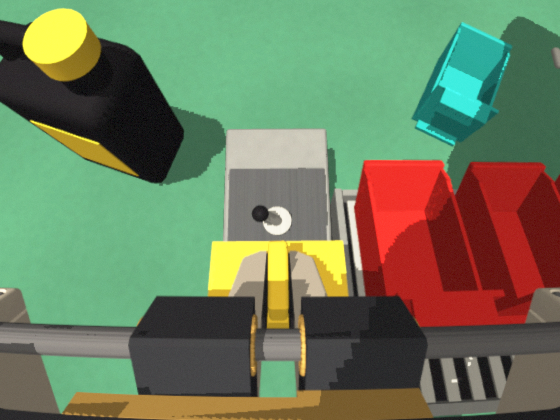

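The guard is at about 1.27 rad, and the switch's black ball shows at (260,213), leaning right. I'll measure the tip and let go.

Run:
```python
from h import *
np.set_printoptions(precision=1,suppress=True)
W,im=cloud('wrist')
b=im.astype(int).sum(2)
for rr in range(205,224,3): print(rr,[(c,b[rr,c],W[rr,c].round(0).tolist()) for c in range(252,272,4)])
print('pivot disc',W[222,277],W[228,284], W[180,280])
```

```text
205 [(252, np.int64(363), [506.0, -395.0, 61.0]), (256, np.int64(304), [506.0, -391.0, 61.0]), (260, np.int64(225), [506.0, -387.0, 61.0]), (264, np.int64(314), [506.0, -383.0, 61.0]), (268, np.int64(372), [506.0, -380.0, 62.0])]
208 [(252, np.int64(343), [509.0, -394.0, 62.0]), (256, np.int64(123), [518.0, -389.0, 98.0]), (260, np.int64(102), [518.0, -385.0, 99.0]), (264, np.int64(97), [518.0, -382.0, 97.0]), (268, np.int64(404), [509.0, -380.0, 61.0])]
211 [(252, np.int64(179), [519.0, -392.0, 94.0]), (256, np.int64(119), [520.0, -389.0, 99.0]), (260, np.int64(133), [521.0, -385.0, 99.0]), (264, np.int64(124), [520.0, -382.0, 98.0]), (268, np.int64(313), [518.0, -379.0, 86.0])]
214 [(252, np.int64(138), [522.0, -392.0, 96.0]), (256, np.int64(132), [523.0, -389.0, 98.0]), (260, np.int64(158), [523.0, -385.0, 98.0]), (264, np.int64(100), [523.0, -382.0, 97.0]), (268, np.int64(166), [522.0, -379.0, 93.0])]
217 [(252, np.int64(286), [524.0, -392.0, 93.0]), (256, np.int64(117), [525.0, -389.0, 98.0]), (260, np.int64(112), [525.0, -385.0, 97.0]), (264, np.int64(81), [525.0, -382.0, 98.0]), (268, np.int64(279), [524.0, -379.0, 90.0])]
220 [(252, np.int64(362), [520.0, -395.0, 61.0]), (256, np.int64(150), [527.0, -389.0, 94.0]), (260, np.int64(110), [527.0, -385.0, 96.0]), (264, np.int64(176), [527.0, -382.0, 94.0]), (268, np.int64(368), [525.0, -379.0, 85.0])]
223 [(252, np.int64(361), [523.0, -395.0, 61.0]), (256, np.int64(348), [523.0, -391.0, 62.0]), (260, np.int64(346), [523.0, -387.0, 62.0]), (264, np.int64(633), [523.0, -384.0, 63.0]), (268, np.int64(379), [526.0, -380.0, 78.0])]
pivot disc [ 524.3 -371.7   70.9] [ 528.4 -365.4   63.1] [ 482.3 -368.1   61.5]
```

Emit:
{"op": "send_rows", "data": {"motion": [[0.3, [0, 0, 0], [0, 0, 0]], [0.3, [0, 0, 0], [0, 0, 0]], [0.3, [0, 0, 0], [0, 0, 0]], [0.3, [0, 0, 0], [0, 0, 0]], [0.3, [-0.3, 0, 0], [0, 0, 0]], [0.3, [-0.6, 0, 0], [0, 0, 0]], [0.3, [-0.8, 0, 0], [0, 0, 0]], [0.1, [-0.6, 0, -0.3], [0, -0.5, 0]], [0, [-0.3, 0, -0.6], [0, -0.8, 0]], [0, [-0.2, 0, -0.8], [0, -0.8, 0]]]}}

```text
time: 44.6
tcp_pos: [574.5, -372.5, 306.2]
ee_rot: [[-0.351, 0.019, 0.936], [0.018, 1.0, -0.013], [-0.936, 0.012, -0.352]]
force: [0.8, -1.3, 1.0]
grip_width: 8.4
```

Run:
```python
from h import *
plan([515,-372,262],Rtab(),n=7)
```

```text
t 44.60 tcp [ 574.5 -372.5  306.2] dp [-59.5   0.5 -44.2] drot [-0.004 -0.359 -0.013] rows 7 need 4.7 F [ 0.8 -1.3  1. ] grip 8.4
[[0.22, 0.0, -0.14], [-0.01, -0.64, -0.02]]
[[0.21, 0.0, -0.15], [-0.01, -0.64, -0.02]]
[[0.21, 0.0, -0.17], [-0.01, -0.64, -0.02]]
[[0.2, 0.0, -0.18], [-0.01, -0.64, -0.02]]
[[0.19, 0.0, -0.19], [-0.01, -0.64, -0.02]]
[[0.18, 0.0, -0.2], [-0.01, -0.64, -0.02]]
[[0.17, 0.0, -0.2], [-0.01, -0.64, -0.02]]
```

Emit:
{"op": "send_rows", "data": {"motion": [[0, [0.1, 0, -0.3], [0, -0.64, 0]], [0, [0.1, 0, -0.3], [0, -0.64, 0]], [0, [0.15, 0, -0.25], [0, -0.64, 0]], [0, [0.2, 0, -0.2], [0, -0.64, 0]], [0, [0.2, 0, -0.1], [0, -0.64, 0]], [0, [0.2, 0, 0], [0, -0.64, 0]], [0, [0.2, 0, 0], [0, -0.3, 0]], [0, [0, 0, 0], [0, 0, 0]], [0, [0, 0, 0], [0, 0, 0]], [0, [0, 0, 0], [0, 0, 0]]]}}

```text
time: 45.6
tcp_pos: [518.4, -371.7, 277.0]
ee_rot: [[-0.003, 0.023, 1.0], [0.008, 1.0, -0.023], [-1.0, 0.008, -0.003]]
force: [0.6, 0.6, 0.3]
grip_width: -0.2
```

Run:
```python
from h import *
plan([515,-371,190],Rtab(),n=3)
W,im=cloud('scene');cv2.imwrite('pics/s18.png',cv2.resize(im[110:270,80:330],None,fx=3,fy=3))
W,im=cloud('wrist');cv2.imwrite('pics/w18.png',im)
```

```text
t 45.60 tcp [ 518.4 -371.7  277. ] dp [ -3.4   0.7 -87. ] drot [-0.011 -0.003 -0.008] rows 3 need 2.3 F [0.6 0.6 0.3] grip -0.2
[[0.72, 0.0, -0.03], [-0.05, -0.01, -0.03]]
[[0.72, 0.0, -0.03], [-0.05, -0.01, -0.03]]
[[0.72, 0.0, -0.03], [-0.05, -0.01, -0.03]]
```

View pics/s18.png

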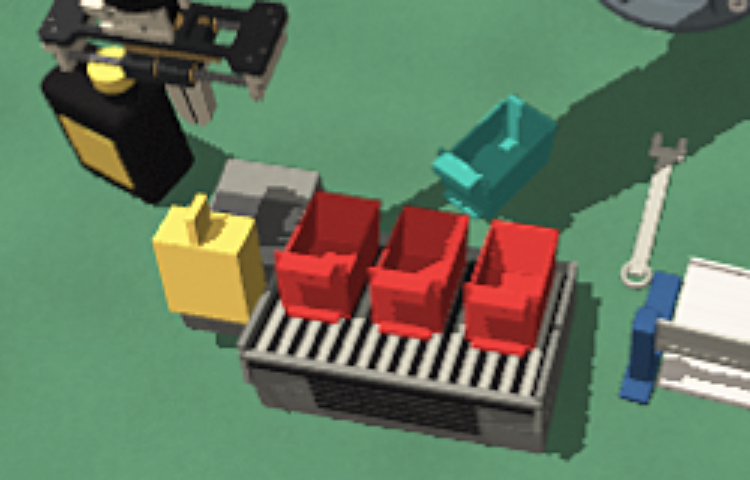

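View pics/w18.png

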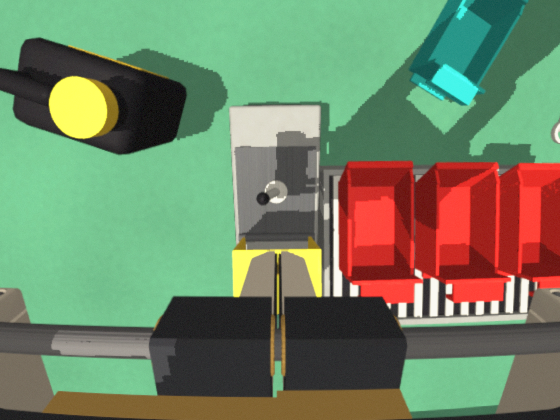

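Emit:
{"op": "send_rows", "data": {"motion": [[0, [0.5, 0, -0.03], [-0.05, 0, 0]], [0, [0.65, 0, -0.03], [-0.05, 0, 0]], [0, [0.6, 0, 0], [-0.05, 0, 0]], [0, [0.25, 0, 0], [0, 0, 0]], [0, [0, 0, 0], [0, 0, 0]], [0, [0, 0, 0.15], [0, 0, 0]], [0, [0, 0, 0.3], [0, 0, 0]], [0, [0, 0, 0.3], [0, 0, 0]], [0, [0, 0, 0.3], [0, 0, 0]], [0, [0, 0, 0.2], [0, 0, 0]]]}}

```text
time: 46.7
tcp_pos: [572.2, -373.3, 202.8]
ee_rot: [[0.005, 0.01, 1.0], [0.001, 1.0, -0.01], [-1.0, 0.001, 0.005]]
force: [-0.5, 0.8, -1.1]
grip_width: 0.7
```

Run:
```python
from h import *
plan([580,-371,188],Rtab(),n=3)
```

```text
t 46.70 tcp [ 572.2 -373.3  202.8] dp [  7.8   2.3 -14.8] drot [ 0.002  0.005 -0.001] rows 3 need 0.4 F [-0.5  0.8 -1.1] grip 0.7
[[0.12, 0.02, 0.06], [0.01, 0.02, 0.0]]
[[0.12, 0.02, 0.06], [0.01, 0.02, 0.0]]
[[0.12, 0.02, 0.06], [0.01, 0.02, 0.0]]
```

Emit:
{"op": "send_rows", "data": {"motion": [[0, [0.1, 0.02, 0.1], [0, 0, 0]], [0, [0.1, 0.02, 0.15], [0, 0, 0]], [0, [0, 0, 0.1], [0, 0, 0]], [0, [0, 0, 0], [0, 0, 0]], [0, [0, 0, 0], [0, 0, 0]], [0, [0, 0, -0.4], [0, 0, 0]], [0, [0, 0, -0.8], [0, 0, 0]], [0, [-0.2, 0, -0.8], [0, 0, 0]], [0, [-0.2, 0, -0.4], [0, 0, 0]], [0, [0, 0, 0], [0, 0, 0]]]}}

```text
time: 47.7
tcp_pos: [488.2, -370.6, 211.2]
ee_rot: [[0.006, 0.01, 1.0], [-0.001, 1.0, -0.01], [-1.0, -0.001, 0.006]]
force: [-0.1, -0.2, -0.4]
grip_width: 0.3
```

Run:
```python
from h import *
np.set_printoptions(precision=1,suppress=True)
plan([522,-417,200],Rtab(),n=3)
W,im=cloud('scene');cv2.imwrite('pics/s19.png',cv2.resize(im[110:270,80:330],None,fx=3,fy=3));im=im.astype(int);b,g,r=im[...,0],im[...,1],im[...,2]
yel=(r>b+70)&(g>b+70)&(W[...,1]<-320)&(W[...,1]>-425)&(W[...,0]>490)&(W[...,0]<700)
w=W[yel]
for z in range(60,210,15):
    q=w[abs(w[:,2]-z)<6]
    if len(q):print(z,len(q),'x',q[:,0].min(),np.median(q[:,0]),q[:,0].max())
W,im=cloud('wrist');cv2.imwrite('pics/w19.png',im)
```

```text
t 47.70 tcp [ 488.2 -370.6  211.2] dp [ 33.8 -46.4 -11.2] drot [0. 0. 0.] rows 3 need 1.5 F [-0.1 -0.2 -0.4] grip 0.3
[[0.1, -0.38, 0.28], [0.01, 0.03, 0.0]]
[[0.09, -0.38, 0.28], [0.01, 0.03, 0.0]]
[[0.09, -0.38, 0.29], [0.01, 0.03, 0.0]]
60 10 x 622.904723584782 623.8866847659247 625.2456360152113
90 1 x 625.3408640935573 625.3408640935573 625.3408640935573
150 297 x 582.5764759571572 615.3604742565785 633.8108313752531
165 9 x 587.9944287320034 600.1361150817233 634.7776208319407
180 8 x 603.2434525291928 630.5429547118042 633.9336870005046
195 12 x 601.4803991902625 613.88300957056 624.9320309202942
```

View pics/s19.png

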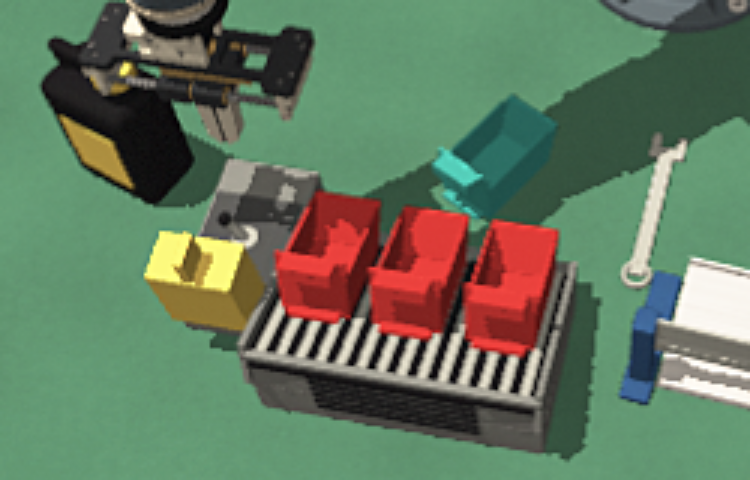

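View pics/w19.png

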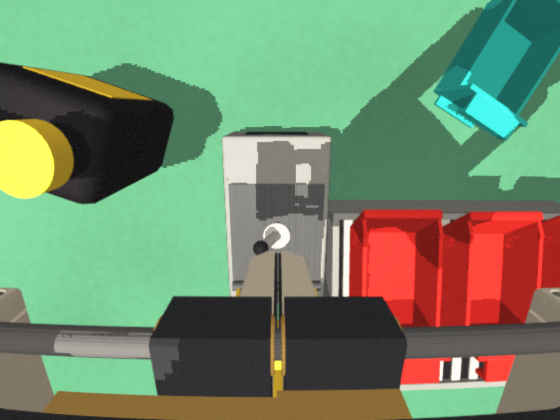

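Emit:
{"op": "send_rows", "data": {"motion": [[0, [0, -0.1, 0.35], [0, 0, 0]], [0, [0, -0.2, 0.3], [0, 0, 0]], [0, [0, -0.38, 0.15], [0, 0, 0]], [0, [0, -0.38, 0], [0, 0, 0]], [0, [0, -0.15, 0], [0, 0, 0]], [0, [0.3, 0, 0], [0, 0, 0]], [0, [0.5, 0, 0], [0, 0, 0]], [0, [0.3, 0, 0], [0, 0, 0]], [0, [0, 0, 0], [0, 0, 0]], [0, [0, 0, 0], [0, 0, 0]]]}}

```text
time: 48.8
tcp_pos: [528.1, -416.9, 158.7]
ee_rot: [[0.004, 0.005, 1.0], [0.003, 1.0, -0.005], [-1.0, 0.003, 0.004]]
force: [0.1, -0.6, 0.5]
grip_width: 0.4
```

Run:
```python
from h import *
plan([522,-418,104],Rtab(),n=3)
W,im=cloud('wrist');cv2.imwrite('pics/w20.png',im)
```

```text
t 48.80 tcp [ 528.1 -416.9  158.7] dp [ -6.1  -1.1 -54.7] drot [ 0.007  0.004 -0.003] rows 3 need 1.4 F [ 0.1 -0.6  0.5] grip 0.4
[[0.46, -0.01, -0.05], [0.03, 0.02, -0.01]]
[[0.46, -0.01, -0.05], [0.03, 0.02, -0.01]]
[[0.46, -0.01, -0.05], [0.03, 0.02, -0.01]]
```

View pics/w20.png

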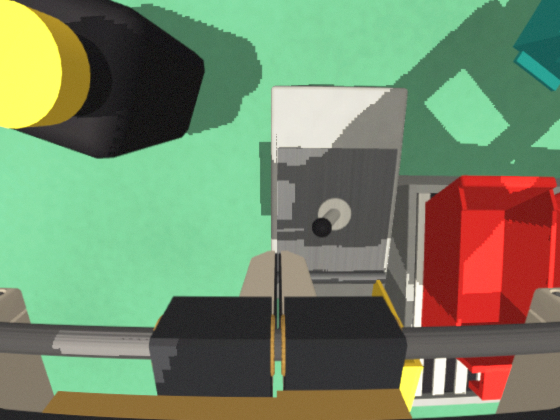

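The closed fingertips, at (278,255), are on the off side of the ball at (322,228). I'll go down beside it.

Emit:
{"op": "send_rows", "data": {"motion": [[0, [0.3, -0.02, -0.06], [0, 0, 0]], [0, [0.45, -0.02, -0.05], [0, 0, 0]], [0, [0.4, -0.02, -0.04], [0, 0, 0]], [0, [0.2, 0, 0], [0, 0, 0]], [0, [0, 0, 0], [0, 0, 0]], [0, [0, 0, 0], [0, 0, 0]], [0, [0, 0, 0], [0, 0, 0]], [0, [0, 0, 0], [0, 0, 0]], [0, [0, 0, 0], [0, 0, 0]], [0, [0, 0, 0], [0, 0, 0]]]}}

```text
time: 49.85
tcp_pos: [523.5, -420.4, 106.3]
ee_rot: [[0.01, 0.004, 1.0], [-0.002, 1.0, -0.004], [-1.0, -0.002, 0.01]]
force: [1.0, 0.9, -0.8]
grip_width: 0.4
```

Run:
```python
from h import *
plan([522,-418,104],Rtab(),n=1)
plan([522,-378,104],Rtab(),n=6)
```

```text
t 49.85 tcp [ 523.5 -420.4  106.3] dp [-1.5  2.4 -2.3] drot [0.008 0.01  0.002] rows 1 need 0.1 F [ 1.   0.9 -0.8] grip 0.4
[[0.06, 0.06, -0.04], [0.1, 0.13, 0.02]]
t 49.85 tcp [ 523.5 -420.4  106.3] dp [-1.5 42.4 -2.3] drot [0.008 0.01  0.002] rows 6 need 1.1 F [ 1.   0.9 -0.8] grip 0.4
[[0.01, 0.18, -0.01], [0.02, 0.02, 0.0]]
[[0.01, 0.18, -0.01], [0.02, 0.02, 0.0]]
[[0.01, 0.18, -0.01], [0.02, 0.02, 0.0]]
[[0.01, 0.18, -0.01], [0.02, 0.02, 0.0]]
[[0.01, 0.18, -0.01], [0.02, 0.02, 0.0]]
[[0.01, 0.18, -0.01], [0.02, 0.02, 0.0]]
```

Emit:
{"op": "send_rows", "data": {"motion": [[0, [0.05, 0.15, -0.03], [0.05, 0.05, 0]], [0, [0.02, 0.18, -0.01], [0.02, 0.02, 0]], [0, [0, 0.18, 0], [0, 0, 0]], [0, [0, 0.18, 0], [0, 0, 0]], [0, [0, 0.18, 0], [0, 0, 0]], [0, [0, 0.15, 0], [0, 0, 0]], [0, [0, 0, 0], [0, 0, 0]], [0, [0, 0, 0], [0, 0, 0]], [0, [0, 0, 0], [0, 0, 0]], [0, [0, 0, 0], [0, 0, 0]]]}}

```text
time: 50.85
tcp_pos: [522.4, -378.7, 104.0]
ee_rot: [[0.007, 0.009, 1.0], [-0.011, 1.0, -0.009], [-1.0, -0.011, 0.007]]
force: [0.4, -3.1, -0.5]
grip_width: 0.6
```

Run:
```python
from h import *
plan([522,-378,104],Rtab(),n=1)
W,im=cloud('wrist');cv2.imwrite('pics/w21.png',im)
```

```text
t 50.85 tcp [ 522.4 -378.7  104. ] dp [-0.4  0.7  0. ] drot [0.003 0.007 0.011] rows 1 need 0.1 F [ 0.4 -3.1 -0.5] grip 0.6
[[0.0, 0.02, -0.01], [0.04, 0.08, 0.14]]
```

View pics/w21.png

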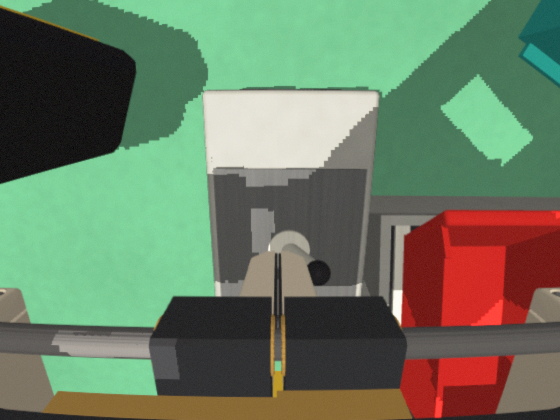

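Run:
```python
from h import *
np.set_printoptions(precision=0,suppress=True)
W,im=cloud('wrist');b=im.astype(int).sum(2)
for rr in (264,268,272,276,280): print(rr,[(c,b[rr,c],W[rr,c].round(0).tolist()) for c in range(310,334,4)])
```

```text
264 [(310, np.int64(72), [515.0, -361.0, 93.0]), (314, np.int64(69), [515.0, -359.0, 95.0]), (318, np.int64(94), [515.0, -357.0, 94.0]), (322, np.int64(89), [514.0, -355.0, 95.0]), (326, np.int64(122), [515.0, -352.0, 93.0]), (330, np.int64(228), [532.0, -345.0, 61.0])]
268 [(310, np.int64(85), [517.0, -361.0, 95.0]), (314, np.int64(100), [516.0, -359.0, 96.0]), (318, np.int64(101), [516.0, -357.0, 96.0]), (322, np.int64(85), [516.0, -355.0, 96.0]), (326, np.int64(79), [516.0, -353.0, 96.0]), (330, np.int64(200), [535.0, -345.0, 61.0])]
272 [(310, np.int64(110), [518.0, -361.0, 98.0]), (314, np.int64(70), [518.0, -359.0, 97.0]), (318, np.int64(126), [518.0, -357.0, 97.0]), (322, np.int64(91), [517.0, -355.0, 98.0]), (326, np.int64(83), [518.0, -353.0, 97.0]), (330, np.int64(146), [520.0, -350.0, 93.0])]
276 [(310, np.int64(253), [513.0, -362.0, 110.0]), (314, np.int64(93), [520.0, -359.0, 98.0]), (318, np.int64(108), [520.0, -357.0, 98.0]), (322, np.int64(100), [520.0, -355.0, 98.0]), (326, np.int64(93), [520.0, -353.0, 97.0]), (330, np.int64(187), [540.0, -345.0, 62.0])]
280 [(310, np.int64(400), [513.0, -363.0, 115.0]), (314, np.int64(78), [522.0, -359.0, 99.0]), (318, np.int64(100), [521.0, -357.0, 100.0]), (322, np.int64(107), [522.0, -355.0, 99.0]), (326, np.int64(90), [522.0, -353.0, 98.0]), (330, np.int64(228), [543.0, -345.0, 62.0])]
```

Emit:
{"op": "send_rows", "data": {"motion": [[0, [0, 0.1, 0], [0, 0, 0]], [0, [0, 0.05, 0], [0, 0, 0]], [0, [0, 0, 0], [0, 0, 0]], [0, [0, 0, 0], [0, 0, 0]], [0, [0, -0.3, 0], [0, 0, 0]], [0, [0, -0.3, 0], [0, 0, 0]], [0, [-0.3, 0, 0], [0, 0, 0]], [0, [-0.8, 0, 0], [0, 0, 0]], [0, [-0.9, 0, 0], [0, 0, 0]], [0, [-0.8, 0, -0.2], [0, 0, 0]]]}}

```text
time: 51.95
tcp_pos: [511.8, -399.9, 217.3]
ee_rot: [[0.002, 0.009, 1.0], [-0.014, 1.0, -0.009], [-1.0, -0.014, 0.002]]
force: [-0.7, -0.1, 0.4]
grip_width: 0.7
```

Run:
```python
from h import *
np.set_printoptions(precision=0,suppress=True)
plan([522,-378,104],Rtab(),n=1,show=0)
W,im=cloud('wrist');cv2.imwrite('pics/w22.png',im)
W,im=cloud('scene');cv2.imwrite('pics/s22.png',cv2.resize(im[110:270,80:330],None,fx=3,fy=3))
```

```text
t 51.95 tcp [ 512. -400.  217.] dp [  10.   22. -113.] drot [0. 0. 0.] rows 1 need 3.0 F [-1. -0.  0.] grip 0.7
```

View pics/w22.png

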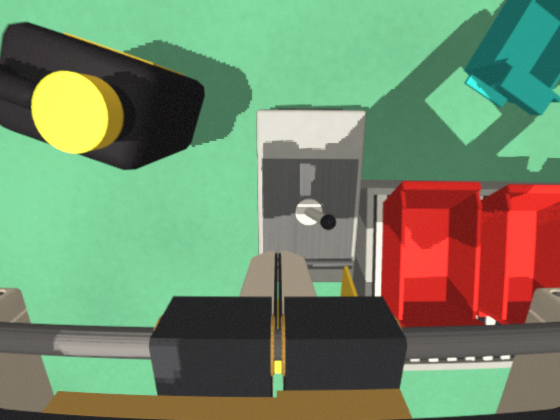

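View pics/s22.png

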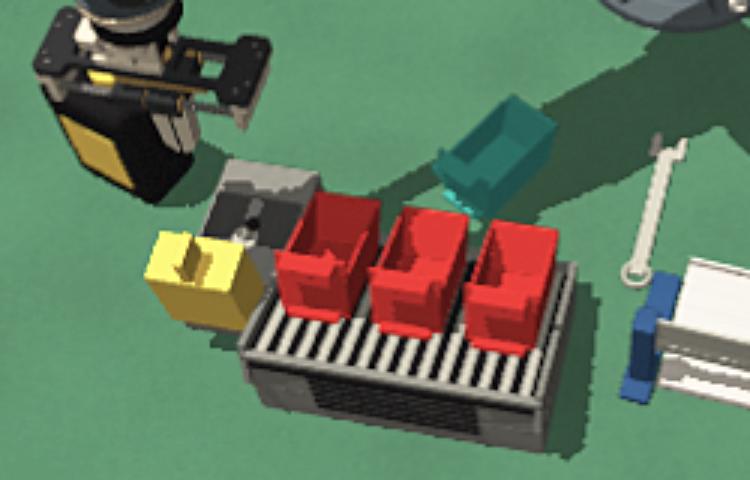

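Run:
```python
from h import *
np.set_printoptions(precision=1,suppress=True)
for cam in ('scene','top'):
    W,im=cloud(cam);im=im.astype(int);b,g,r=im[...,0],im[...,1],im[...,2]
    yel=(r>b+70)&(g>b+70)&(W[...,1]<-320)&(W[...,1]>-425)&(W[...,0]>490)&(W[...,0]<700)
    w=W[yel]
    f=w[(w[:,2]>140)&(w[:,2]<166)&(w[:,0]>570)&(w[:,0]<625)&(abs(w[:,1]+371)>10)]
    c=np.polyfit(f[:,0],f[:,2],1);print(cam,len(w),len(f),'slope',c[0],'theta',np.pi/2-np.arctan(c[0]),'z at 600',np.polyval(c,600))
    t=w[(w[:,2]>168)&(abs(w[:,1]+371)<15)];print('tab',len(t),t.mean(0),t.min(0),t.max(0))
    print('top face x',[ (z,np.percentile(w[abs(w[:,2]-z)<8][:,0],[5,50,95]) if (abs(w[:,2]-z)<8).sum()>3 else None) for z in (80,100,120)])
```

```text
scene 446 254 slope -0.08928690385465775 theta 1.6598470895900441 z at 600 154.7009069194428
tab 46 [ 618.2 -372.1  186.5] [ 598.4 -377.9  170. ] [ 634.  -366.1  193.8]
top face x [(80, None), (100, None), (120, None)]
top 298 200 slope -0.10739695106172485 theta 1.6777832028066366 z at 600 155.97377195874756
tab 30 [ 615.4 -372.3  189.6] [ 599.1 -376.8  183.1] [ 631.5 -367.6  195.3]
top face x [(80, None), (100, None), (120, None)]
```

```bash
cat >> h.py <<'E'
TH=1.665; Q1=np.array([-114,0.3,31.])
def tabtool(th,q=Q1,k=0.35,back=0):
    R=Rtab(-k*th);return H+yaw(PSIG)@Ro.from_euler('y',th).as_matrix()@q-(3+back)*R[:,0],R
E
python3 - <<'E'
from h import *
p,R=tabtool(TH,back=70);print(p,tabtool(TH)[0]);plan(p,R,n=9)
E
```

```text
[ 658.75712053 -372.48111094  236.53006745] [ 620.23734474 -372.01885144  178.08339783]
t 52.15 tcp [ 511.6 -400.1  216. ] dp [147.2  27.7  20.5] drot [-0.002  0.586  0.015] rows 9 need 7.7 F [-0.1 -0.  -1.2] grip 0.6
[[-0.06, 0.08, 0.41], [0.0, 0.81, 0.02]]
[[-0.08, 0.08, 0.4], [0.0, 0.81, 0.02]]
[[-0.11, 0.08, 0.4], [0.0, 0.81, 0.02]]
[[-0.13, 0.08, 0.39], [0.0, 0.81, 0.02]]
[[-0.16, 0.08, 0.38], [0.0, 0.81, 0.02]]
[[-0.18, 0.08, 0.37], [0.0, 0.81, 0.02]]
[[-0.21, 0.08, 0.36], [0.0, 0.81, 0.02]]
[[-0.23, 0.08, 0.34], [0.0, 0.81, 0.02]]
[[-0.25, 0.08, 0.33], [0.0, 0.81, 0.02]]
```

Emit:
{"op": "send_rows", "data": {"motion": [[0.2, [-0.6, 0.08, 0], [0, 0.2, 0]], [0.3, [-0.6, 0.08, 0.2], [0, 0.6, 0.02]], [0.35, [-0.3, 0.08, 0.4], [0, 0.81, 0.02]], [0.35, [-0.1, 0.08, 0.45], [0, 0.81, 0.02]], [0.35, [-0.1, 0.08, 0.45], [0, 0.81, 0.02]], [0.35, [-0.1, 0.08, 0.45], [0, 0.81, 0.02]], [0.35, [-0.1, 0.08, 0.45], [0, 0.81, 0.02]], [0.35, [-0.1, 0.08, 0.45], [0, 0.81, 0.02]], [0.35, [-0.1, 0.04, 0.4], [0, 0.81, 0.02]], [0.35, [0, 0, 0.1], [0, 0.3, 0]]]}}

```text
time: 53.15
tcp_pos: [649.3, -368.7, 251.9]
ee_rot: [[-0.547, 0.016, 0.837], [0.018, 1.0, -0.007], [-0.837, 0.011, -0.547]]
force: [0.1, 0.0, -0.6]
grip_width: 32.7
```

Run:
```python
from h import *
p,R=tabtool(TH,back=40);plan(p,R,n=5)
W,im=cloud('wrist');cv2.imwrite('pics/w23.png',im)
m=arm.camera_model('wrist');print(w2px('wrist',H+yaw(PSIG)@Ro.from_euler('y',TH).as_matrix()@np.array([-120,0.5,29]),m),arm.read_state()['qpos'])
```

```text
t 53.15 tcp [ 649.3 -368.7  251.9] dp [ -7.1  -3.6 -40.5] drot [ 0.003  0.004 -0.012] rows 5 need 1.1 F [ 0.1  0.  -0.6] grip 32.7
[[0.19, -0.02, 0.08], [0.01, 0.01, -0.03]]
[[0.19, -0.02, 0.08], [0.01, 0.01, -0.03]]
[[0.19, -0.02, 0.08], [0.01, 0.01, -0.03]]
[[0.19, -0.02, 0.08], [0.01, 0.01, -0.03]]
[[0.19, -0.02, 0.08], [0.01, 0.01, -0.03]]
[271.09530113 246.32590924] [-0.49512718  1.09278663  0.42708652 -0.29286262  2.13336911 -2.14589584]
```

View pics/w23.png

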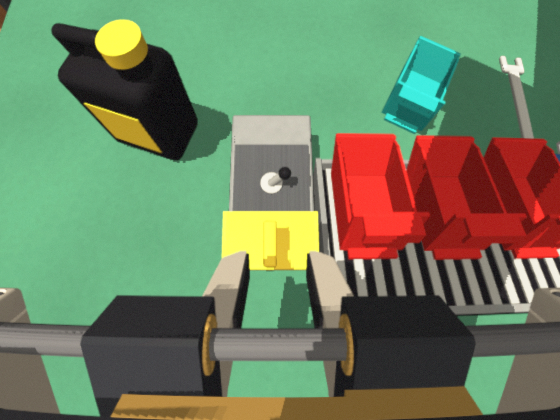

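The switch is on (ball at (285,173)), and the tab at (269,245) is between and ahead of the fingers. I'll advance and pinch.

Emit:
{"op": "send_rows", "data": {"motion": [[0.35, [0.15, -0.05, 0.13], [0, 0, 0]], [0.35, [0.2, -0.03, 0.13], [0, 0, 0]], [0.35, [0.25, 0, 0.1], [0, 0, 0]], [0.35, [0.3, 0, 0.04], [0, 0, 0]], [0.35, [0.3, 0, 0], [0, 0, 0]], [0.35, [0.3, 0, 0], [0, 0, 0]], [0.35, [0.1, 0, 0], [0, 0, 0]], [0.35, [0, 0, 0], [0, 0, 0]], [0.35, [0, 0, 0], [0, 0, 0]], [0.35, [0, 0, 0], [0, 0, 0]]]}}

```text
time: 54.2
tcp_pos: [622.8, -372.3, 182.0]
ee_rot: [[-0.547, 0.02, 0.837], [0.023, 1.0, -0.008], [-0.837, 0.015, -0.547]]
force: [-0.4, 0.0, -0.2]
grip_width: 32.8
```

Run:
```python
from h import *
p,R=tabtool(TH);plan(p,R,n=1)
W,im=cloud('wrist');cv2.imwrite('pics/w24.png',im)
```

```text
t 54.20 tcp [ 622.8 -372.3  182. ] dp [-2.6  0.3 -3.9] drot [ 0.002  0.004 -0.017] rows 1 need 0.2 F [-0.4  0.  -0.2] grip 32.8
[[0.12, 0.0, 0.0], [0.02, 0.05, -0.21]]
```

View pics/w24.png

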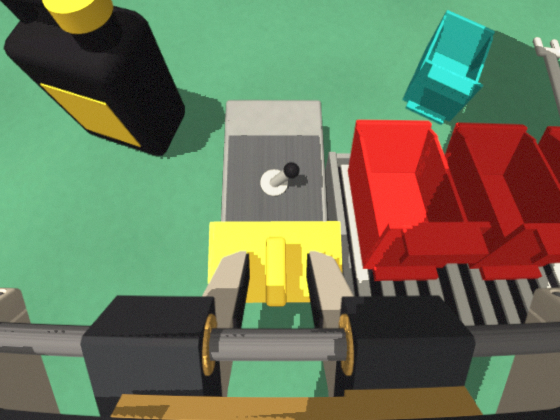

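Emit:
{"op": "send_rows", "data": {"motion": [[0, [0.05, 0, 0], [0, 0, 0]], [0, [0, 0, 0], [0, 0, 0]], [0, [0, 0, 0], [0, 0, 0]], [0, [0, 0, 0], [0, 0, 0]], [0, [0, 0, 0], [0, 0, 0]], [0, [0, 0, 0], [0, 0, 0]], [0, [0, 0, 0], [0, 0, 0]], [0, [0, 0, 0], [0, 0, 0]], [0, [0, 0, 0], [0, 0, 0]], [0, [0, 0, 0], [0, 0, 0]]]}}

```text
time: 55.25
tcp_pos: [622.3, -373.5, 180.6]
ee_rot: [[-0.546, 0.018, 0.838], [0.019, 1.0, -0.01], [-0.838, 0.01, -0.546]]
force: [-0.7, -0.5, -0.2]
grip_width: 10.1
```

```bash
cat >> h.py <<'E'
def arc2(th0,th1,n,k=0.35):
    s=arm.read_state();p=np.array(s['tcp_pos']);R=np.array(s['ee_rot'])
    q=Ro.from_euler('y',-th0).as_matrix()@yaw(PSIG).T@(p+3*R[:,0]-H); print('q',q.round(1),'F',s['force'].round(1),s['grip_width'])
    for i in range(1,n+1):
        th=th0+(th1-th0)*i/n
        pn,Rn=tabtool(th,q,k)
        sh=R.T@(pn-p)/40; rv=Ro.from_matrix(R.T@Rn).as_rotvec()/.08
        print([[round(float(x),2)+0 for x in sh],[round(float(x),2)+0 for x in rv]],pn.round(0)); p,R=pn,Rn
E
python3 - <<'E'
from h import *
arc2(TH,0.85,9)
E
```

```text
q [-116.7   -1.1   32.8] F [-0.7 -0.5 -0.2] 10.116348632874875
[[0.07, 0.0, -0.27], [0.0, -0.33, -0.15]] [ 612. -373.  184.]
[[0.09, 0.0, -0.26], [0.0, -0.4, 0.0]] [ 601. -373.  187.]
[[0.1, 0.0, -0.26], [0.0, -0.4, 0.0]] [ 590. -373.  188.]
[[0.12, 0.0, -0.25], [0.0, -0.4, 0.0]] [ 579. -373.  189.]
[[0.13, 0.0, -0.24], [0.0, -0.4, 0.0]] [ 568. -373.  189.]
[[0.14, 0.0, -0.24], [0.0, -0.4, 0.0]] [ 557. -373.  187.]
[[0.16, 0.0, -0.23], [0.0, -0.4, 0.0]] [ 546. -373.  185.]
[[0.17, 0.0, -0.22], [0.0, -0.4, 0.0]] [ 536. -372.  181.]
[[0.18, 0.0, -0.21], [0.0, -0.4, 0.0]] [ 526. -372.  177.]
```

Emit:
{"op": "send_rows", "data": {"motion": [[0, [0.07, 0, -0.25], [0, -0.35, 0]], [0, [0.09, 0, -0.26], [0, -0.4, 0]], [0, [0.1, 0, -0.26], [0, -0.4, 0]], [0, [0.12, 0, -0.25], [0, -0.4, 0]], [0, [0.13, 0, -0.24], [0, -0.4, 0]], [0, [0.14, 0, -0.24], [0, -0.4, 0]], [0, [0.16, 0, -0.23], [0, -0.4, 0]], [0, [0.17, 0, -0.22], [0, -0.4, 0]], [0, [0.18, 0, -0.21], [0, -0.4, 0]], [0, [0, 0, 0], [0, 0, 0]]]}}

```text
time: 56.25
tcp_pos: [530.5, -372.3, 181.1]
ee_rot: [[-0.252, 0.015, 0.968], [0.005, 1.0, -0.014], [-0.968, 0.001, -0.252]]
force: [2.2, -2.4, -10.7]
grip_width: 10.1
```

Run:
```python
from h import *
s=arm.read_state();p=s['tcp_pos']+3*s['ee_rot'][:,0]-H;th=np.arctan2(p[2],-p[0])-np.arctan2(32.8,116.7);print('theta',th,np.hypot(p[0],p[2]),s['tcp_pos'])
arc2(th,0.0,10)
W,im=cloud('scene');cv2.imwrite('pics/s25.png',cv2.resize(im[110:270,80:330],None,fx=3,fy=3))
```

```text
theta 0.9009102449757034 122.64926165802439 [ 530.45856251 -372.25582438  181.06583541]
q [-118.1   -1.    33.2] F [  2.2  -2.4 -10.7] 10.071231068932645
[[0.18, 0.0, -0.21], [-0.03, 0.36, -0.02]] [ 521. -372.  176.]
[[0.2, 0.0, -0.19], [0.0, -0.39, 0.0]] [ 511. -372.  171.]
[[0.21, 0.0, -0.18], [0.0, -0.39, 0.0]] [ 502. -372.  164.]
[[0.22, 0.0, -0.17], [0.0, -0.39, 0.0]] [ 493. -372.  157.]
[[0.23, 0.0, -0.15], [0.0, -0.39, 0.0]] [ 486. -372.  149.]
[[0.24, 0.0, -0.14], [0.0, -0.39, 0.0]] [ 479. -372.  141.]
[[0.25, 0.0, -0.13], [0.0, -0.39, 0.0]] [ 472. -372.  131.]
[[0.25, 0.0, -0.11], [0.0, -0.39, 0.0]] [ 467. -371.  122.]
[[0.26, 0.0, -0.1], [0.0, -0.39, 0.0]] [ 462. -371.  112.]
[[0.26, 0.0, -0.08], [0.0, -0.39, 0.0]] [ 459. -371.  101.]
```

View pics/s25.png

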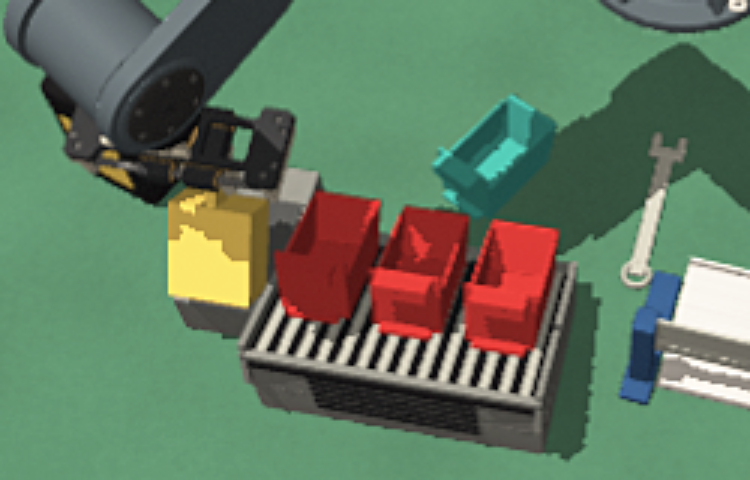

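Emit:
{"op": "send_rows", "data": {"motion": [[0, [0.25, 0, -0.18], [0, 0, 0]], [0, [0.22, 0, -0.18], [0, -0.32, 0]], [0, [0.22, 0, -0.17], [0, -0.32, 0]], [0, [0.22, 0, -0.16], [0, -0.32, 0]], [0, [0.23, 0, -0.15], [0, -0.32, 0]], [0, [0.24, 0, -0.13], [0, -0.32, 0]], [0, [0.25, 0, -0.12], [0, -0.32, 0]], [0, [0.25, 0, -0.1], [0, -0.32, 0]], [0, [0, 0, 0], [0, -0.2, 0]], [0, [0, 0, 0], [0, 0, 0]]]}}

```text
time: 57.3
tcp_pos: [473.6, -371.6, 124.5]
ee_rot: [[-0.063, 0.013, 0.998], [0.003, 1.0, -0.012], [-0.998, 0.002, -0.063]]
force: [-1.9, 0.0, 2.4]
grip_width: 9.6
```

Run:
```python
from h import *
s=arm.read_state();p=s['tcp_pos']+3*s['ee_rot'][:,0]-H;th=np.arctan2(p[2],-p[0])-np.arctan2(32.8,116.7);print('theta',th,np.hypot(p[0],p[2]),s['tcp_pos'])
arc2(th,0.0,4)
```

```text
theta 0.22564206962649913 118.02363033144532 [ 473.59376713 -371.64328495  124.53979417]
q [-113.6   -1.1   31.9] F [-1.9  0.   2.4] 9.598366140053935
[[0.15, 0.0, -0.07], [-0.01, -0.05, -0.02]] [ 471. -372.  119.]
[[0.16, 0.0, -0.06], [0.0, -0.25, 0.0]] [ 468. -372.  113.]
[[0.16, 0.0, -0.05], [0.0, -0.25, 0.0]] [ 465. -372.  106.]
[[0.16, 0.0, -0.05], [0.0, -0.25, 0.0]] [ 463. -372.  100.]
```

Emit:
{"op": "send_rows", "data": {"motion": [[0, [0.15, 0, -0.07], [0, -0.1, 0]], [0, [0.16, 0, -0.06], [0, -0.25, 0]], [0, [0.16, 0, -0.05], [0, -0.25, 0]], [0, [0.16, 0, -0.04], [0, -0.25, 0]], [0, [0.05, 0, 0], [0, 0, 0]], [0, [0.05, 0, 0], [0, 0, 0]], [0, [0, 0, 0], [0, 0, 0]], [0, [0, 0, 0], [0, 0, 0]], [0, [0, 0, 0], [0, 0, 0]], [0, [0, 0, 0], [0, 0, 0]]]}}

```text
time: 58.3
tcp_pos: [464.7, -371.6, 98.6]
ee_rot: [[-0.004, 0.009, 1.0], [0.004, 1.0, -0.009], [-1.0, 0.004, -0.004]]
force: [-5.6, 0.1, 1.8]
grip_width: 9.9
```

Run:
```python
from h import *
np.set_printoptions(precision=1,suppress=True)
s=arm.read_state();print(s['tcp_pos'],s['force'])
for cam in ('scene','wrist'):
    W,im=cloud(cam);cv2.imwrite(f'pics/{cam}26.png',im);im=im.astype(int);b,g,r=im[...,0],im[...,1],im[...,2]
    yel=(r>b+70)&(g>b+70)&(W[...,1]<-325)&(W[...,1]>-415)&(W[...,0]>495)&(W[...,0]<572)&(W[...,2]>95)&(W[...,2]<140)
    w=W[yel]; 
    if len(w)>20:
        c=np.polyfit(w[:,0],w[:,2],1);print(cam,len(w),'slope',c[0]*1000,'mrad z@530',np.polyval(c,530))
```

```text
[ 464.7 -371.6   98.6] [-5.6  0.1  1.8]
scene 628 slope -17.281444271147397 mrad z@530 111.34146305165292
wrist 1273 slope -15.56479566048983 mrad z@530 112.25191212058624
```

Run:
```python
from h import *
W=np.load('W_scene.npy');im=cv2.imread('pics/scene1.png').astype(int);b,g,r=im[...,0],im[...,1],im[...,2]
yel=(r>b+70)&(g>b+70)&(W[...,1]<-325)&(W[...,1]>-415)&(W[...,0]>495)&(W[...,0]<572)&(W[...,2]>95)&(W[...,2]<140)
w=W[yel];c=np.polyfit(w[:,0],w[:,2],1);print(len(w),c[0]*1000,np.polyval(c,530))
```

```text
624 -13.018471149586373 111.03067157589625
```

Emit:
{"op": "send_rows", "data": {"motion": [[0.4, [0, 0, 0], [0, 0, 0]], [0.4, [0, 0, 0], [0, 0, 0]], [0.4, [0, 0, 0], [0, 0, 0]], [0.4, [0, 0, 0], [0, 0, 0]], [0.4, [-0.2, 0, 0], [0, 0, 0]], [0.4, [-0.5, 0, 0], [0, 0, 0]], [0.4, [-0.7, 0, 0], [0, 0, 0]], [0.2, [-0.4, 0, 0], [0, 0, 0]], [0, [0, 0, 0], [0, 0, 0]], [0, [0, 0, 0], [0, 0, 0]]]}}

```text
time: 59.4
tcp_pos: [466.7, -371.7, 175.2]
ee_rot: [[-0.001, 0.008, 1.0], [0.004, 1.0, -0.008], [-1.0, 0.004, -0.001]]
force: [-0.3, 0.7, -0.4]
grip_width: 17.7
```

Run:
```python
from h import *
np.set_printoptions(precision=1,suppress=True)
plan([510,-371.5,150],Rtab(),n=3)
for cam in ('scene','wrist','top'):
    W,im=cloud(cam);cv2.imwrite(f'pics/{cam}27.png',im);im=im.astype(int);b,g,r=im[...,0],im[...,1],im[...,2]
    yel=(r>b+70)&(g>b+70)&(W[...,1]<-325)&(W[...,1]>-415)&(W[...,0]>495)&(W[...,0]<572)&(W[...,2]>95)&(W[...,2]<140)
    w=W[yel]; 
    if len(w)>20:
        c=np.polyfit(w[:,0],w[:,2],1);print(cam,len(w),'slope',c[0]*1000,'mrad z@530',np.polyval(c,530))
```

```text
t 59.40 tcp [ 466.7 -371.7  175.2] dp [ 43.3   0.2 -25.2] drot [ 0. -0. -0.] rows 3 need 1.3 F [-0.3  0.7 -0.4] grip 17.7
[[0.21, 0.0, 0.36], [0.02, -0.01, -0.02]]
[[0.21, 0.0, 0.36], [0.02, -0.01, -0.02]]
[[0.21, 0.01, 0.36], [0.02, -0.01, -0.02]]
scene 630 slope -14.49693556034848 mrad z@530 111.3765682453393
wrist 1616 slope -15.175151146159115 mrad z@530 112.24285580369867
top 261 slope -20.709470169873878 mrad z@530 112.18530026399169
```

View pics/wrist27.png

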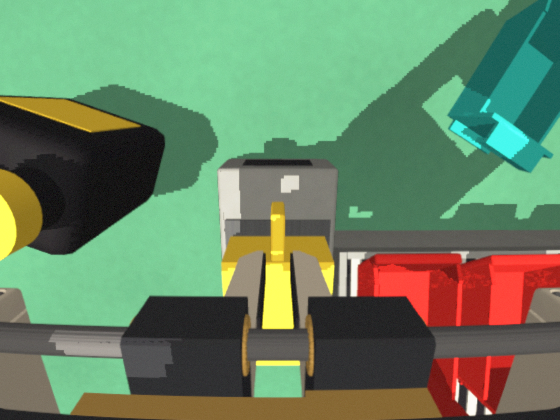

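The guard's slope matches its initial shut state to within about 2 mrad. I'll retreat clear and run the final checks.

Emit:
{"op": "send_rows", "data": {"motion": [[0, [-0.8, 0, 0], [0, 0, 0]], [0, [-0.9, 0, 0], [0, 0, 0]], [0, [-0.9, 0.2, -0.2], [0, 0, 0]], [0, [-0.5, 0.5, -0.5], [0, 0, 0]], [0, [0, 0.6, -0.6], [0, 0, 0]], [0, [0, 0.6, -0.6], [0, 0, 0]], [0, [0, 0.6, -0.4], [0, 0, 0]], [0, [0, 0.4, 0], [0, 0, 0]], [0, [0, 0, 0], [0, 0, 0]], [0, [0, 0, 0], [0, 0, 0]]]}}

```text
time: 60.55
tcp_pos: [372.2, -250.8, 296.9]
ee_rot: [[-0.012, 0.009, 1.0], [0.014, 1.0, -0.008], [-1.0, 0.013, -0.012]]
force: [0.2, -0.8, 0.2]
grip_width: 0.6
```

Run:
```python
from h import *
report(tag='28')
s=arm.read_state();print(s['tcp_pos'],s['force'],s['time'])
cv2.imwrite('pics/s28.png',cv2.resize(cv2.imread('pics/scene28.png')[100:310,80:420],None,fx=2.3,fy=2.3))
```

```text
scene 2109 grille [ 58.3 -83.3  34.9] [-0.027 -0.009  0.005] 1.3
scene 1045 grille [59.7 89.5 34.8] [-0.015 -0.005  0.022] 0.92
top 717 grille [57.5 86.4 37.4] [-0.01  -0.     0.011] 1.04
top 724 grille [56.9 -1.7 36.8] [ 0.009 -0.006  0.032] 1.14
top 716 grille [ 55.6 -89.2  36.8] [-0.035 -0.009 -0.011] 1.27
wrist 425 grille [58.   7.9 35. ] [ 0.005 -0.005 -0.009] 0.34
wrist 1957 grille [57.9 88.7 34.7] [0.005 0.    0.   ] 0.42
wrist 1533 grille [57.4 89.  35.2] [0.002 0.003 0.004] 0.39
wrist 235 grille [ 55.4 -91.1  34.5] [ 0.031  0.002 -0.011] 0.38
[ 372.123 -251.179  296.818] [ 0.019  0.739 -0.029] 60.7
```

View pics/s28.png

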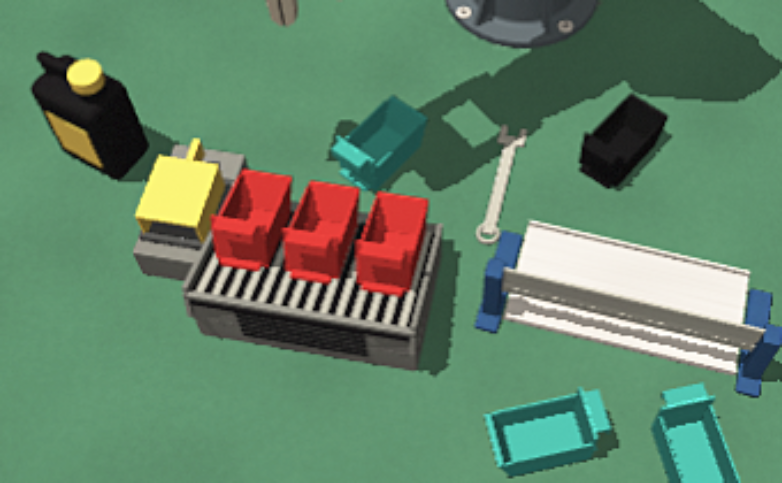

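All three bins stand square on the grille, the guard is shut and the arm is clear, so I'm handing in.

```bash
python3 -c "
from plant import arm
print(arm.close_job())"
```

```text
the job is handed in; nothing more can be done
None
```

All three red bins are on the grille, the switch is on, and the guard is shut. I handed the job in at about 61 s of the 210 s allowed; it reports no verdict.

I swung each bin about 24° to free its heel, lifted its lip off the rail, and stood it against the stop. Then I opened the guard to about 1.67 rad, pushed the switch over, and brought the guard back down by its tab.

**Last checks**
- **Bins:** The cameras put the bin centres at x of about 55–60 mm up the slope, and y of about −89, −2 and +87 to +89 mm. They sit 35–37 mm above the bars. Tilt and turn are at most about 0.035 rad.
- **Switch:** The ball tip was measured about 15 mm left of its pivot, which is fully on. I measured this just before a last small push. Later pictures with the guard still open show it still on, but the shut guard hides it now.
- **Guard:** Its top slopes within about 2 mrad of how it was when first shut, as seen by the same camera.
- **Bystanders:** I saw no change in the jug and wrench in the last picture, but did not re-measure them. The carton is outside that cropped view; the arm was never near it.

**Disagreements**
- The scene and top cameras differ by 2–3 mm, within their calibration.
- The scene camera saw the two right-hand bins as one blob, so I used the top and wrist fits for those.
- One early wrist fit put the first bin at x = 72 mm. It saw only a sliver of the bin, and later views contradicted it.
- The force on the tool reached about 11 N for a moment while closing the guard.

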